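# Change over the stud-setting jig and lock its anvils

## Task

Change the stud-setting jig over from rivets to cone studs: take every flat-topped anvil out of the jig and stand it in the wooden tray, then stand every cone-stud anvil (the ones with a hollow brass ring on top) upright in a pocket of its own and push the locking pin through all the jig's walls and the anvils until its black head is against the end wall. Once the pin is fully home, and not before, turn the force dial of the press controller to the wedge mark at 6 on its scale. Leave the bags, tools and other things on the bench where they are.

Things in the scene. Friction and masses are not known exactly. Their poses are not given: they have to be found in the camera images.
- jig: Steel jig fixed to the bench: base plate 96 (x) by 143 (y) by 18 mm, with four walls across it (7 mm thick, 36 mm wide in x, tops at z = 60 mm) that leave three pockets 37 mm wide, centred at y = -44, 0, +44 mm. Lips 8 mm high on the base plate at x = 25 to 32 and -25 to -32 mm. Else the pockets are open above, in front and behind. Origin: on the bench under its centre, z up.
- jig_bore (a point): Middle of the line of the jig's bores, 42 mm above the bench; axes as the jig's. Each wall is bored 14 mm on this line along y; end walls' outer faces at y = -69.5 and +69.5 mm. An anvil standing on the base plate (18 mm up) between lips and walls, its y along the jig's y (either way round), has 2 to 2.5 mm of play each way, so bores line up to about 2 mm.
- pin_mid (a point): Locking pin: steel rod 12 mm thick, 158 mm long from its head's shoulder to its tip, the last 12 mm tapering to 5 mm; round black head 24 mm thick, 32 mm long; 0.13 kg. Point: on the axis 60 mm from the shoulder, near the centre of mass; x axis along the rod to the nose. Goes in from either end; when home the nose stands 19 mm out. Starts lying level on the rest, nose to the left (+y).
- rest: Wooden pin rest, fixed: foot 44 (x) by 130 (y) by 10 mm, two notched posts at y = -50 and +50 mm, 14 mm thick, 47.5 mm high. The pin lies in the notches along the rest's y, its axis 42.5 mm above the bench, its point pin_mid near the rest's origin: 86 mm of room between the posts to grasp it. Origin: on the bench under its centre.
- tray: Wooden open tray, fixed, for the anvils taken out: 132 (x) by 164 (y) by 30 mm high outside, walls and floor 7 mm thick. Origin: on the bench under its centre.
- cone1_mid (a point): Cone-stud anvil 1: aluminium block 46 (x) by 32 (y) by 46 mm tall, on it a brass ring 28 mm wide, 14 mm high, with a conical hollow; 60 mm tall in all, 0.2 to 0.42 kg. A 15 mm bore runs through along its y, 24 mm above the underside; the lowest 4 mm are 1.5 mm smaller all round. Point: on its upright axis 30 mm above the underside. Stands at the left of the mat. May be absent.
- cone2_mid (a point): Cone-stud anvil 2: aluminium block 46 (x) by 32 (y) by 46 mm tall, on it a brass ring 28 mm wide, 14 mm high, with a conical hollow; 60 mm tall in all, 0.2 to 0.42 kg. A 15 mm bore runs through along its y, 24 mm above the underside; the lowest 4 mm are 1.5 mm smaller all round. Point: on its upright axis 30 mm above the underside. Stands at the left of the mat. May be absent.
- cone3_mid (a point): Cone-stud anvil 3: aluminium block 46 (x) by 32 (y) by 46 mm tall, on it a brass ring 28 mm wide, 14 mm high, with a conical hollow; 60 mm tall in all, 0.2 to 0.42 kg. A 15 mm bore runs through along its y, 24 mm above the underside; the lowest 4 mm are 1.5 mm smaller all round. Point: on its upright axis 30 mm above the underside. Stands at the left of the mat. May be absent.
- flat1_mid (a point): Flat riveting anvil 1: same block, foot and bore as the cone-stud anvils, but topped by a plain steel disc 31 mm wide, 8 mm high; 54 mm tall in all, 0.3 kg. Point: on its upright axis 30 mm above the underside. Starts standing in a pocket of the jig, bore along the jig's y. May be absent.
- flat2_mid (a point): Flat riveting anvil 2: same block, foot and bore as the cone-stud anvils, but topped by a plain steel disc 31 mm wide, 8 mm high; 54 mm tall in all, 0.3 kg. Point: on its upright axis 30 mm above the underside. Starts standing in a pocket of the jig, bore along the jig's y. May be absent.
- flat3_mid (a point): Flat riveting anvil 3: same block, foot and bore as the cone-stud anvils, but topped by a plain steel disc 31 mm wide, 8 mm high; 54 mm tall in all, 0.3 kg. Point: on its upright axis 30 mm above the underside. Starts standing in a pocket of the jig, bore along the jig's y. May be absent.
- controller: Press controller, fixed: grey box 118 by 118 by 55 mm, the force dial in the middle of its white top. Eleven black ticks stand for 0 to 10 (no numerals; 0, 5, 10 longer): from above, in the box's frame, 0 lies at 135 degrees (from +x towards +y), each step 27 degrees clockwise; a black wedge outside tick 6 is the working mark. Origin: on the bench under its centre.
- dial (a joint): Force dial angle, rad: 0 at tick 0, growing clockwise seen from above, 0.4712 a step, stops at 0 and 4.712; the wedge at 6 is 2.827. Stiff (0.05 N m), stays where left. Black disc 54 mm wide with a bar grip 51 mm long, 14 mm thick, top 99 mm above the bench, 30 mm high over the disc. The white line on one half of the bar's top is the pointer.
- dial_grip (a point): Point on the dial's axis, 92 mm above the bench, at the height to grip the bar across its 14 mm. Turns with the dial: its -x axis is the pointer's direction, x lies along the bar.
- bag1: Small grey bag, 60 by 153 by 61 mm with two brass cone studs on top, behind the jig. A bystander: it is to stay put.
- bag2: Grey bag like the other but 91 mm high, right of the tray. A bystander: it is to stay put.
- marker: Red marker pen 130 mm long, 14 mm thick, lying in front of the jig. A bystander: it is to stay put.
- maul: Hide maul with a pale round head 60 mm in diameter and a wooden handle, 220 mm long, lying at the right. A bystander: it is to stay put.
- stud_dish: Round aluminium dish of brass cone studs, 68 mm wide and 45 mm high, left of the controller. A bystander: it is to stay put.
- awl: Awl with a dark wooden handle, 132 mm long, lying at the right. A bystander: it is to stay put.
Not all that is in view belongs to the job. What is shaped like the part that bears flat1_mid but orange or turquoise is not meant.

How it is judged (in metres and radians):
On the way, in this order (a step that is already met when the one before it is completed fails the run):
1. the pin is fully home through all the jig's walls and through every cone-stud anvil, which stand upright in the pockets (y of pin_mid in the frame of jig between -0.0145 and 0.0145 m and x of pin_mid in the frame of jig between -0.004 and 0.004 m and z of pin_mid in the frame of jig between 0.038 and 0.046 m and angle between the x axis of pin_mid and the y axis of jig, either way round below 0.05 rad and x of cone1_mid in the frame of pin_mid between -0.05 and 0.077 m and x of pin_mid in the frame of cone1_mid between -0.006 and 0.006 m and z of pin_mid in the frame of cone1_mid between -0.012 and 0 m and angle between the x axis of pin_mid and the y axis of cone1_mid, either way round below 0.12 rad and angle between each of cone1_mid, cone2_mid, cone3_mid's own z axis and vertical below 0.1 rad and x of cone2_mid in the frame of pin_mid between -0.05 and 0.077 m and x of pin_mid in the frame of cone2_mid between -0.006 and 0.006 m and z of pin_mid in the frame of cone2_mid between -0.012 and 0 m and angle between the x axis of pin_mid and the y axis of cone2_mid, either way round below 0.12 rad and x of cone3_mid in the frame of pin_mid between -0.05 and 0.077 m and x of pin_mid in the frame of cone3_mid between -0.006 and 0.006 m and z of pin_mid in the frame of cone3_mid between -0.012 and 0 m and angle between the x axis of pin_mid and the y axis of cone3_mid, either way round below 0.12 rad), for 0.2 s.
2. after that the force dial is turned to the wedge at 6 (value of joint dial between 2.707 and 2.947 rad), for 0.2 s.
At the end, for the whole second after the job is handed in: Cone anvils upright (0.1 rad) in pockets with the pin through their bores; the pin through all walls, its shoulder within 5 mm of the end wall; flat anvils upright (0.15 rad) on the tray floor; dial at 2.827 within 0.12 rad; all let go (all of step 1 and all of step 2 and x of flat1_mid in the frame of tray between -0.06 and 0.06 m and y of flat1_mid in the frame of tray between -0.076 and 0.076 m and z of each of flat1_mid, flat2_mid, flat3_mid in the frame of tray below 0.047 m and angle between each of flat1_mid, flat2_mid, flat3_mid's own z axis and vertical below 0.15 rad and x of flat2_mid in the frame of tray between -0.06 and 0.06 m and y of flat2_mid in the frame of tray between -0.076 and 0.076 m and x of flat3_mid in the frame of tray between -0.06 and 0.06 m and y of flat3_mid in the frame of tray between -0.076 and 0.076 m); the robot touches nothing.
It fails at once if a bag, the marker, the maul, the stud dish or the awl is pushed more than 30 mm from its place (distance of any of bag1, bag2, marker, maul, stud_dish, awl from where it was at the start of the episode above 0.03 m).
Of flat1, flat2, flat3 only 1 to 2 are there at a start; the rules pass over those that are not, and their reading is None.
Of cone1, cone2, cone3 only 2 to 3 are there at a start; the rules pass over those that are not, and their reading is None.
At some moment in a run one of cone1, cone2, cone3 may be knocked a few centimetres aside while the robot is not near it.
It also fails if it takes over 210 s, if anything falls off the work surface, if the arm or the gripper's body presses on something with over 40 N, if the wrist force passes 120 N, or if a joint passes its speed limit or range.

## Robot

A 7-joint arm with a two-finger parallel gripper is mounted at the origin on the work surface. World frame = base frame: x ahead of the robot, y to its left, z up, the work surface at z = 0. Lengths are in mm, angles in degrees, forces in N, time in s.
With the tool pointing down it reaches from about 400 to 850 mm from the base axis. Payload 4.4 kg.
Tool frame: the origin (TCP) lies on the centre line of the jaws, within the pads' length; the fingertips stand 17 mm ahead of it and the grasp point (between the pads) lies 2 mm behind it (manip.tip_extent is the distance from the TCP to the fingertips, in mm); z points along the fingers, y is the direction in which the jaws open and shut (so a half turn about z gives the same grasp; the last joint's range is limited). The gripper opens to 94 mm and grips with 3 to 60 N. Pads are 16 mm wide; open, the fingers measure 119 mm over their backs; the gripper's body (75 mm by 177 mm) begins 78 mm behind the grasp point.
Start: joints at [-68.113, 36.005, 2.206, 86.941, -1.547, 57.084, -1.146], TCP at [281.417, 585.937, 183.978] pointing down, gripper open.
Joint ranges: [-175.42, 175.42], [-21.48, 121.26], [-71.46, 75.88], [10.55, 141.38], [-63.04, 243.04], [13.31, 113.54], [-168.57, 168.57]. Speed limits (degrees/s): [147.25, 147.25, 180, 180, 180, 180, 180].

## Interface

Orientations are given as a 3x3 rotation matrix whose columns are the frame's x, y, z axes.
In Python, from station import manip gives the robot as it stands. The module is installed in compiled form; this text tells all that it offers.
- The arm moves only by the tool apply_moves, never from a script. Its argument "steps" is a list of rows, each a list of 3 entries, a list of its own where there are three numbers: the opening, from 0 (shut) to 1 (fully open), then the shift along the tool's x, y, z in m, then the turn, a rotation vector about the tool's x, y, z in degrees. A call has 1 to 8 rows; each row shifts and turns the commanded pose from where the row before left it, along the tool's axes as they then stand; what a row does not reach is not made up. A row lasts 1/12 s, in which the tool goes at most 41.7 mm and 7.16 degrees, less where a joint would pass 70% of its speed; a pose out of reach is approached as far as the arm can. A call is refused whole if a number of a shift passes 0.0417 or a number of a turn 7.16, either way. A call with a gripper value outside its range is refused whole. The fingers move at their own pace and stop on an object; "squeeze" is the grip in N (left out, the last holds). Time passes only in rows, so rows that do not move let the fingers close. It gives the time, the measured TCP pose, the force and the opening at its end, in the units of the state.
- manip.read_state(): the state, without advancing time (a new reading comes with each control period).
- manip.get_image(name): name is "side" or "top" or "wrist"; returns the picture (420x560x3 uint8, blue, green, red); there is no depth.
- manip.camera_info(name): a dict with "intrinsics" (3x3 intrinsics, pixels), "R" (3x3) and "t" (3): a world point X has camera coordinates R X + t. Camera axes: x right, y down, z forward; pixel columns grow to the right and rows downward; lengths in mm; the calibration is good to about 2 mm. A picture is of the moment at which its call begins: read the wrist's pose just before it. camera_info takes no time and is no camera call; for the wrist camera it gives the pose at the moment of the call.
- manip.sign_off(): hands the job in, once; it reports no verdict.
The state is a dict: "clock": time; "joints": joint angles; "dq": joint speeds; "joint_efforts": joint torques, N m; "eef_pos": TCP position; "tcp_rot": TCP orientation; "wrist_force": force on the tool from outside, world axes, zero at the start; "moment": the same for the moment, N m; "finger_gap": opening from 0.0 (shut) to 1.0 (fully open).
Only numpy, scipy, OpenCV 4.12 (cv2) and the standard library are available. Lean on these libraries where they do the work, as an engineer would, in place of code of your own. Each camera call takes 0.05 s, during which the arm holds its last target.

## Working session

There is one attempt and no reset: what is moved stays moved. The work goes in short steps, Python scripts to look and compute and a tool call to move; the robot and the scene stay as the last step left them, time stands still between calls to the robot, and variables do not carry over. Pictures are saved under pics/ and viewed, and the job is handed in when it is done.

Besides the shell and the picture viewer there is one more tool, called by a JSON object that holds its "name" and its "arguments", one argument or row to a line. apply_moves: Moves the arm, as the interface text tells. Its arguments: {"type":"object","properties":{"steps":{"type":"array"},"squeeze":{"type":"number"}},"required":["steps"]}

```bash
mkdir -p pics; ls; python3 - <<'E'
from station import manip
import cv2
s=manip.read_state();print(s)
for n in ['side','top','wrist']:
    c=manip.camera_info(n);print(n,c)
    cv2.imwrite(f'pics/{n}0.png',manip.get_image(n))
E
```

```text
pics
{'clock': 0.0, 'joints': array([-68.11314653,  36.05803555,   2.20217599,  86.99281929,
        -1.54746148,  57.08261472,  -1.14658893]), 'dq': array([ 0.03015891, -0.03640541, -0.05489603, -0.08733985,  0.06468243,
        0.04965943, -0.03068652]), 'joint_efforts': array([-2.23917618e-04, -5.49739659e+01,  1.14377718e+00, -1.86636883e+01,
       -5.21783845e-02,  2.36867432e-02,  1.68090910e-04]), 'eef_pos': array([281.11424619, 585.32242431, 183.08172685]), 'tcp_rot': array([[-9.01398738e-01,  4.32989279e-01, -7.74621082e-04],
       [ 4.32989971e-01,  9.01397250e-01, -1.63789209e-03],
       [-1.09483996e-05, -1.81179702e-03, -9.99998359e-01]]), 'wrist_force': array([-0.55937176, -0.32480358,  0.36110341]), 'moment': array([-0.01278834,  0.01571989, -0.02530403]), 'finger_gap': 0.9967818868160564}
side {'intrinsics': array([[443.78914654,   0.        , 276.66158173],
       [  0.        , 443.78914654, 212.52705644],
       [  0.        ,   0.        ,   1.        ]]), 'R': array([[ 0.67998811, -0.73305772,  0.01557401],
       [-0.47412567, -0.45580527, -0.75329038],
     
[... 173 characters left out ...]

       [  0.        , 381.69114623, 211.28716602],
       [  0.        ,   0.        ,   1.        ]]), 'R': array([[-0.00811823, -0.99993563,  0.00792665],
       [-0.99649426,  0.00742971, -0.08333062],
       [ 0.08326636, -0.00857536, -0.99649043]]), 't': array([ -16.43364007,  569.71893942, 1068.69578809])}
wrist {'intrinsics': array([[339.95735409,   0.        , 275.16332339],
       [  0.        , 339.95735409, 208.31653572],
       [  0.        ,   0.        ,   1.        ]]), 'R': array([[ 0.43298837,  0.90139729, -0.00200023],
       [ 0.86869318, -0.41668449,  0.26785481],
       [ 0.24061013, -0.11771561, -0.96345721]]), 't': array([-649.57960787,  -27.73105834,  390.77567756])}
```

View pics/top0.png

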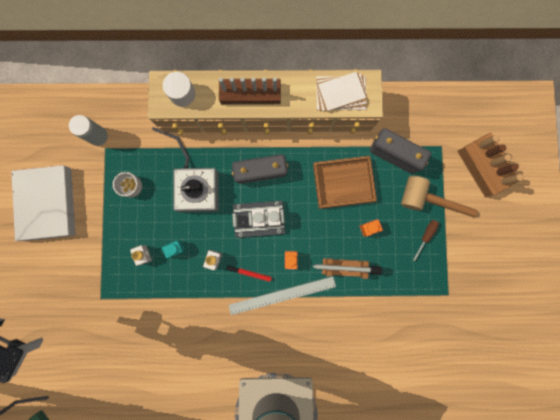

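View pics/side0.png

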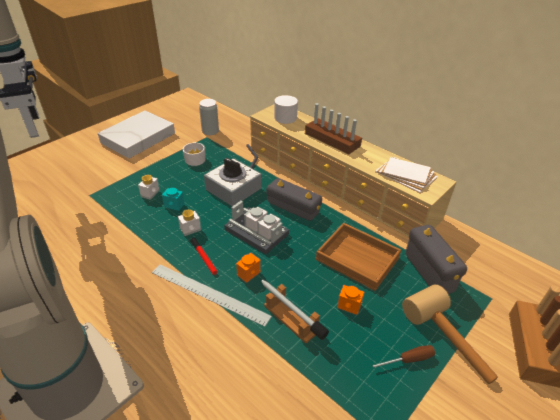

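View pics/wrist0.png

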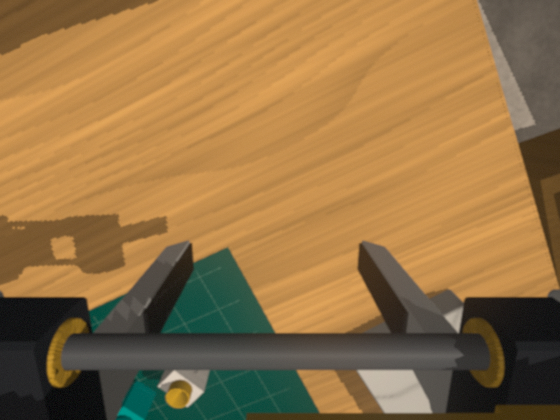

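The top view shows two cone anvils, at about (141,256) and (213,260), and the jig at (259,219) with two flats. The pin is on the rest at (348,268), the tray at (345,182) and the dial at (193,188). I'll enlarge these areas.

```bash
python3 - <<'E'
import cv2
t=cv2.imread('pics/top0.png')
cv2.imwrite('pics/top0a.png',cv2.resize(t[140:300,100:280],None,fx=4.4,fy=3.7*4.4/4.4*1.0,interpolation=cv2.INTER_CUBIC)[:600,:800])
cv2.imwrite('pics/top0b.png',cv2.resize(t[145:285,220:400],None,fx=4.2,fy=4.2,interpolation=cv2.INTER_CUBIC))
cv2.imwrite('pics/top0a.png',cv2.resize(t[150:290,105:285],None,fx=4.2,fy=4.2,interpolation=cv2.INTER_CUBIC))
E
```

```text
(no output)
```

View pics/top0a.png

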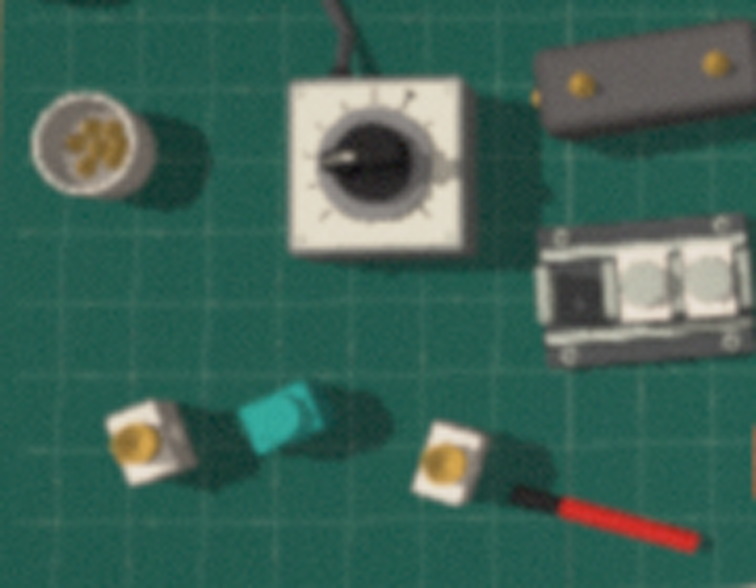

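View pics/top0b.png

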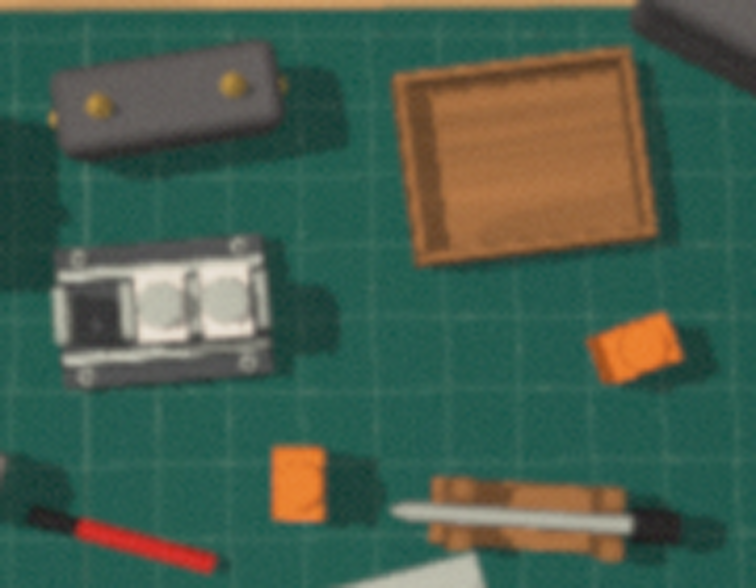

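```bash
cat > h.py <<'E'
import numpy as np, cv2
from scipy.optimize import least_squares
from station import manip
np.set_printoptions(precision=2,suppress=True)
def proj(c,X):
    X=np.atleast_2d(X).astype(float); p=X@np.array(c['R']).T+c['t']; p=p@np.array(c['intrinsics']).T
    return p[:,:2]/p[:,2:]
def plane(c,uv,z):
    uv=np.atleast_2d(uv).astype(float); K=np.array(c['intrinsics']);R=np.array(c['R']);C=-R.T@c['t']
    d=np.c_[uv,np.ones(len(uv))]@np.linalg.inv(K).T@R
    return C+d*((z-C[2])/d[:,2])[:,None]
def fit(c,local,uv,guess):
    """local Nx3 points (object frame, yaw only), -> x,y,yawdeg"""
    L=np.array(local,float);uv=np.array(uv,float)
    def W(p):
        a=np.deg2rad(p[2]);R=np.array([[np.cos(a),-np.sin(a)],[np.sin(a),np.cos(a)]])
        return np.c_[L[:,:2]@R.T+p[:2],L[:,2]]
    r=least_squares(lambda p:(proj(c,W(p))-uv).ravel(),guess)
    return r.x,np.sqrt(np.mean(r.fun**2))
def rect(a,b,z): return [[a/2,b/2,z],[a/2,-b/2,z],[-a/2,-b/2,z],[-a/2,b/2,z]] # from top img: TL,TR,BR,BL when yaw 0
def shot(n,name,crop=None,f=1):
    c=manip.camera_info(n); im=manip.get_image(n); cv2.imwrite(f'pics/{name}_raw.png',im)
    if crop: x0,y0,x1,y1=crop; im=cv2.resize(im[y0:y1,x0:x1],None,fx=f,fy=f,interpolation=cv2.INTER_CUBIC)
    cv2.imwrite(f'pics/{name}.png',im); return c,im
def wrap(v): return (v+180)%360-180
def st():
    s=manip.read_state(); R=s['tcp_rot']
    print('t %.2f'%s['clock'],'pos',s['eef_pos'],'yaw(tool x) %.2f'%np.rad2deg(np.arctan2(R[1,0],R[0,0])),'tz',R[:,2],'F',s['wrist_force'],'gap %.3f'%s['finger_gap'],'q',s['joints'])
    return s
def goto(x,y,z,yaw):
    """print tool-frame total shift (pure translation part in current tool axes) and turn about tool z"""
    s=manip.read_state();R=s['tcp_rot']
    cur=np.rad2deg(np.arctan2(R[1,0],R[0,0])); d=wrap(yaw-cur)
    v=R.T@(np.array([x,y,z])-s['eef_pos'])
    print('shift in tool axes',v,'turn z',-d)
E
python3 - <<'E'
from h import *
c=manip.camera_info('top')
A=lambda l:np.array(l,float)/4.2+[105,150]-0.4
B=lambda l:np.array(l,float)/4.2+[220,145]-0.4
print('jig',fit(c,rect(96,143,18),B([(55,248),(262,236),(273,373),(65,388)]),[500,0,0]))
print('tray',fit(c,rect(132,164,30),B([(393,75),(632,48),(658,237),(416,266)]),[600,-200,0]))
print('coneB',fit(c,rect(46,32,46),A([(432,422),(487,435),(463,503),(412,490)]),[400,100,0]))
print('ctrl',fit(c,rect(118,118,55),A([(289,79),(462,77),(464,249),(289,251)]),[500,200,0]))
print('pin nose,shoulder',plane(c,B([(390,510),(634,523)]),42.5))
print('coneA ring',plane(c,A([(135,444)]),60),'coneB ring',plane(c,A([(446,464)]),60))
print('wristC',[-np.array(manip.camera_info('wrist')['R']).T@manip.camera_info('wrist')['t']])
t=cv2.imread('pics/top0.png')
cv2.imwrite('pics/cA.png',cv2.resize(t[235:280,120:240],None,fx=6.5,fy=6.5,interpolation=cv2.INTER_CUBIC))
E
```

```text
jig (array([549.36,  45.41,   3.56]), np.float64(0.23949056669194718))
tray (array([ 652.74, -201.99,    6.19]), np.float64(0.24621575225818107))
coneB (array([434.56, 175.07, -16.41]), np.float64(0.5958575273349475))
ctrl (array([632.45, 222.97,   0.62]), np.float64(0.504623570775709))
pin nose,shoulder [[ 414.57 -105.18   42.5 ]
 [ 404.64 -266.85   42.5 ]]
coneA ring [[448.78 376.4   60.  ]] coneB ring [[434.14 174.25  60.  ]]
wristC [array([211.35, 620.02, 382.74])]
```

View pics/cA.png

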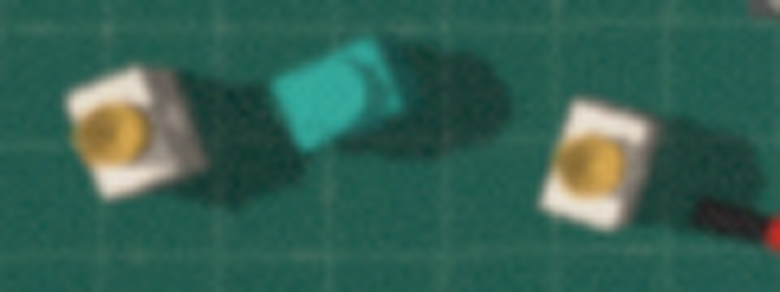

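```bash
cat >> h.py <<'E'
from scipy.spatial.transform import Rotation as Ro
def plan(x,y,z,yaw,grip,n=None,vmax=0.036,wmax=6.8,start=None):
    """rows to reach target with tool down; start=(pos,R) default measured. prints rows"""
    s=manip.read_state()
    p,R=(s['eef_pos'],s['tcp_rot']) if start is None else start
    a=np.deg2rad(yaw); T=np.array([[np.cos(a),np.sin(a),0],[np.sin(a),-np.cos(a),0],[0,0,-1.]])
    rv=Ro.from_matrix(R.T@T).as_rotvec(degrees=True)
    d=np.array([x,y,z],float)-p
    k=n or int(max(np.ceil(np.linalg.norm(d)/1000/vmax),np.ceil(np.linalg.norm(rv)/wmax),1))
    rows=[];pp=p.copy();RR=R.copy();p0=p.copy()
    for i in range(k):
        tgt=p0+d*(i+1)/k
        sh=np.round(RR.T@(tgt-pp)/1000,4); tr=np.round(rv/k,2)
        rows.append([grip,[float(q) for q in sh],[float(q) for q in tr]])
        pp=pp+RR@sh*1000; RR=RR@Ro.from_rotvec(tr,degrees=True).as_matrix()
    for i in range(0,k,8): print('['+', '.join(str(r) for r in rows[i:i+8])+']')
    return pp,RR
E
python3 - <<'E'
from h import *
plan(552,1.5,180,93.56,0.8)
E
```

```text
[[0.8, [-0.0276, -0.0227, 0.0002], [-0.0, 0.0, 3.38]], [0.8, [-0.0289, -0.0211, 0.0002], [-0.0, 0.0, 3.38]], [0.8, [-0.0301, -0.0193, 0.0002], [-0.0, 0.0, 3.38]], [0.8, [-0.0312, -0.0175, 0.0003], [-0.0, 0.0, 3.38]], [0.8, [-0.0321, -0.0157, 0.0002], [-0.0, 0.0, 3.38]], [0.8, [-0.0331, -0.0137, 0.0002], [-0.0, 0.0, 3.38]], [0.8, [-0.0337, -0.0117, 0.0002], [-0.0, 0.0, 3.38]], [0.8, [-0.0344, -0.0098, 0.0002], [-0.0, 0.0, 3.38]]]
[[0.8, [-0.035, -0.0077, 0.0002], [-0.0, 0.0, 3.38]], [0.8, [-0.0353, -0.0056, 0.0002], [-0.0, 0.0, 3.38]], [0.8, [-0.0356, -0.0035, 0.0003], [-0.0, 0.0, 3.38]], [0.8, [-0.0357, -0.0014, 0.0002], [-0.0, 0.0, 3.38]], [0.8, [-0.0358, 0.0007, 0.0002], [-0.0, 0.0, 3.38]], [0.8, [-0.0356, 0.0027, 0.0002], [-0.0, 0.0, 3.38]], [0.8, [-0.0354, 0.0049, 0.0002], [-0.0, 0.0, 3.38]], [0.8, [-0.0351, 0.007, 0.0002], [-0.0, 0.0, 3.38]]]
[[0.8, [-0.0346, 0.009, 0.0002], [-0.0, 0.0, 3.38]], [0.8, [-0.034, 0.0111, 0.0003], [-0.0, 0.0, 3.38]]]
```

```bash
cat >> h.py <<'E'
def go(x,y,z,yaw,v=0.036,w=6.9):
    s=manip.read_state();p,R=s['eef_pos'],s['tcp_rot']
    a=np.deg2rad(yaw); T=np.array([[np.cos(a),np.sin(a),0],[np.sin(a),-np.cos(a),0],[0,0,-1.]])
    rv=Ro.from_matrix(R.T@T).as_rotvec(degrees=True)
    k=int(np.ceil(np.abs(rv).max()/w)) if np.abs(rv).max()>0.15 else 0
    if k: print('TURN',k,'x',np.round(rv/k,2))
    d=T.T@(np.array([x,y,z],float)-p)/1000
    m=max(1,int(np.ceil(np.linalg.norm(d)/v))); print('MOVE after turn: total',np.round(d,4),'=',m,'x',np.round(d/m,4).tolist())
E
python3 - <<'E'
from h import *
go(552,1.5,180,93.56)
E
```

```text
TURN 9 x [-0.01  0.    6.75]
MOVE after turn: total [-0.6   0.23  0.  ] = 18 x [-0.0333, 0.013, 0.0002]
```

{"name": "apply_moves", "arguments": {
  "steps": [
    [0.8,[0,0,0],[0,0,6.75]],
    [0.8,[0,0,0],[0,0,6.75]],
    [0.8,[0,0,0],[0,0,6.75]],
    [0.8,[0,0,0],[0,0,6.75]],
    [0.8,[0,0,0],[0,0,6.75]],
    [0.8,[0,0,0],[0,0,6.75]],
    [0.8,[0,0,0],[0,0,6.75]],
    [0.8,[0,0,0],[0,0,6.75]]
  ],
  "squeeze": 40
}}

```text
clock: 0.82
eef_pos: [281.2, 585.8, 183.6]
tcp_rot: [[-0.174, 0.985, -0.0], [0.985, 0.174, -0.001], [-0.0, -0.0, -1.0]]
wrist_force: [-0.5, -0.2, -0.1]
finger_gap: 0.802
```

{"name": "apply_moves", "arguments": {
  "steps": [
    [0.8,[0,0,0],[0,0,6.75]],
    [0.8,[-0.0333,0.013,0],[0,0,0]],
    [0.8,[-0.0333,0.013,0],[0,0,0]],
    [0.8,[-0.0333,0.013,0],[0,0,0]],
    [0.8,[-0.0333,0.013,0],[0,0,0]],
    [0.8,[-0.0333,0.013,0],[0,0,0]],
    [0.8,[-0.0333,0.013,0],[0,0,0]],
    [0.8,[-0.0333,0.013,0],[0,0,0]]
  ]
}}

```text
clock: 1.48
eef_pos: [387.1, 357.3, 183.9]
tcp_rot: [[-0.063, 0.998, -0.0], [0.998, 0.063, -0.0], [-0.0, -0.0, -1.0]]
wrist_force: [0.9, -0.6, -0.2]
finger_gap: 0.801
```

{"name": "apply_moves", "arguments": {
  "steps": [
    [0.8,[-0.0333,0.013,0],[0,0,0]],
    [0.8,[-0.0333,0.013,0],[0,0,0]],
    [0.8,[-0.0333,0.013,0],[0,0,0]],
    [0.8,[-0.0333,0.013,0],[0,0,0]],
    [0.8,[-0.0333,0.013,0],[0,0,0]],
    [0.8,[-0.0333,0.013,0],[0,0,0]],
    [0.8,[-0.0333,0.013,0],[0,0,0]],
    [0.8,[-0.0333,0.013,0],[0,0,0]]
  ]
}}

```text
clock: 2.15
eef_pos: [507.6, 98.1, 183.9]
tcp_rot: [[-0.063, 0.998, -0.0], [0.998, 0.063, 0.0], [0.0, -0.0, -1.0]]
wrist_force: [-0.3, 0.3, 0.1]
finger_gap: 0.799
```

```bash
python3 - <<'E'
from h import *
st(); shot('wrist','w1',(0,0,560,420),1.4); go(552,1.5,110,93.56); shot('top','t1')
E
```

```text
t 2.15 pos [507.63  98.05 183.9 ] yaw(tool x) 93.60 tz [-0.  0. -1.] F [-0.32  0.26  0.12] gap 0.799 q [-28.1   26.3   20.29 108.39 -12.06  47.39   2.07]
TURN 1 x [ 0.21  0.33 -0.53]
MOVE after turn: total [-0.09  0.04  0.07] = 4 x [-0.0225, 0.0088, 0.0186]
```

View pics/w1.png

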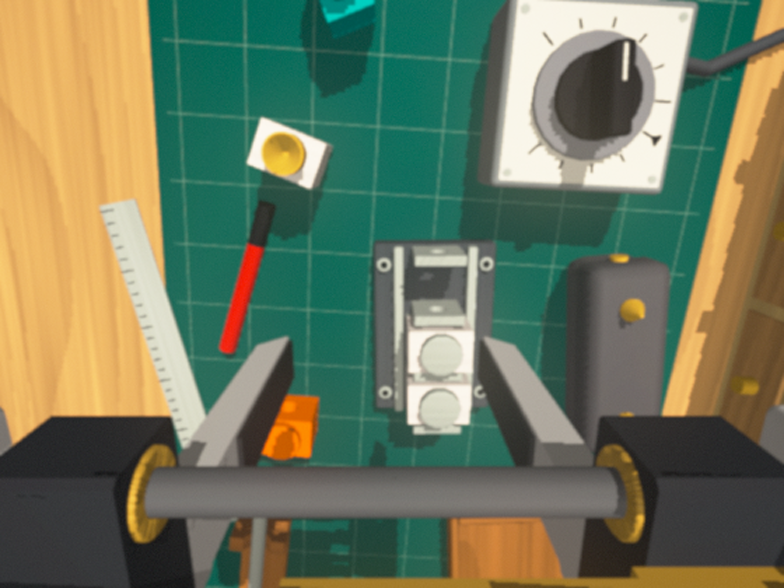

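```bash
python3 - <<'E'
from h import *
c=manip.camera_info('wrist'); ct=manip.camera_info('top')
P=lambda l:np.array(l,float)/1.4-0.15
print('discs',plane(c,P([(441,355),(440,410)]),72))
print('jig plate corners',plane(c,P([(375,243),(495,240),(377,408)]),18), fit(c,np.array(rect(96,143,18))[[3,0,2]],P([(375,243),(495,240),(377,410)]),[550,45,3]))
print('coneB',fit(c,np.array(rect(46,32,46)),P([(331,148),(313,190),(247,157),(262,118)]),[434,175,-16]), 'ring',plane(c,P([(284,153)]),60))
E
```

```text
discs [[552.41  39.44  72.  ]
 [555.33  -3.89  72.  ]]
jig plate corners [[501.55 107.39  18.  ]
 [594.25 114.57  18.  ]
 [509.9  -35.13  18.  ]] (array([553.  ,  39.16,   4.21]), np.float64(0.9534740428104783))
coneB (array([440.11, 170.58, -22.21]), np.float64(1.7170403508750864)) ring [[439.97 170.87  60.  ]]
```

```bash
python3 - <<'E'
from h import *
st(); go(552,1.5,180,93.56)
E
```

```text
t 2.25 pos [509.79  92.37 184.34] yaw(tool x) 93.00 tz [ 0. -0. -1.] F [ 0.34 -0.88  0.39] gap 0.799 q [-27.84  26.33  20.62 108.33 -11.96  47.34   1.95]
TURN 1 x [ 0.13  0.21 -0.56]
MOVE after turn: total [-0.09  0.04  0.  ] = 3 x [-0.0311, 0.0122, 0.0014]
```

{"name": "apply_moves", "arguments": {
  "steps": [
    [0.7,[-0.0311,0.012,0.01],[0,0,-0.9]],
    [0.7,[-0.0311,0.012,0.01],[0,0,0]],
    [0.7,[-0.0311,0.012,0.01],[0,0,0]],
    [0.7,[0,0,0.02],[0,0,0]],
    [0.7,[0,0,0.02],[0,0,0]],
    [0.7,[0,0,0],[0,0,0]],
    [0.7,[0,0,0],[0,0,0]],
    [0.7,[0,0,0],[0,0,0]]
  ]
}}

```text
clock: 2.92
eef_pos: [550.4, 10.0, 114.6]
tcp_rot: [[-0.079, 0.997, 0.001], [0.997, 0.079, 0.0], [0.0, 0.001, -1.0]]
wrist_force: [0.4, -0.6, -0.3]
finger_gap: 0.701
```

```bash
python3 - <<'E'
from h import *
st(); shot('wrist','w2',(0,0,560,420),1.4); go(553,2,110,94);st()
E
```

```text
t 2.92 pos [550.4    9.97 114.64] yaw(tool x) 94.55 tz [ 0.  0. -1.] F [ 0.45 -0.62 -0.31] gap 0.701 q [-15.42  34.12  17.49 107.46 -15.03  40.62  15.26]
TURN 1 x [ 0.1  -0.01  0.55]
MOVE after turn: total [-0.01  0.    0.01] = 1 x [-0.0081, 0.0017, 0.005]
t 2.97 pos [550.77   9.97 115.03] yaw(tool x) 94.55 tz [ 0.  0. -1.] F [ 0.43  0.4  -0.03] gap 0.699 q [-15.43  34.08  17.5  107.44 -15.03  40.61  15.27]
```

View pics/w2.png

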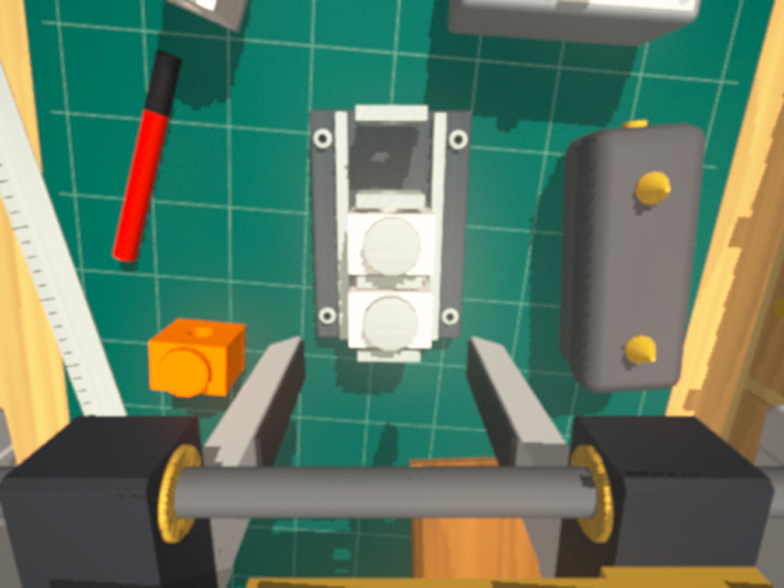

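```bash
python3 - <<'E'
from h import *
c=manip.camera_info('wrist')
P=lambda l:np.array(l,float)/1.4-0.15
print('discs',plane(c,P([(392,248),(391,323)]),72))
print('jig',fit(c,np.array(rect(96,143,18)),P([(471,111),(459,337),(317,337),(312,111)]),[550,45,3]))
print('wall tops ends',plane(c,P([(391,106),(389,356)]),60))
E
```

```text
discs [[551.76  44.62  72.  ]
 [554.62   3.84  72.  ]]
jig (array([551.13,  45.11,   4.04]), np.float64(1.392001485531051))
wall tops ends [[545.65 114.13  60.  ]
 [555.64 -20.47  60.  ]]
```

```bash
python3 - <<'E'
from h import *
go(554.2,2.5,110,94.1); go(554.2,2.5,50,94.1)
E
```

```text
TURN 1 x [ 0.1  -0.01  0.45]
MOVE after turn: total [-0.01  0.    0.01] = 1 x [-0.0077, 0.0029, 0.005]
TURN 1 x [ 0.1  -0.01  0.45]
MOVE after turn: total [-0.01  0.    0.07] = 2 x [-0.0038, 0.0014, 0.0325]
```

{"name": "apply_moves", "arguments": {
  "steps": [
    [0.7,[-0.0077,0.003,0.005],[0.1,0,0.45]],
    [0.7,[0,0,0.015],[0,0,0]],
    [0.7,[0,0,0.015],[0,0,0]],
    [0.7,[0,0,0.015],[0,0,0]],
    [0.7,[0,0,0.015],[0,0,0]],
    [0.7,[0,0,0],[0,0,0]],
    [0.7,[0,0,0],[0,0,0]]
  ]
}}

```text
clock: 3.55
eef_pos: [553.6, 1.5, 49.0]
tcp_rot: [[-0.07, 0.998, -0.002], [0.998, 0.07, -0.0], [-0.0, -0.002, -1.0]]
wrist_force: [0.7, -0.2, -0.1]
finger_gap: 0.698
```

```bash
python3 - <<'E'
from h import *
st(); shot('wrist','w3',(0,0,560,420),1.4)
E
```

```text
t 3.55 pos [553.63   1.49  49.01] yaw(tool x) 94.03 tz [-0. -0. -1.] F [ 0.73 -0.18 -0.14] gap 0.698 q [-12.63  39.97  14.82 109.39 -17.55  32.95  17.74]
```

View pics/w3.png

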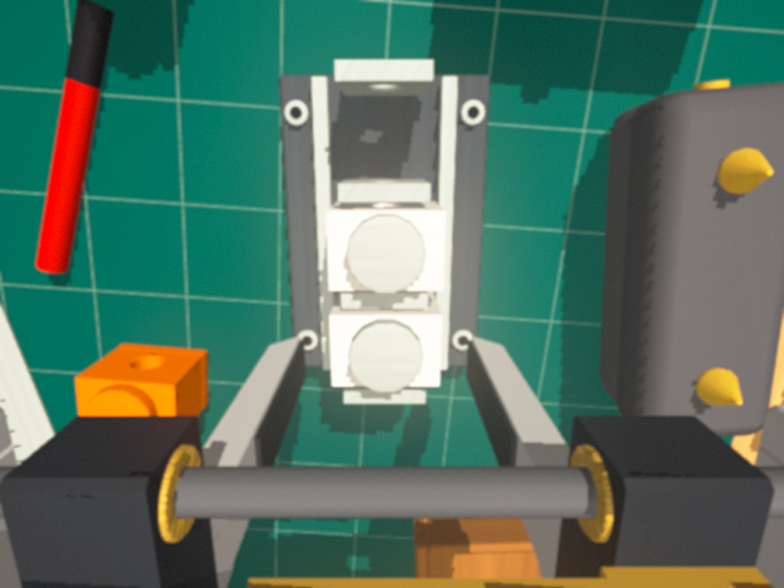

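{"name": "apply_moves", "arguments": {
  "steps": [
    [0.3,[0,0,0],[0,0,0]],
    [0.3,[0,0,0],[0,0,0]],
    [0.3,[0,0,0],[0,0,0]],
    [0.3,[0,0,0],[0,0,0]],
    [0.3,[0,0,0],[0,0,0]],
    [0.3,[0,0,-0.01],[0,0,0]],
    [0.3,[0,0,-0.02],[0,0,0]],
    [0.3,[0,0,-0.03],[0,0,0]]
  ]
}}

```text
clock: 4.27
eef_pos: [551.7, 1.8, 108.3]
tcp_rot: [[-0.07, 0.997, -0.006], [0.998, 0.07, -0.0], [0.0, -0.006, -1.0]]
wrist_force: [0.2, 0.4, 0.8]
finger_gap: 0.302
```

```bash
python3 - <<'E'
from h import *
st(); go(656.7,-238.8,115,96.2)
E
```

```text
t 4.27 pos [551.7    1.8  108.33] yaw(tool x) 94.04 tz [-0.01 -0.   -1.  ] F [0.25 0.42 0.8 ] gap 0.302 q [-14.52  34.94  17.49 107.14 -15.31  40.58  15.82]
TURN 1 x [-0.37 -0.01 -2.16]
MOVE after turn: total [-0.25  0.08 -0.01] = 8 x [-0.0313, 0.0098, -0.0008]
```

```bash
python3 - <<'E'
from h import *
shot('wrist','w4',(0,0,560,420),1.4); shot('side','s4',(200,140,480,350),2.8)
E
```

```text
(no output)
```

View pics/w4.png

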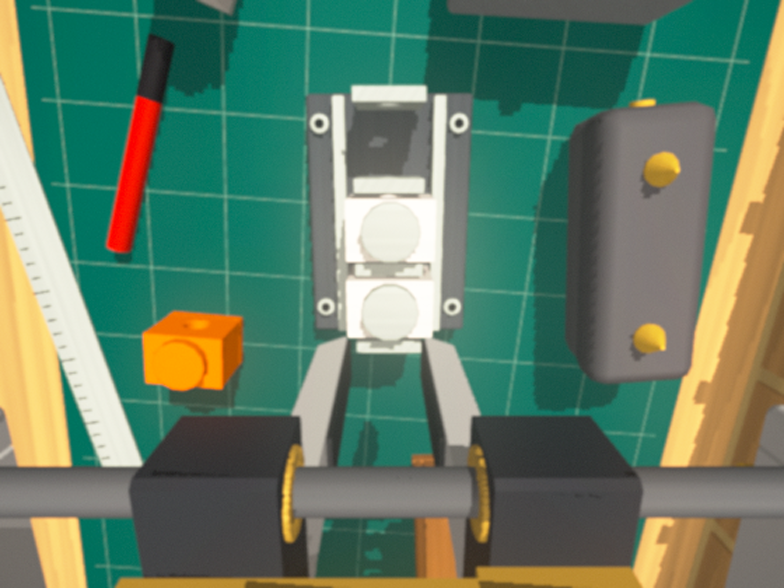

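View pics/s4.png

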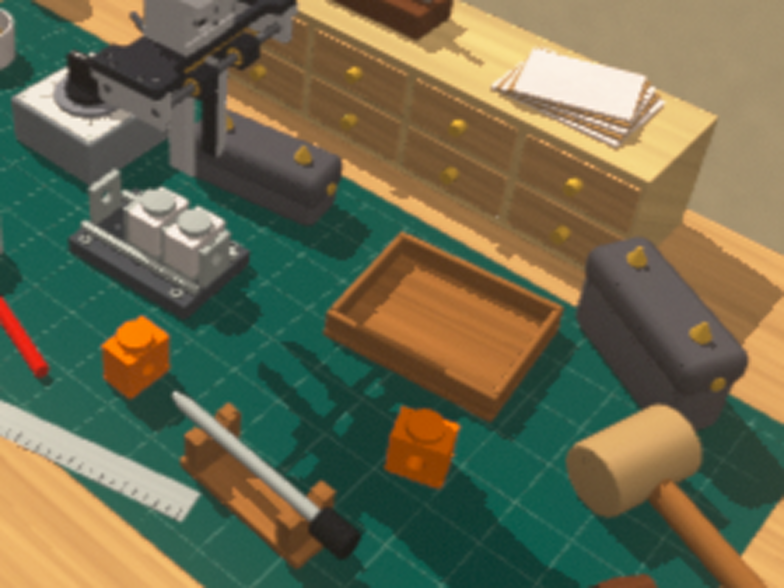

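```bash
python3 - <<'E'
from h import *
c=manip.camera_info('wrist'); s=st()
P=lambda l:np.array(l,float)/1.4-0.15
R=s['tcp_rot'];p=s['eef_pos']
for d in [(0,0,17),(0,0,0),(0,18,17),(0,-18,17),(0,18,0)]:
    print(d,(proj(c,p+R@np.array(d))+.15)*1.4)
print('discs',plane(c,P([(390,233),(390,312)]),72))
print('jig',fit(c,np.array(rect(96,143,18)),P([(471,94),(463,328),(317,328),(308,95)]),[550,45,3]))
E
```

```text
t 4.37 pos [556.99   1.39 113.34] yaw(tool x) 94.02 tz [ 0.01 -0.   -1.  ] F [ 1.32 -0.41 -0.06] gap 0.297 q [-14.55  34.54  17.62 106.86 -15.32  40.53  15.83]
(0, 0, 17) [[384.87 328.28]]
(0, 0, 0) [[384.83 341.24]]
(0, 18, 17) [[422.19 328.28]]
(0, -18, 17) [[347.55 328.28]]
(0, 18, 0) [[425.02 341.24]]
discs [[556.85  43.95  72.  ]
 [559.92   1.93  72.  ]]
jig (array([557.54,  44.59,   4.26]), np.float64(0.6689731240340081))
```

```bash
python3 - <<'E'
from h import *
go(554,2,49,94.1)
E
```

```text
TURN 1 x [ 0.35  0.03 -0.08]
MOVE after turn: total [ 0.   -0.    0.06] = 2 x [0.0004, -0.0015, 0.0322]
```

{"name": "apply_moves", "arguments": {
  "steps": [
    [0.7,[0,0,0],[0,0,0]],
    [0.7,[0,0,0],[0,0,0]],
    [0.7,[0,0,0],[0,0,0]],
    [0.7,[0,0,0],[0,0,0]]
  ]
}}

```text
clock: 4.7
eef_pos: [552.8, 1.8, 108.1]
tcp_rot: [[-0.07, 0.998, -0.004], [0.998, 0.07, -0.0], [0.0, -0.004, -1.0]]
wrist_force: [-0.5, -0.2, -0.8]
finger_gap: 0.545
```

```bash
python3 - <<'E'
from h import *
st();go(554,2,49,94.1)
E
```

```text
t 4.70 pos [552.82   1.83 108.08] yaw(tool x) 94.04 tz [-0. -0. -1.] F [-0.46 -0.18 -0.8 ] gap 0.545 q [-14.48  34.96  17.45 107.14 -15.36  40.4   15.86]
TURN 1 x [-0.21 -0.01 -0.06]
MOVE after turn: total [0.   0.   0.06] = 2 x [0.0, 0.0006, 0.0295]
```

{"name": "apply_moves", "arguments": {
  "steps": [
    [0.7,[0,0,0],[0,0,0]],
    [0.7,[0,0,0],[0,0,0]],
    [0.7,[0,0,0.02],[0,0,0]],
    [0.7,[0,0.001,0.02],[0,0,0]],
    [0.7,[0,0,0.019],[0,0,0]],
    [0.7,[0,0,0],[0,0,0]],
    [0.7,[0,0,0],[0,0,0]],
    [0.6,[0,0,0],[0,0,0]]
  ]
}}

```text
clock: 5.37
eef_pos: [555.0, 1.6, 50.6]
tcp_rot: [[-0.07, 0.998, -0.001], [0.998, 0.07, -0.0], [-0.0, -0.001, -1.0]]
wrist_force: [0.4, -0.2, -0.2]
finger_gap: 0.662
```

{"name": "apply_moves", "arguments": {
  "steps": [
    [0.3,[0,0,0],[0,0,0]],
    [0.3,[0,0,0],[0,0,0]],
    [0.3,[0,0,0],[0,0,0]],
    [0.3,[0,0,0],[0,0,0]],
    [0.3,[0,0,0],[0,0,0]],
    [0.3,[0,0,0],[0,0,0]],
    [0.3,[0,0,0],[0,0,0]],
    [0.3,[0,0,0],[0,0,0]]
  ]
}}

```text
clock: 6.03
eef_pos: [554.9, 1.7, 50.9]
tcp_rot: [[-0.07, 0.998, -0.001], [0.998, 0.07, 0.0], [0.0, -0.001, -1.0]]
wrist_force: [-1.2, 0.2, 7.0]
finger_gap: 0.303
```

```bash
python3 - <<'E'
from h import *
st()
E
```

```text
t 6.03 pos [554.91   1.74  50.87] yaw(tool x) 94.03 tz [-0.  0. -1.] F [-1.2   0.16  6.96] gap 0.303 q [-12.73  39.86  14.97 109.21 -17.61  33.19  17.78]
```

```bash
python3 - <<'E'
from h import *
shot('wrist','w5',(0,0,560,420),1.4); shot('side','s5',(200,140,480,350),2.8)
E
```

```text
(no output)
```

View pics/w5.png

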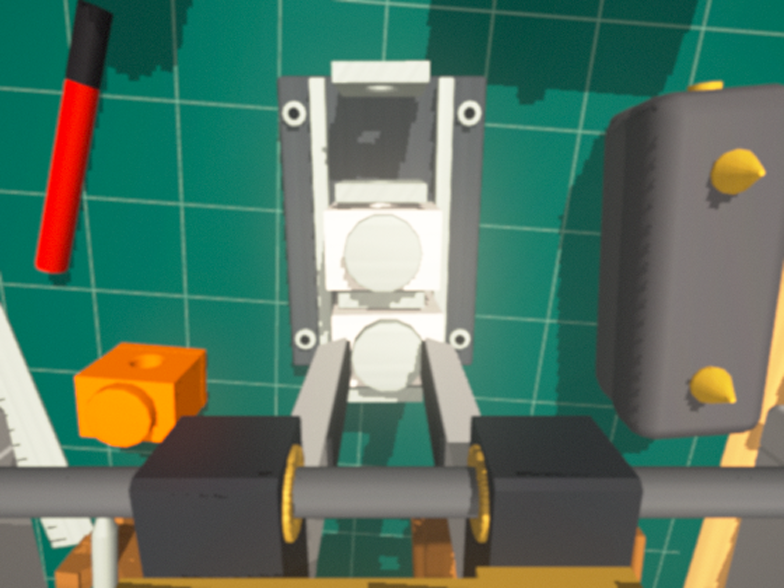

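View pics/s5.png

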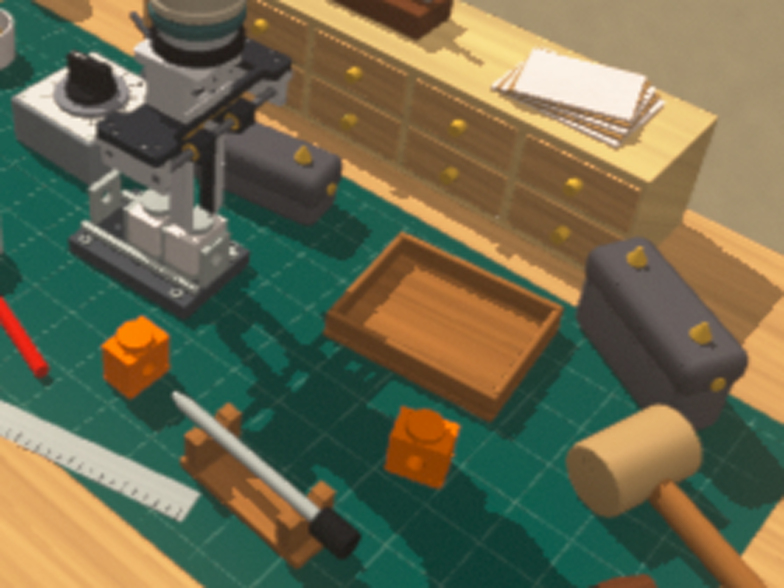

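```bash
python3 - <<'E'
from h import *
print(manip.tip_extent,[a for a in dir(manip) if a[0]!='_'])
c=manip.camera_info('wrist'); s=st();R=s['tcp_rot'];p=s['eef_pos']
for x in (0,8,-8):
  for z in (17,0,-15): print(x,z,(proj(c,p+R@np.array([x,14,z]))+.15)*1.4)
print(R)
E
```

```text
17.0 ['IKError', 'camera_info', 'get_image', 'read_state', 'sign_off', 'tip_extent']
t 6.13 pos [554.89   1.76  50.88] yaw(tool x) 94.03 tz [-0.  0. -1.] F [-1.84 -0.47  7.67] gap 0.300 q [-12.73  39.86  14.96 109.22 -17.61  33.19  17.78]
0 17 [[413.88 328.27]]
0 0 [[416.07 341.24]]
0 -15 [[418.31 354.46]]
8 17 [[414.15 312.48]]
8 0 [[416.38 324.36]]
8 -15 [[418.67 336.48]]
-8 17 [[413.62 343.77]]
-8 0 [[415.77 357.78]]
-8 -15 [[417.96 372.05]]
[[-0.07  1.   -0.  ]
 [ 1.    0.07  0.  ]
 [ 0.   -0.   -1.  ]]
```

```bash
python3 - <<'E'
from h import *
c=manip.camera_info('side')
p=np.array([555,1.8,0])
for dx in (-27,-14,14,27):
  for z in (34,50,64,80): print(dx,z,(proj(c,p+[dx,0,z])-[200,140])*2.8)
im=cv2.imread('pics/s5_raw.png'); cv2.imwrite('pics/s5z.png',cv2.resize(im[190:260,220:300],None,fx=8,fy=8,interpolation=cv2.INTER_CUBIC))
E
```

```text
-27 34 [[173.2  265.93]]
-27 50 [[173.08 252.93]]
-27 64 [[172.98 241.34]]
-27 80 [[172.86 227.86]]
-14 34 [[183.29 258.68]]
-14 50 [[183.27 245.69]]
-14 64 [[183.25 234.12]]
-14 80 [[183.24 220.66]]
14 34 [[204.58 243.36]]
14 50 [[204.76 230.41]]
14 64 [[204.92 218.88]]
14 80 [[205.11 205.46]]
27 34 [[214.27 236.4 ]]
27 50 [[214.54 223.47]]
27 64 [[214.78 211.95]]
27 80 [[215.06 198.56]]
```

View pics/s5z.png

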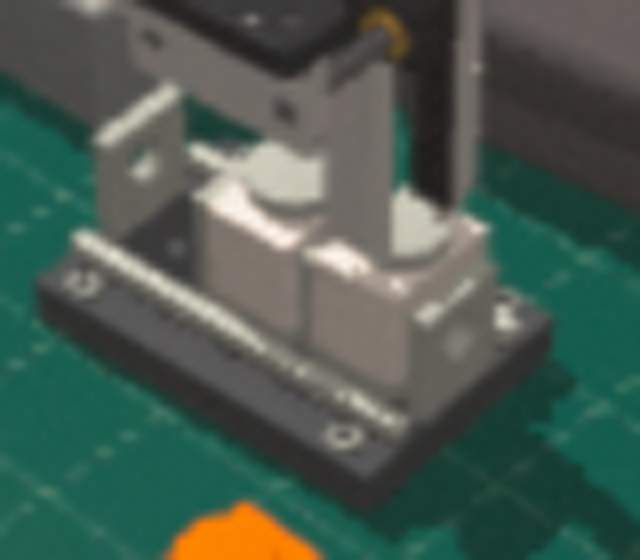

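{"name": "apply_moves", "arguments": {
  "steps": [
    [0.7,[0,0,0],[0,0,0]],
    [0.7,[0,0,0],[0,0,0]],
    [0.7,[0,0,0],[0,0,0]],
    [0.7,[0,0,0],[0,0,0]],
    [0.7,[0,0,0],[0,0,0]],
    [0.7,[0,0,0.005],[0,0,0]],
    [0.7,[0,0,0.005],[0,0,0]],
    [0.7,[0,0,0],[0,0,0]]
  ]
}}

```text
clock: 6.8
eef_pos: [553.5, 2.0, 38.6]
tcp_rot: [[-0.071, 0.997, -0.004], [0.998, 0.071, -0.0], [0.0, -0.004, -1.0]]
wrist_force: [-0.4, 0.3, 0.6]
finger_gap: 0.698
```

```bash
python3 - <<'E'
from h import *
st();shot('side','s6',(220,180,310,260),7)
shot('wrist','w6',(0,0,560,420),1.4)
E
```

```text
t 6.80 pos [553.55   1.97  38.64] yaw(tool x) 94.05 tz [-0. -0. -1.] F [-0.37  0.29  0.62] gap 0.698 q [-12.39  40.94  14.41 109.59 -17.99  31.87  18.1 ]
```

View pics/s6.png

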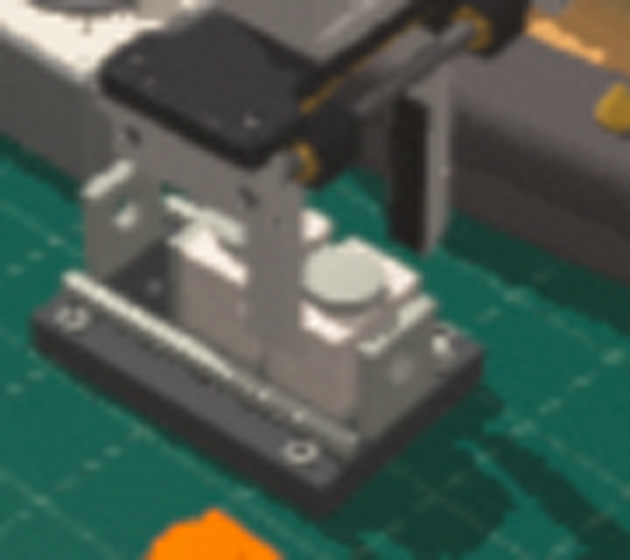

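View pics/w6.png

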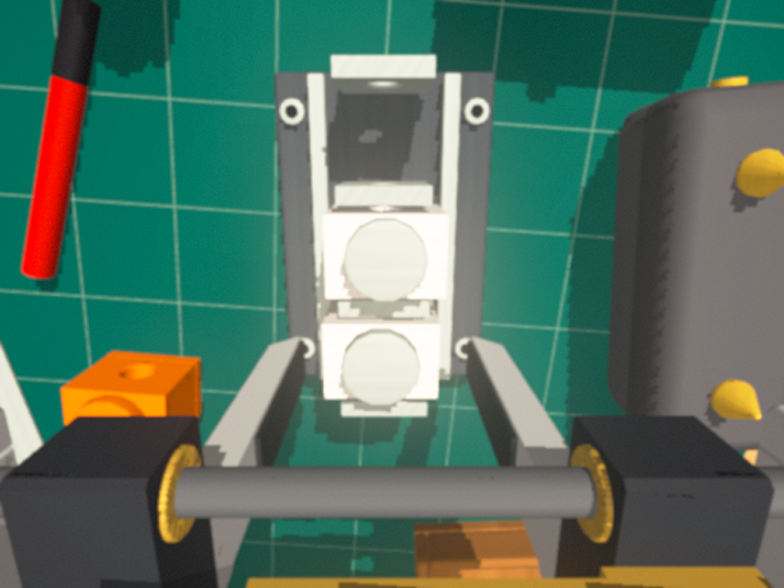

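```bash
python3 - <<'E'
from h import *
c=manip.camera_info('side');s=st();R=s['tcp_rot'];p=s['eef_pos']
for y in (-45.5,-33,33,45.5):
  for x in (-8,8):
    print(y,x,[ ((proj(c,p+R@np.array([x,y,z]))-[220,180])*7)[0].round(0).tolist() for z in (17,0,-17,-25)])
E
```

```text
t 6.90 pos [554.03   1.84  39.29] yaw(tool x) 94.04 tz [-0. -0. -1.] F [-0.35 -0.19 -0.08] gap 0.700 q [-12.39  40.89  14.44 109.55 -17.98  31.91  18.09]
-45.5 -8 [[279.0, 450.0], [278.0, 416.0], [278.0, 381.0], [278.0, 364.0]]
-45.5 8 [[245.0, 430.0], [244.0, 396.0], [243.0, 361.0], [243.0, 344.0]]
-33 -8 [[301.0, 431.0], [301.0, 397.0], [301.0, 362.0], [301.0, 345.0]]
-33 8 [[267.0, 411.0], [267.0, 377.0], [266.0, 342.0], [266.0, 325.0]]
33 -8 [[416.0, 334.0], [417.0, 300.0], [418.0, 266.0], [419.0, 249.0]]
33 8 [[383.0, 316.0], [383.0, 282.0], [384.0, 247.0], [384.0, 231.0]]
45.5 -8 [[437.0, 317.0], [438.0, 283.0], [440.0, 248.0], [440.0, 232.0]]
45.5 8 [[404.0, 298.0], [405.0, 264.0], [405.0, 230.0], [406.0, 213.0]]
```

The side and wrist pictures agree: the fingertips sit about 22 mm behind the reported TCP, not 17 mm ahead of it. So I'll command z about 39 mm lower than the interface text implies. I'm lowering carefully and watching the force.

{"name": "apply_moves", "arguments": {
  "steps": [
    [0.7,[0,0,0.006],[0,0,0]],
    [0.7,[0,0,0.006],[0,0,0]],
    [0.7,[0,0,0.006],[0,0,0]],
    [0.7,[0,0,0],[0,0,0]],
    [0.7,[0,0,0],[0,0,0]]
  ]
}}

```text
clock: 7.32
eef_pos: [554.0, 1.8, 21.3]
tcp_rot: [[-0.07, 0.998, -0.003], [0.998, 0.07, -0.0], [0.0, -0.003, -1.0]]
wrist_force: [-0.0, -0.6, 0.8]
finger_gap: 0.7
```

```bash
python3 - <<'E'
from h import *
st();shot('side','s7',(220,180,310,260),7)
E
```

```text
t 7.32 pos [553.97   1.78  21.33] yaw(tool x) 94.03 tz [-0. -0. -1.] F [-0.05 -0.55  0.79] gap 0.700 q [-11.8   42.52  13.55 110.01 -18.6   29.76  18.63]
```

View pics/s7.png

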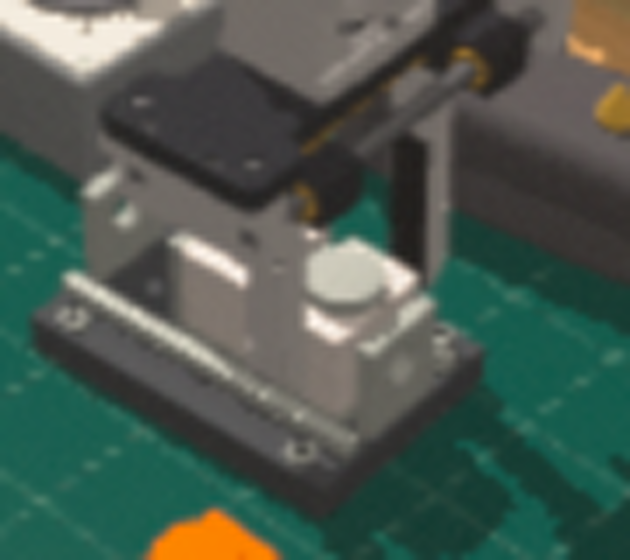

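{"name": "apply_moves", "arguments": {
  "steps": [
    [0.7,[0,0,0.006],[0,0,0]],
    [0.7,[0,0,0],[0,0,0]],
    [0.4,[0,0,0],[0,0,0]],
    [0.4,[0,0,0],[0,0,0]],
    [0.4,[0,0,0],[0,0,0]],
    [0.4,[0,0,0],[0,0,0]],
    [0.4,[0,0,0],[0,0,0]],
    [0.4,[0,0,0],[0,0,0]]
  ]
}}

```text
clock: 8.03
eef_pos: [553.9, 1.9, 16.0]
tcp_rot: [[-0.07, 0.998, -0.003], [0.998, 0.07, 0.0], [0.0, -0.003, -1.0]]
wrist_force: [-1.0, 0.3, 1.4]
finger_gap: 0.486
```

{"name": "apply_moves", "arguments": {
  "steps": [
    [0.4,[0,0,-0.003],[0,0,0]],
    [0.4,[0,0,-0.01],[0,0,0]],
    [0.4,[0,0,-0.02],[0,0,0]],
    [0.4,[0,0,-0.025],[0,0,0]],
    [0.4,[0,0,-0.02],[0,0,0]],
    [0.4,[0,0,0],[0,0,0]]
  ]
}}

```text
clock: 8.53
eef_pos: [558.1, 1.6, 98.1]
tcp_rot: [[-0.07, 0.998, 0.006], [0.998, 0.07, -0.0], [-0.0, 0.006, -1.0]]
wrist_force: [0.6, 0.3, -3.7]
finger_gap: 0.487
```

```bash
python3 - <<'E'
from h import *
st();shot('wrist','w8',(0,0,560,420),1.4)
go(656.7,-238.8,93,96.2)
E
```

```text
t 8.53 pos [558.05   1.61  98.13] yaw(tool x) 94.03 tz [ 0.01 -0.   -1.  ] F [ 0.57  0.34 -3.72] gap 0.487 q [-14.19  35.86  17.11 107.41 -16.    38.69  16.41]
TURN 1 x [ 0.21  0.01 -2.14]
MOVE after turn: total [-0.25  0.07  0.  ] = 8 x [-0.0313, 0.0092, 0.0004]
```

View pics/w8.png

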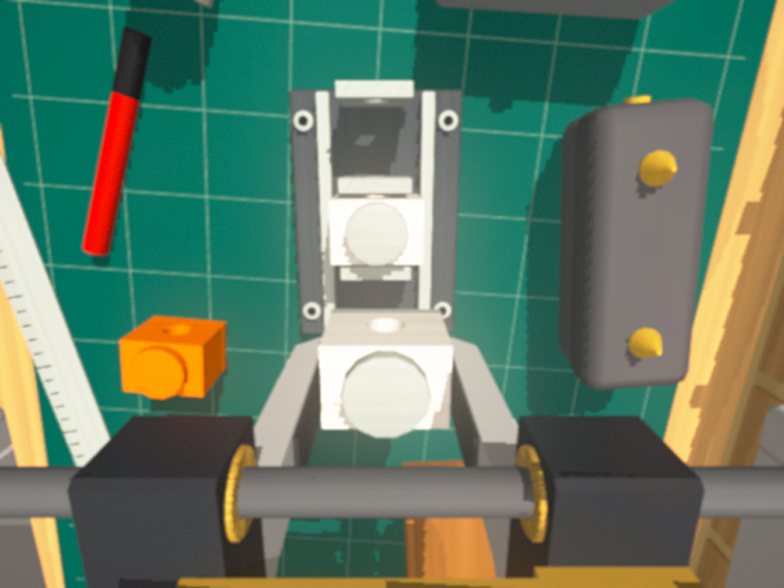

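{"name": "apply_moves", "arguments": {
  "steps": [
    [0.4,[-0.0313,0.0092,0],[0,0,-2.1]],
    [0.4,[-0.0313,0.0092,0],[0,0,0]],
    [0.4,[-0.0313,0.0092,0],[0,0,0]],
    [0.4,[-0.0313,0.0092,0],[0,0,0]],
    [0.4,[-0.0313,0.0092,0],[0,0,0]],
    [0.4,[-0.0313,0.0092,0],[0,0,0]],
    [0.4,[-0.0313,0.0092,0],[0,0,0]],
    [0.4,[-0.0313,0.0092,0],[0,0,0]]
  ]
}}

```text
clock: 9.25
eef_pos: [652.8, -240.6, 91.9]
tcp_rot: [[-0.107, 0.994, -0.004], [0.994, 0.107, 0.001], [0.002, -0.004, -1.0]]
wrist_force: [0.4, 0.4, -3.1]
finger_gap: 0.488
```

{"name": "apply_moves", "arguments": {
  "steps": [
    [0.4,[0,0,0],[0,0,0]],
    [0.4,[0,0,0],[0,0,0]],
    [0.4,[0,0,0],[0,0,0]]
  ]
}}

```text
clock: 9.5
eef_pos: [652.3, -238.5, 91.9]
tcp_rot: [[-0.107, 0.994, -0.005], [0.994, 0.107, 0.002], [0.003, -0.004, -1.0]]
wrist_force: [-0.1, 1.1, -2.4]
finger_gap: 0.482
```

```bash
python3 - <<'E'
from h import *
st();shot('wrist','w9',(0,0,560,420),1.4)
go(656.7,-238.8,6,96.2)
E
```

```text
t 9.50 pos [ 652.29 -238.52   91.94] yaw(tool x) 96.13 tz [-0.  0. -1.] F [-0.07  1.14 -2.38] gap 0.482 q [  9.65  46.32  15.08  83.69 -13.82  52.1   34.97]
TURN 1 x [-0.22 -0.16  0.01]
MOVE after turn: total [-0.    0.    0.09] = 3 x [-0.0006, 0.0013, 0.0288]
```

View pics/w9.png

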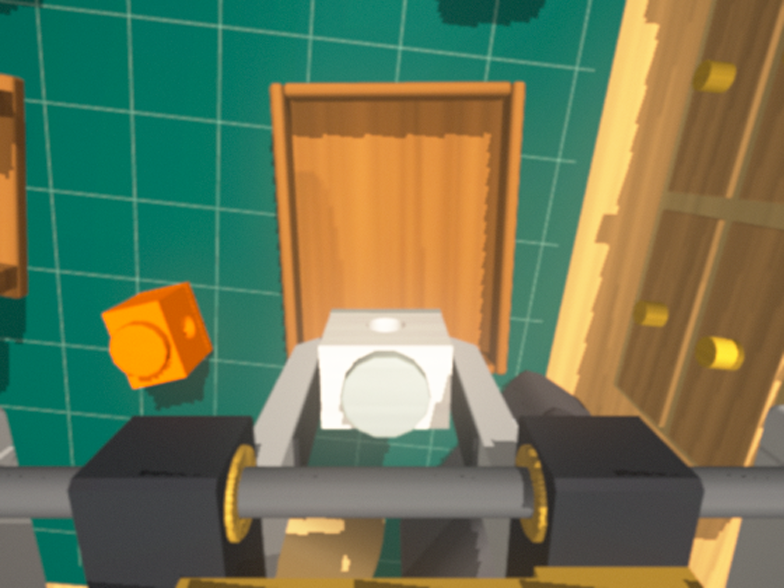

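```bash
python3 - <<'E'
from h import *
c=manip.camera_info('wrist'); st()
P=lambda l:np.array(l,float)/1.4-0.15
print(fit(c,np.array(rect(132,164,30))[[3,0,1]],P([(272,85),(523,83),(505,372)]),[650,-200,6]))
X=lambda x,y:(652+x*.994-y*.108,-203+x*.108+y*.994)
print(X(0,-28),X(0,30)); go(*X(0,-28),6,96.2)
E
```

```text
t 9.55 pos [ 652.61 -237.52   92.31] yaw(tool x) 96.21 tz [-0.  0. -1.] F [ 1.05  0.24 -2.71] gap 0.487 q [  9.59  46.28  15.05  83.71 -13.82  52.1   34.97]
(array([ 655.17, -202.74,    6.61]), np.float64(2.419069297584102))
(655.024, -230.832) (648.76, -173.18)
TURN 1 x [-0.22 -0.16  0.01]
MOVE after turn: total [0.01 0.   0.09] = 3 x [0.0021, 0.001, 0.0288]
```

Tray is confirmed at about (653,-203). Lowering there.

{"name": "apply_moves", "arguments": {
  "steps": [
    [0.4,[0.0065,0.003,0.012],[-0.2,-0.1,0]],
    [0.4,[0,0,0.02],[0,0,0]],
    [0.4,[0,0,0.02],[0,0,0]],
    [0.4,[0,0,0.02],[0,0,0]],
    [0.4,[0,0,0.01],[0,0,0]],
    [0.4,[0,0,0.003],[0,0,0]],
    [0.4,[0,0,0],[0,0,0]]
  ]
}}

```text
clock: 10.13
eef_pos: [655.4, -231.7, 8.1]
tcp_rot: [[-0.108, 0.994, 0.0], [0.994, 0.108, -0.0], [-0.001, 0.0, -1.0]]
wrist_force: [0.4, 0.2, -2.4]
finger_gap: 0.488
```

```bash
python3 - <<'E'
from h import *
st();go(655,-231,6,96.2)
E
```

```text
t 10.13 pos [ 655.41 -231.68    8.05] yaw(tool x) 96.21 tz [ 0. -0. -1.] F [ 0.45  0.18 -2.42] gap 0.488 q [  9.86  52.02  13.39  86.46 -15.4   43.31  35.73]
MOVE after turn: total [ 0. -0.  0.] = 1 x [0.0007, -0.0003, 0.0021]
```

{"name": "apply_moves", "arguments": {
  "steps": [
    [0.4,[0,0,0.002],[0,0,0]],
    [0.4,[0,0,0.001],[0,0,0]],
    [0.4,[0,0,0],[0,0,0]]
  ]
}}

```text
clock: 10.38
eef_pos: [656.5, -233.2, 6.8]
tcp_rot: [[-0.107, 0.994, 0.003], [0.994, 0.107, -0.002], [-0.002, 0.003, -1.0]]
wrist_force: [0.5, -0.8, -3.2]
finger_gap: 0.486
```

{"name": "apply_moves", "arguments": {
  "steps": [
    [0.65,[0,0,0],[0,0,0]],
    [0.65,[0,0,0],[0,0,0]],
    [0.65,[0,0,0],[0,0,0]],
    [0.65,[0,0,0],[0,0,0]],
    [0.65,[0,0,-0.01],[0,0,0]],
    [0.65,[0,0,-0.025],[0,0,0]],
    [0.65,[0,0,-0.03],[0,0,0]],
    [0.65,[0,0,-0.02],[0,0,0]]
  ]
}}

```text
clock: 11.05
eef_pos: [656.7, -233.5, 94.0]
tcp_rot: [[-0.107, 0.994, 0.004], [0.994, 0.107, -0.003], [-0.003, 0.004, -1.0]]
wrist_force: [0.8, -0.9, 0.4]
finger_gap: 0.646
```

```bash
python3 - <<'E'
from h import *
st();go(551,45.5,93,94.1)
E
```

```text
t 11.05 pos [ 656.7  -233.51   93.99] yaw(tool x) 96.13 tz [ 0. -0. -1.] F [ 0.8  -0.91  0.44] gap 0.646 q [  8.99  46.08  15.22  83.9  -13.9   51.58  34.5 ]
TURN 1 x [0.24 0.17 2.03]
MOVE after turn: total [ 0.29 -0.09  0.  ] = 9 x [0.0318, -0.0095, 0.0001]
```

{"name": "apply_moves", "arguments": {
  "steps": [
    [0.7,[0.036,-0.0105,0],[0,0,2]],
    [0.7,[0.036,-0.0105,0],[0,0,0]],
    [0.7,[0.036,-0.0105,0],[0,0,0]],
    [0.7,[0.036,-0.0105,0],[0,0,0]],
    [0.7,[0.036,-0.0105,0],[0,0,0]],
    [0.7,[0.036,-0.0105,0],[0,0,0]],
    [0.7,[0.036,-0.0105,0],[0,0,0]],
    [0.7,[0.034,-0.0105,0],[0,0,0]]
  ]
}}

```text
clock: 11.72
eef_pos: [549.7, 47.8, 91.2]
tcp_rot: [[-0.072, 0.997, 0.003], [0.997, 0.072, -0.001], [-0.001, 0.003, -1.0]]
wrist_force: [0.4, -0.5, -0.4]
finger_gap: 0.702
```

{"name": "apply_moves", "arguments": {
  "steps": [
    [0.7,[0,0,0.012],[0,0,0]],
    [0.7,[0,0,0],[0,0,0]],
    [0.7,[0,0,0],[0,0,0]],
    [0.7,[0,0,0],[0,0,0]]
  ]
}}

```text
clock: 12.05
eef_pos: [551.1, 44.0, 79.0]
tcp_rot: [[-0.07, 0.998, 0.003], [0.998, 0.07, -0.002], [-0.003, 0.003, -1.0]]
wrist_force: [0.8, 0.3, 0.6]
finger_gap: 0.698
```

```bash
python3 - <<'E'
from h import *
st();shot('wrist','w10',(0,0,560,420),1.4); go(551,45.5,15,94.1); shot('top','t10',(220,145,400,285),4.2)
E
```

```text
t 12.05 pos [551.07  43.99  78.99] yaw(tool x) 94.01 tz [ 0. -0. -1.] F [0.81 0.28 0.61] gap 0.698 q [-18.51  37.26  16.81 108.82 -17.    36.13  12.85]
TURN 1 x [ 0.19  0.15 -0.12]
MOVE after turn: total [0.   0.   0.06] = 2 x [0.0008, 0.0, 0.032]
```

View pics/w10.png

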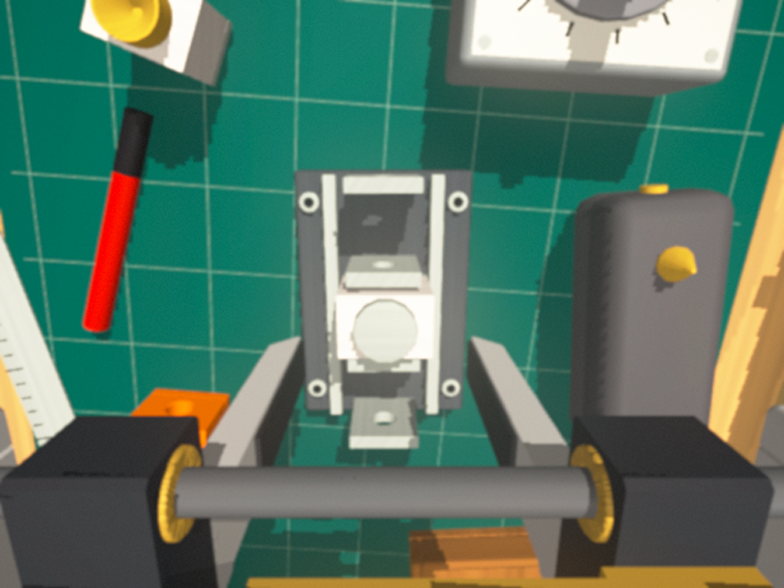

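View pics/t10.png

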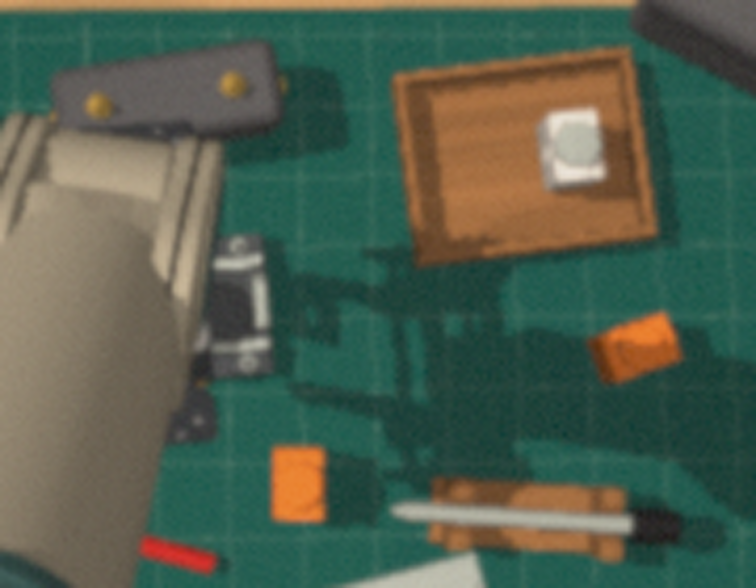

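{"name": "apply_moves", "arguments": {
  "steps": [
    [0.7,[0.001,0,0.016],[0.2,0.1,-0.1]],
    [0.7,[0,0,0.016],[0,0,0]],
    [0.7,[0,0,0.016],[0,0,0]],
    [0.7,[0,0,0.014],[0,0,0]],
    [0.7,[0,0,0],[0,0,0]],
    [0.7,[0,0,0],[0,0,0]]
  ]
}}

```text
clock: 12.65
eef_pos: [549.9, 45.6, 16.0]
tcp_rot: [[-0.072, 0.997, -0.003], [0.997, 0.072, -0.0], [-0.0, -0.003, -1.0]]
wrist_force: [-0.1, -0.8, 0.3]
finger_gap: 0.699
```

{"name": "apply_moves", "arguments": {
  "steps": [
    [0.4,[0,0,0],[0,0,0]],
    [0.4,[0,0,0],[0,0,0]],
    [0.4,[0,0,0],[0,0,0]],
    [0.4,[0,0,0],[0,0,0]],
    [0.4,[0,0,0],[0,0,0]],
    [0.4,[0,0,0],[0,0,0]],
    [0.4,[0,0,0],[0,0,0]]
  ]
}}

```text
clock: 13.23
eef_pos: [550.6, 46.8, 17.0]
tcp_rot: [[-0.074, 0.997, -0.0], [0.997, 0.074, 0.0], [0.0, -0.0, -1.0]]
wrist_force: [-0.2, -0.3, 6.5]
finger_gap: 0.488
```

{"name": "apply_moves", "arguments": {
  "steps": [
    [0.4,[0,0,-0.003],[0,0,0]],
    [0.4,[0,0,-0.01],[0,0,0]],
    [0.4,[0,0,-0.02],[0,0,0]],
    [0.4,[0,0,-0.025],[0,0,0]],
    [0.4,[0,0,-0.02],[0,0,0]],
    [0.4,[0,0,0],[0,0,0]],
    [0.4,[0,0,0],[0,0,0]]
  ]
}}

```text
clock: 13.82
eef_pos: [550.6, 47.1, 95.1]
tcp_rot: [[-0.074, 0.997, 0.0], [0.997, 0.074, 0.0], [0.0, 0.0, -1.0]]
wrist_force: [-0.5, 0.5, -2.7]
finger_gap: 0.484
```

```bash
python3 - <<'E'
from h import *
st();go(648.7,-172,93,96.2)
E
```

```text
t 13.82 pos [550.58  47.09  95.06] yaw(tool x) 94.27 tz [ 0.  0. -1.] F [-0.48  0.54 -2.75] gap 0.484 q [-19.14  35.97  17.44 108.02 -16.49  38.44  12.44]
TURN 1 x [ 0.01 -0.02 -1.93]
MOVE after turn: total [-0.23  0.07  0.  ] = 7 x [-0.0326, 0.0106, 0.0003]
```

{"name": "apply_moves", "arguments": {
  "steps": [
    [0.4,[-0.0326,0.0106,0],[0,0,-1.9]],
    [0.4,[-0.0326,0.0106,0],[0,0,0]],
    [0.4,[-0.0326,0.0106,0],[0,0,0]],
    [0.4,[-0.0326,0.0106,0],[0,0,0]],
    [0.4,[-0.0326,0.0106,0],[0,0,0]],
    [0.4,[-0.0326,0.0106,0],[0,0,0]],
    [0.4,[-0.0326,0.0106,0],[0,0,0]],
    [0.4,[0,0,0],[0,0,0]]
  ]
}}

```text
clock: 14.48
eef_pos: [647.4, -183.0, 92.3]
tcp_rot: [[-0.099, 0.995, -0.002], [0.995, 0.099, -0.007], [-0.007, -0.002, -1.0]]
wrist_force: [0.8, -2.2, -3.1]
finger_gap: 0.484
```

{"name": "apply_moves", "arguments": {
  "steps": [
    [0.4,[0,0,0],[0,0,0]],
    [0.4,[0,0,0.02],[0,0,0]],
    [0.4,[0,0,0.02],[0,0,0]],
    [0.4,[0,0,0.02],[0,0,0]],
    [0.4,[0,0,0.02],[0,0,0]],
    [0.4,[0,0,0],[0,0,0]],
    [0.4,[0,0,0],[0,0,0]]
  ]
}}

```text
clock: 15.07
eef_pos: [645.1, -170.3, 12.1]
tcp_rot: [[-0.108, 0.994, -0.006], [0.994, 0.108, 0.002], [0.003, -0.006, -1.0]]
wrist_force: [0.0, 0.6, -1.4]
finger_gap: 0.484
```

```bash
python3 - <<'E'
from h import *
st();go(648.7,-172,6,96.2)
E
```

```text
t 15.07 pos [ 645.08 -170.35   12.07] yaw(tool x) 96.22 tz [-0.01  0.   -1.  ] F [ 0.    0.63 -1.37] gap 0.484 q [  4.69  50.05  13.65  90.98 -15.97  41.29  31.98]
TURN 1 x [-0.35 -0.17  0.02]
MOVE after turn: total [-0.    0.    0.01] = 1 x [-0.002, 0.0034, 0.0061]
```

{"name": "apply_moves", "arguments": {
  "steps": [
    [0.4,[0,0,0.004],[0,0,0]],
    [0.4,[0,0,0.002],[0,0,0]],
    [0.4,[0,0,0],[0,0,0]],
    [0.4,[0,0,0],[0,0,0]]
  ]
}}

```text
clock: 15.4
eef_pos: [647.5, -172.6, 8.8]
tcp_rot: [[-0.107, 0.994, -0.001], [0.994, 0.107, -0.0], [-0.0, -0.001, -1.0]]
wrist_force: [0.3, 0.4, -3.2]
finger_gap: 0.484
```

{"name": "apply_moves", "arguments": {
  "steps": [
    [0.65,[0,0,0],[0,0,0]],
    [0.65,[0,0,0],[0,0,0]],
    [0.65,[0,0,0],[0,0,0]],
    [0.65,[0,0,0],[0,0,0]],
    [0.65,[0,0,-0.01],[0,0,0]],
    [0.65,[0,0,-0.025],[0,0,0]],
    [0.65,[0,0,-0.03],[0,0,0]],
    [0.65,[0,0,-0.02],[0,0,0]]
  ]
}}

```text
clock: 16.07
eef_pos: [648.2, -173.2, 96.1]
tcp_rot: [[-0.107, 0.994, 0.001], [0.994, 0.107, -0.001], [-0.001, 0.001, -1.0]]
wrist_force: [0.8, 0.5, 0.1]
finger_gap: 0.652
```

```bash
python3 - <<'E'
from h import *
st();shot('top','t11'); shot('side','s11',(200,140,480,350),2.8);go(437,173,100,73)
E
```

```text
t 16.07 pos [ 648.22 -173.18   96.09] yaw(tool x) 96.13 tz [ 0. -0. -1.] F [0.78 0.5  0.14] gap 0.652 q [  3.67  44.07  15.73  88.3  -14.3   49.55  30.62]
TURN 4 x [0.1  0.02 5.78]
MOVE after turn: total [ 0.27 -0.31 -0.  ] = 12 x [0.0224, -0.0255, -0.0002]
```

View pics/t11.png

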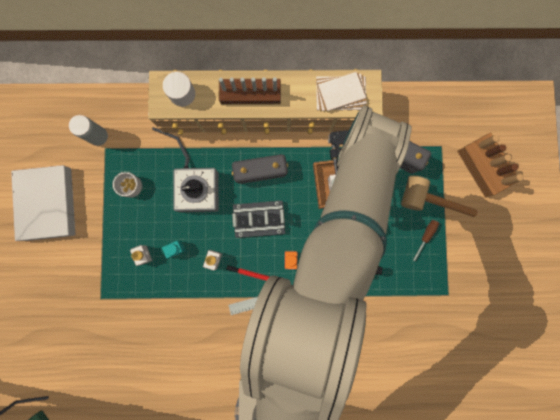

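View pics/s11.png

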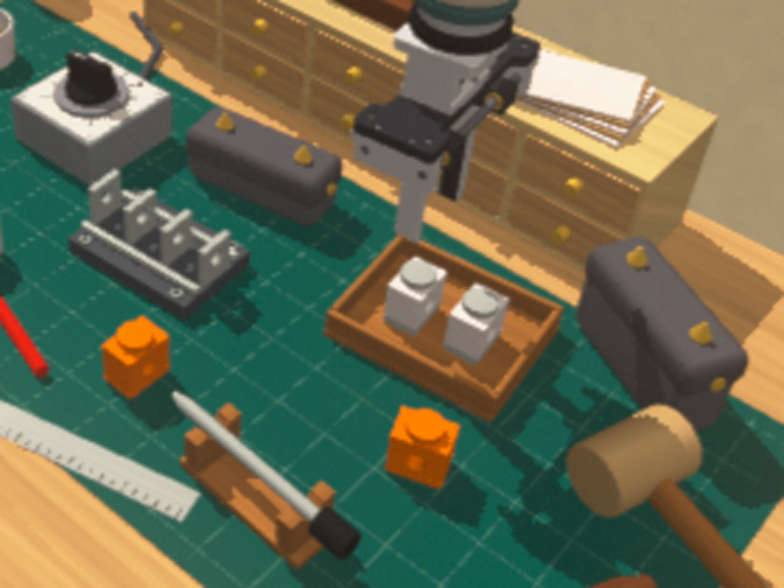

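{"name": "apply_moves", "arguments": {
  "steps": [
    [0.75,[0,0,0],[0,0,5.8]],
    [0.75,[0,0,0],[0,0,5.8]],
    [0.75,[0,0,0],[0,0,5.8]],
    [0.75,[0,0,0],[0,0,5.8]],
    [0.75,[0.0224,-0.0255,0],[0,0,0]],
    [0.75,[0.0224,-0.0255,0],[0,0,0]],
    [0.75,[0.0224,-0.0255,0],[0,0,0]],
    [0.75,[0.0224,-0.0255,0],[0,0,0]]
  ]
}}

```text
clock: 16.83
eef_pos: [574.5, -55.9, 92.7]
tcp_rot: [[0.294, 0.956, -0.003], [0.956, -0.294, 0.0], [-0.001, -0.003, -1.0]]
wrist_force: [-0.4, 0.8, 0.4]
finger_gap: 0.75
```

{"name": "apply_moves", "arguments": {
  "steps": [
    [0.75,[0.0224,-0.0255,0],[0,0,0]],
    [0.75,[0.0224,-0.0255,0],[0,0,0]],
    [0.75,[0.0224,-0.0255,0],[0,0,0]],
    [0.75,[0.0224,-0.0255,0],[0,0,0]],
    [0.75,[0.0224,-0.0255,0],[0,0,0]],
    [0.75,[0.0224,-0.0255,0],[0,0,0]],
    [0.75,[0,0,0],[0,0,0]],
    [0.75,[0,0,0],[0,0,0]]
  ]
}}

```text
clock: 17.5
eef_pos: [467.8, 118.3, 93.1]
tcp_rot: [[0.289, 0.957, -0.003], [0.957, -0.289, 0.0], [-0.0, -0.003, -1.0]]
wrist_force: [-0.4, -0.1, -0.3]
finger_gap: 0.747
```

{"name": "apply_moves", "arguments": {
  "steps": [
    [0.75,[0,0,0],[0,0,0]],
    [0.75,[0,0,0],[0,0,0]]
  ]
}}

```text
clock: 17.67
eef_pos: [470.1, 114.9, 93.4]
tcp_rot: [[0.295, 0.955, -0.001], [0.955, -0.295, -0.001], [-0.001, -0.001, -1.0]]
wrist_force: [0.2, -0.9, 0.2]
finger_gap: 0.751
```

```bash
python3 - <<'E'
from h import *
st();shot('wrist','w12',(0,0,560,420),1.4); st()
E
```

```text
t 17.67 pos [470.07 114.87  93.43] yaw(tool x) 72.82 tz [-0. -0. -1.] F [ 0.2  -0.91  0.21] gap 0.751 q [-33.33  32.72  23.84 118.51 -23.37  33.31 -10.26]
t 17.72 pos [470.05 114.78  93.39] yaw(tool x) 72.79 tz [-0. -0. -1.] F [ 0.25 -0.35  0.39] gap 0.751 q [-33.31  32.72  23.83 118.51 -23.38  33.32 -10.26]
```

View pics/w12.png

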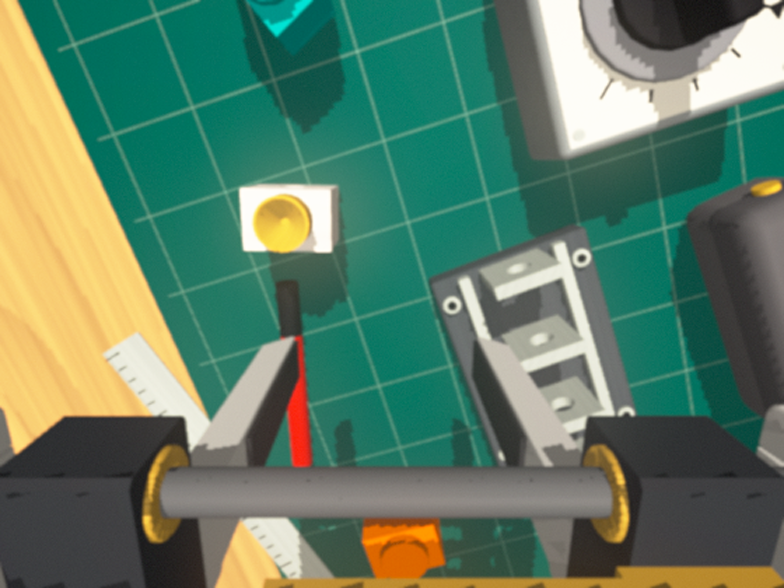

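```bash
python3 - <<'E'
from h import *
c=manip.camera_info('wrist'); s=st()
P=lambda l:np.array(l,float)/1.4-0.15
r,e=fit(c,np.array(rect(46,32,46)),P([(338,185),(333,252),(244,252),(240,187)]),[434,175,-16]); print(r,e,plane(c,P([(282,222)]),60))
x,y,yaw=r; go(x,y,60,90+yaw)
E
```

```text
t 17.72 pos [470.05 114.78  93.39] yaw(tool x) 72.79 tz [-0. -0. -1.] F [ 0.25 -0.35  0.39] gap 0.751 q [-33.31  32.72  23.83 118.51 -23.38  33.32 -10.26]
[436.84 175.94 -17.98] 1.9067845134499255 [[436.45 176.54  60.  ]]
TURN 1 x [-0.04  0.05  0.78]
MOVE after turn: total [ 0.05 -0.05  0.03] = 3 x [0.016, -0.0168, 0.0111]
```

{"name": "apply_moves", "arguments": {
  "steps": [
    [0.72,[0.016,-0.0168,0.011],[0,0,0.8]],
    [0.72,[0.016,-0.0168,0.011],[0,0,0]],
    [0.72,[0.016,-0.0168,0.011],[0,0,0]],
    [0.72,[0,0,0],[0,0,0]],
    [0.72,[0,0,0],[0,0,0]],
    [0.72,[0,0,0],[0,0,0]],
    [0.72,[0,0,0],[0,0,0]]
  ]
}}

```text
clock: 18.3
eef_pos: [436.9, 175.8, 60.8]
tcp_rot: [[0.309, 0.951, -0.0], [0.951, -0.309, -0.0], [-0.0, -0.0, -1.0]]
wrist_force: [1.0, -0.5, 0.3]
finger_gap: 0.721
```

```bash
python3 - <<'E'
from h import *
s=st();shot('wrist','w13',(0,0,560,420),1.4); go(436.7,176.2,-6,72)
E
```

```text
t 18.30 pos [436.92 175.82  60.79] yaw(tool x) 71.99 tz [-0. -0. -1.] F [ 1.01 -0.47  0.28] gap 0.721 q [-40.1   35.2   21.69 121.81 -27.29  27.66 -15.54]
MOVE after turn: total [ 0.   -0.    0.07] = 2 x [0.0001, -0.0001, 0.0334]
```

View pics/w13.png

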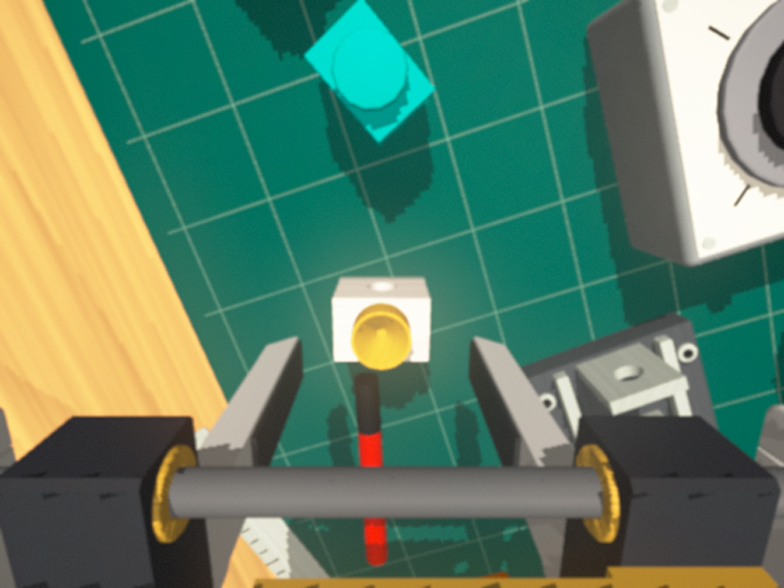

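{"name": "apply_moves", "arguments": {
  "steps": [
    [0.72,[0,0,0.0165],[0,0,0]],
    [0.72,[0,0,0.0165],[0,0,0]],
    [0.72,[0,0,0.0165],[0,0,0]],
    [0.72,[0,0,0.0155],[0,0,0]],
    [0.72,[0,0,0],[0,0,0]],
    [0.72,[0,0,0],[0,0,0]]
  ]
}}

```text
clock: 18.85
eef_pos: [435.7, 176.3, -4.7]
tcp_rot: [[0.308, 0.951, -0.002], [0.951, -0.308, -0.001], [-0.001, -0.002, -1.0]]
wrist_force: [0.0, 0.4, 0.6]
finger_gap: 0.713
```

{"name": "apply_moves", "arguments": {
  "steps": [
    [0.4,[0,0,0],[0,0,0]],
    [0.4,[0,0,0],[0,0,0]],
    [0.4,[0,0,0],[0,0,0]],
    [0.4,[0,0,0],[0,0,0]],
    [0.4,[0,0,0],[0,0,0]],
    [0.4,[0,0,0],[0,0,0]],
    [0.4,[0,0,0],[0,0,0]]
  ]
}}

```text
clock: 19.43
eef_pos: [435.8, 177.6, -3.9]
tcp_rot: [[0.307, 0.952, -0.001], [0.952, -0.307, 0.001], [0.0, -0.001, -1.0]]
wrist_force: [-1.1, 0.3, 7.1]
finger_gap: 0.486
```

```bash
python3 - <<'E'
from h import *
s=st()
E
```

```text
t 19.43 pos [435.8  177.58  -3.89] yaw(tool x) 72.15 tz [-0.  0. -1.] F [-1.08  0.31  7.12] gap 0.486 q [-35.24  41.72  14.43 123.55 -32.05  18.31 -11.49]
```

{"name": "apply_moves", "arguments": {
  "steps": [
    [0.4,[0,0,-0.003],[0,0,0]],
    [0.4,[0,0,-0.01],[0,0,0]],
    [0.4,[0,0,-0.02],[0,0,0]],
    [0.4,[0,0,-0.025],[0,0,0]],
    [0.4,[0,0,-0.03],[0,0,0]],
    [0.4,[0,0,0],[0,0,0]],
    [0.4,[0,0,0],[0,0,0]]
  ]
}}

```text
clock: 20.02
eef_pos: [436.3, 178.0, 84.4]
tcp_rot: [[0.306, 0.952, 0.001], [0.952, -0.306, 0.001], [0.001, 0.0, -1.0]]
wrist_force: [-0.4, 0.3, -3.1]
finger_gap: 0.492
```

```bash
python3 - <<'E'
from h import *
s=st(); a=np.deg2rad(4.1); J=lambda x,y:(550.9+x*np.cos(a)-y*np.sin(a),45.3+x*np.sin(a)+y*np.cos(a))
print(J(0,44)); go(*J(0,44),80,94.1)
E
```

```text
t 20.02 pos [436.33 177.99  84.35] yaw(tool x) 72.19 tz [ 0.  0. -1.] F [-0.35  0.28 -3.12] gap 0.492 q [-42.23  32.97  24.34 120.93 -25.9   31.03 -16.68]
(np.float64(547.7541124493617), np.float64(89.18739444896153))
TURN 4 x [ 0.01 -0.02 -5.48]
MOVE after turn: total [-0.1  0.1  0. ] = 4 x [-0.0241, 0.0262, 0.0011]
```

```bash
python3 - <<'E'
from h import *
go(554.0,1.6,80,94.1)
E
```

```text
TURN 4 x [ 0.01 -0.02 -5.48]
MOVE after turn: total [-0.18  0.1   0.  ] = 6 x [-0.0307, 0.0175, 0.0007]
```

{"name": "apply_moves", "arguments": {
  "steps": [
    [0.4,[0,0,0],[0,0,-5.5]],
    [0.4,[0,0,0],[0,0,-5.5]],
    [0.4,[0,0,0],[0,0,-5.5]],
    [0.4,[0,0,0],[0,0,-5.4]],
    [0.4,[-0.0307,0.0175,0],[0,0,0]],
    [0.4,[-0.0307,0.0175,0],[0,0,0]],
    [0.4,[-0.0307,0.0175,0],[0,0,0]],
    [0.4,[-0.0307,0.0175,0],[0,0,0]]
  ]
}}

```text
clock: 20.68
eef_pos: [513.3, 58.6, 81.5]
tcp_rot: [[-0.071, 0.997, -0.005], [0.997, 0.071, 0.0], [0.0, -0.005, -1.0]]
wrist_force: [-0.0, 1.4, -3.1]
finger_gap: 0.486
```

{"name": "apply_moves", "arguments": {
  "steps": [
    [0.4,[-0.0307,0.0175,0],[0,0,0]],
    [0.4,[-0.0307,0.0175,0],[0,0,0]],
    [0.4,[0,0,0.005],[0,0,0]],
    [0.4,[0,0,0],[0,0,0]],
    [0.4,[0,0,0],[0,0,0]],
    [0.4,[0,0,0],[0,0,0]]
  ]
}}

```text
clock: 21.18
eef_pos: [551.7, 2.5, 77.0]
tcp_rot: [[-0.072, 0.997, -0.005], [0.997, 0.072, 0.001], [0.001, -0.005, -1.0]]
wrist_force: [0.5, -0.0, -3.0]
finger_gap: 0.485
```

```bash
python3 - <<'E'
from h import *
st();shot('wrist','w14',(0,0,560,420),1.4); st();go(554.0,1.6,60,94.1)
E
```

```text
t 21.18 pos [551.69   2.47  77.  ] yaw(tool x) 94.13 tz [-0.  0. -1.] F [ 0.51 -0.01 -3.04] gap 0.485 q [-13.57  37.49  16.12 108.57 -16.62  36.49  17.02]
t 21.23 pos [552.11   2.65  77.43] yaw(tool x) 94.16 tz [-0.  0. -1.] F [ 0.59  0.54 -2.98] gap 0.492 q [-13.61  37.45  16.14 108.55 -16.62  36.49  17.02]
TURN 1 x [-0.21 -0.07  0.06]
MOVE after turn: total [-0.    0.    0.02] = 1 x [-0.0012, 0.0018, 0.0174]
```

View pics/w14.png

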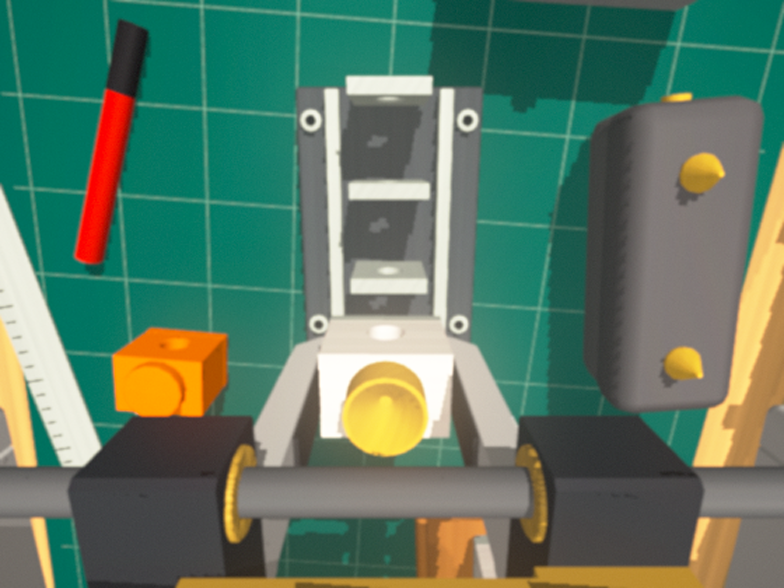

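```bash
python3 - <<'E'
from h import *
c=manip.camera_info('wrist'); s=st();p=s['eef_pos'];R=s['tcp_rot']
P=lambda l:np.array(l,float)/1.4-0.15
w=np.array([[0,66,60],[0,22,60],[0,-22,60],[18,22,60],[-18,22,60],[18,66,60],[-18,66,60],[18,-22,60],[-18,-22,60]])
print(fit(c,w,P([(390,85),(389.5,190),(389.5,284.5),(430,190),(349,190),(433,86),(347,86),(427.5,284.5),(351.5,284.5)]),[550,45,4]))
sc=np.array(rect(96,143,18))[[0,3]]
print(fit(c,sc,P([(481,90),(298,88)]),[550,45,4]))
z=p[2]+4
print('held block top in tool', (plane(c,P([(320,352),(450,352),(448,437),(322,437)]),z+46)-p)@R)
print('ring', (plane(c,P([(385,409)]),z+60)-p)@R)
E
```

```text
t 21.23 pos [552.11   2.65  77.43] yaw(tool x) 94.16 tz [-0.  0. -1.] F [ 0.59  0.54 -2.98] gap 0.492 q [-13.61  37.45  16.14 108.55 -16.62  36.49  17.02]
(array([551.06,  45.73,   4.15]), np.float64(0.6349691348648632))
(array([550.45,  43.81,   3.55]), np.float64(1.7892758094140675))
held block top in tool [[ 15.7  -21.86 -49.9 ]
 [ 15.77  22.06 -50.06]
 [-16.76  22.52 -50.11]
 [-16.86 -22.34 -49.94]]
ring [[  2.17   0.12 -64.  ]]
```

```bash
python3 - <<'E'
from h import *
st();go(554.2,1.8,62,94.15)
E
```

```text
t 21.23 pos [552.11   2.65  77.43] yaw(tool x) 94.16 tz [-0.  0. -1.] F [ 0.59  0.54 -2.98] gap 0.492 q [-13.61  37.45  16.14 108.55 -16.62  36.49  17.02]
TURN 1 x [-0.21 -0.07  0.01]
MOVE after turn: total [-0.    0.    0.02] = 1 x [-0.001, 0.002, 0.0154]
```

{"name": "apply_moves", "arguments": {
  "steps": [
    [0.4,[-0.001,0.002,0.015],[-0.2,-0.1,0]],
    [0.4,[0,0,0],[0,0,0]],
    [0.4,[0,0,0],[0,0,0]],
    [0.4,[0,0,0],[0,0,0]],
    [0.4,[0,0,0],[0,0,0]]
  ]
}}

```text
clock: 21.65
eef_pos: [555.6, 0.6, 63.7]
tcp_rot: [[-0.071, 0.997, 0.003], [0.997, 0.071, -0.001], [-0.001, 0.002, -1.0]]
wrist_force: [0.7, -0.3, -2.6]
finger_gap: 0.486
```

```bash
python3 - <<'E'
from h import *
st();go(554.2,1.8,14,94.15)
E
```

```text
t 21.65 pos [555.58   0.57  63.73] yaw(tool x) 94.08 tz [ 0. -0. -1.] F [ 0.66 -0.3  -2.63] gap 0.486 q [-13.11  38.7   15.61 108.9  -17.14  34.5   17.51]
MOVE after turn: total [ 0.   -0.    0.05] = 2 x [0.0007, -0.0006, 0.0249]
```

{"name": "apply_moves", "arguments": {
  "steps": [
    [0.4,[0.0012,-0.0012,0.01],[0,0,0]],
    [0.4,[0,0,0.01],[0,0,0]],
    [0.4,[0,0,0.01],[0,0,0]],
    [0.4,[0,0,0],[0,0,0]],
    [0.4,[0,0,0],[0,0,0]],
    [0.4,[0,0,0],[0,0,0]]
  ]
}}

```text
clock: 22.15
eef_pos: [554.1, 1.0, 32.9]
tcp_rot: [[-0.07, 0.998, 0.001], [0.998, 0.07, -0.002], [-0.002, 0.001, -1.0]]
wrist_force: [0.4, -0.3, -2.7]
finger_gap: 0.486
```

```bash
python3 - <<'E'
from h import *
st();go(554.2,1.8,14,94.15);shot('side','s15',(220,180,310,260),7)
E
```

```text
t 22.15 pos [554.08   0.97  32.89] yaw(tool x) 94.02 tz [ 0. -0. -1.] F [ 0.38 -0.27 -2.75] gap 0.486 q [-12.19  41.38  14.16 110.   -18.27  30.7   18.37]
MOVE after turn: total [0.   0.   0.02] = 1 x [0.0008, 0.0002, 0.0189]
```

View pics/s15.png

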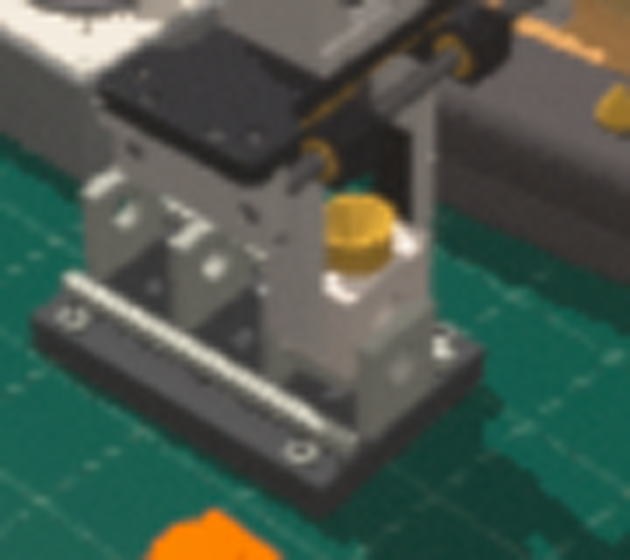

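The cone is between the walls with no side force. Lowering it the rest of the way.

{"name": "apply_moves", "arguments": {
  "steps": [
    [0.4,[0.0007,0,0.006],[0,0,0]],
    [0.4,[0,0,0.006],[0,0,0]],
    [0.4,[0,0,0.004],[0,0,0]],
    [0.4,[0,0,0.002],[0,0,0]],
    [0.4,[0,0,0],[0,0,0]],
    [0.4,[0,0,0],[0,0,0]]
  ]
}}

```text
clock: 22.7
eef_pos: [554.0, 1.8, 15.0]
tcp_rot: [[-0.07, 0.998, 0.002], [0.998, 0.07, -0.002], [-0.002, 0.001, -1.0]]
wrist_force: [0.3, 0.8, -3.2]
finger_gap: 0.486
```

```bash
python3 - <<'E'
from h import *
st()
E
```

```text
t 22.70 pos [554.04   1.79  15.  ] yaw(tool x) 94.04 tz [ 0. -0. -1.] F [ 0.29  0.8  -3.23] gap 0.486 q [-11.68  43.01  13.25 110.43 -18.89  28.55  18.84]
```

{"name": "apply_moves", "arguments": {
  "steps": [
    [0.4,[0,0,0.001],[0,0,0]],
    [0.4,[0,0,0.001],[0,0,0]],
    [0.4,[0,0,0],[0,0,0]],
    [0.65,[0,0,0],[0,0,0]],
    [0.65,[0,0,0],[0,0,0]],
    [0.65,[0,0,0],[0,0,0]],
    [0.65,[0,0,0],[0,0,0]],
    [0.65,[0,0,0],[0,0,0]]
  ]
}}

```text
clock: 23.37
eef_pos: [554.2, 1.9, 13.2]
tcp_rot: [[-0.071, 0.998, 0.002], [0.998, 0.071, -0.002], [-0.002, 0.002, -1.0]]
wrist_force: [0.2, -0.3, -0.5]
finger_gap: 0.652
```

{"name": "apply_moves", "arguments": {
  "steps": [
    [0.65,[0,0,-0.01],[0,0,0]],
    [0.65,[0,0,-0.025],[0,0,0]],
    [0.65,[0,0,-0.025],[0,0,0]],
    [0.65,[0,0,-0.025],[0,0,0]],
    [0.7,[0,0,-0.01],[0,0,0]],
    [0.7,[0,0,0],[0,0,0]],
    [0.7,[0,0,0],[0,0,0]]
  ]
}}

```text
clock: 23.95
eef_pos: [554.0, 2.3, 108.3]
tcp_rot: [[-0.071, 0.997, 0.003], [0.997, 0.071, -0.001], [-0.001, 0.002, -1.0]]
wrist_force: [-0.4, -0.5, 0.3]
finger_gap: 0.695
```

```bash
python3 - <<'E'
from h import *
st();shot('wrist','w16',(0,0,560,420),1.4); shot('top','t16',(100,140,280,300),3.7); go(450,330,105,110)
E
```

```text
t 23.95 pos [553.97   2.26 108.29] yaw(tool x) 94.06 tz [ 0. -0. -1.] F [-0.38 -0.5   0.31] gap 0.695 q [-14.73  34.87  17.66 107.34 -15.56  39.97  15.99]
TURN 3 x [-0.01  0.03 -5.32]
MOVE after turn: total [0.34 0.02 0.  ] = 10 x [0.0343, 0.0015, 0.0002]
```

View pics/w16.png

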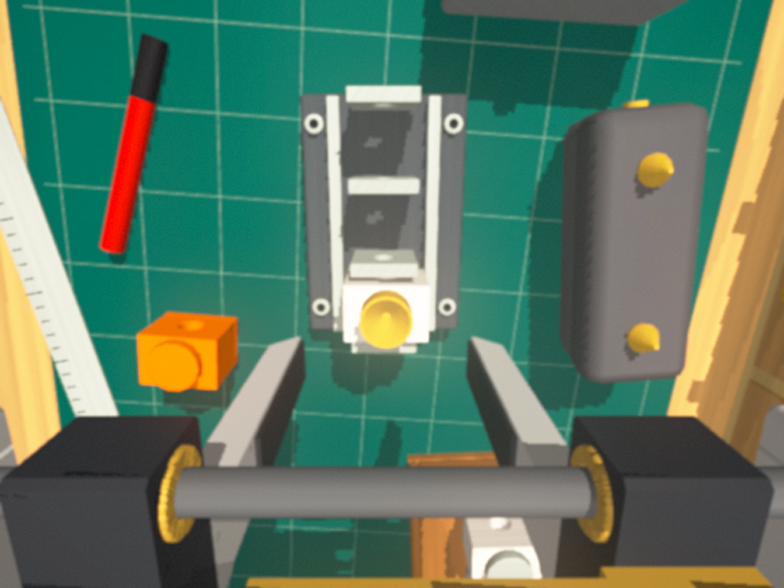

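View pics/t16.png

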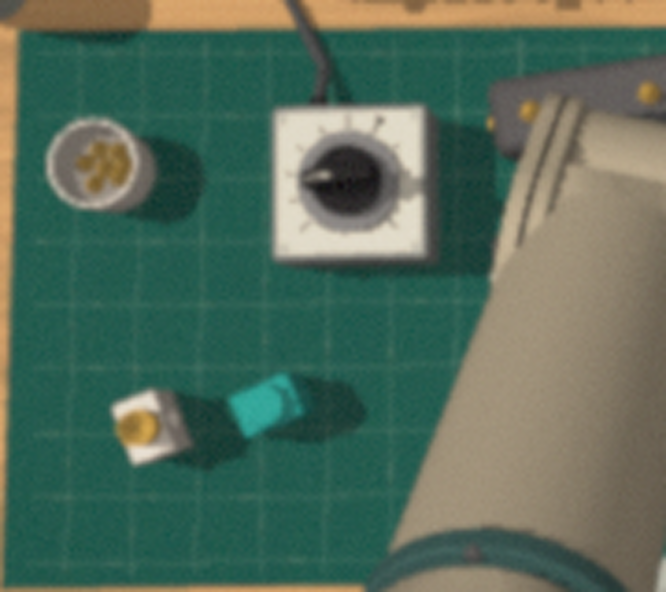

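{"name": "apply_moves", "arguments": {
  "steps": [
    [0.75,[0,0,0],[0,0,-5.3]],
    [0.75,[0,0,0],[0,0,-5.3]],
    [0.75,[0,0,0],[0,0,-5.3]],
    [0.75,[0.0343,0.0015,0],[0,0,0]],
    [0.75,[0.0343,0.0015,0],[0,0,0]],
    [0.75,[0.0343,0.0015,0],[0,0,0]],
    [0.75,[0.0343,0.0015,0],[0,0,0]],
    [0.75,[0.0343,0.0015,0],[0,0,0]]
  ]
}}

```text
clock: 24.72
eef_pos: [500.8, 166.7, 106.3]
tcp_rot: [[-0.34, 0.94, -0.001], [0.94, 0.34, -0.002], [-0.002, -0.002, -1.0]]
wrist_force: [0.9, -0.3, -0.0]
finger_gap: 0.753
```

{"name": "apply_moves", "arguments": {
  "steps": [
    [0.75,[0.0343,0.0015,0],[0,0,0]],
    [0.75,[0.0343,0.0015,0],[0,0,0]],
    [0.75,[0.0343,0.0015,0],[0,0,0]],
    [0.75,[0.0343,0.0015,0],[0,0,0]],
    [0.75,[0,0,0],[0,0,0]],
    [0.75,[0,0,0],[0,0,0]],
    [0.75,[0,0,0],[0,0,0]],
    [0.75,[0,0,0],[0,0,0]]
  ]
}}

```text
clock: 25.38
eef_pos: [461.6, 294.7, 106.9]
tcp_rot: [[-0.339, 0.941, 0.001], [0.941, 0.339, -0.003], [-0.003, -0.0, -1.0]]
wrist_force: [0.2, -0.2, 0.9]
finger_gap: 0.747
```

```bash
python3 - <<'E'
from h import *
st();shot('wrist','w17',(0,0,560,420),1.4); st()
E
```

```text
t 25.38 pos [461.64 294.72 106.88] yaw(tool x) 109.81 tz [ 0. -0. -1.] F [ 0.21 -0.19  0.9 ] gap 0.747 q [-45.88  34.41  15.58 108.14 -13.56  39.29  -2.54]
t 25.43 pos [461.83 294.69 107.08] yaw(tool x) 109.78 tz [ 0. -0. -1.] F [ 0.17 -0.6   0.42] gap 0.749 q [-45.86  34.39  15.58 108.13 -13.57  39.29  -2.54]
```

View pics/w17.png

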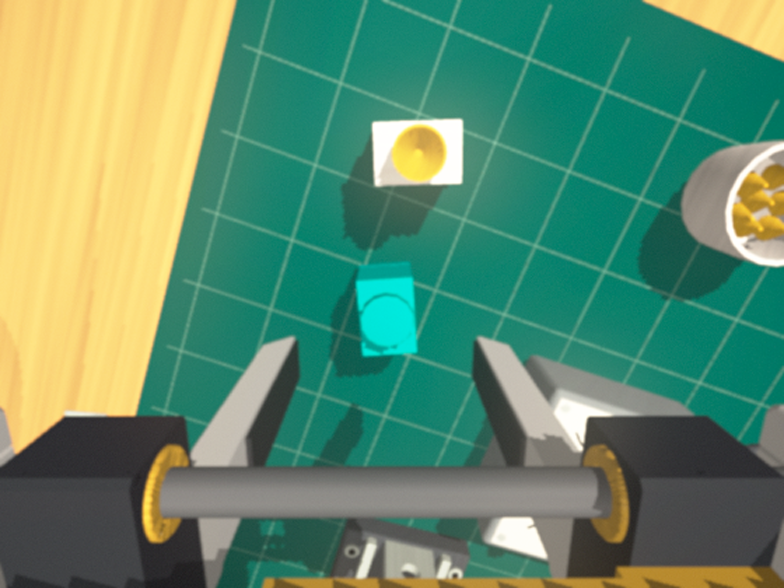

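```bash
python3 - <<'E'
from h import *
c=manip.camera_info('wrist')
P=lambda l:np.array(l,float)/1.4-0.15
r,e=fit(c,np.array(rect(46,32,46)),P([(462,119),(463,183),(375,186),(373,122)]),[450,375,20]); print(r,e,plane(c,P([(419,153)]),60))
x,y,yaw=r; go(x,y,60,90+yaw)
E
```

```text
[450.88 377.28  21.83] 0.38963760672176406 [[450.41 376.99  60.  ]]
TURN 1 x [ 0.01  0.19 -2.05]
MOVE after turn: total [0.08 0.02 0.05] = 3 x [0.0269, 0.0068, 0.0157]
```

{"name": "apply_moves", "arguments": {
  "steps": [
    [0.72,[0.027,0.0068,0.011],[0,0,-2]],
    [0.72,[0.027,0.0068,0.011],[0,0,0]],
    [0.72,[0.0267,0.0068,0.011],[0,0,0]],
    [0.72,[0,0,0],[0,0,0]],
    [0.72,[0,0,0],[0,0,0]],
    [0.72,[0,0,0],[0,0,0]],
    [0.72,[0,0,0],[0,0,0]]
  ]
}}

```text
clock: 26.02
eef_pos: [452.4, 377.2, 74.8]
tcp_rot: [[-0.371, 0.929, 0.003], [0.929, 0.371, -0.002], [-0.003, 0.002, -1.0]]
wrist_force: [0.2, -0.6, -0.1]
finger_gap: 0.724
```

```bash
python3 - <<'E'
from h import *
s=st();shot('wrist','w18',(0,0,560,420),1.4); go(450.7,377.1,-5,111.8)
E
```

```text
t 26.02 pos [452.36 377.18  74.85] yaw(tool x) 111.76 tz [ 0. -0. -1.] F [ 0.22 -0.57 -0.07] gap 0.724 q [-51.89  39.75  14.66 103.03 -14.58  39.03  -7.33]
TURN 1 x [ 0.1   0.16 -0.03]
MOVE after turn: total [ 0.   -0.    0.08] = 3 x [0.0001, -0.0005, 0.0266]
```

View pics/w18.png

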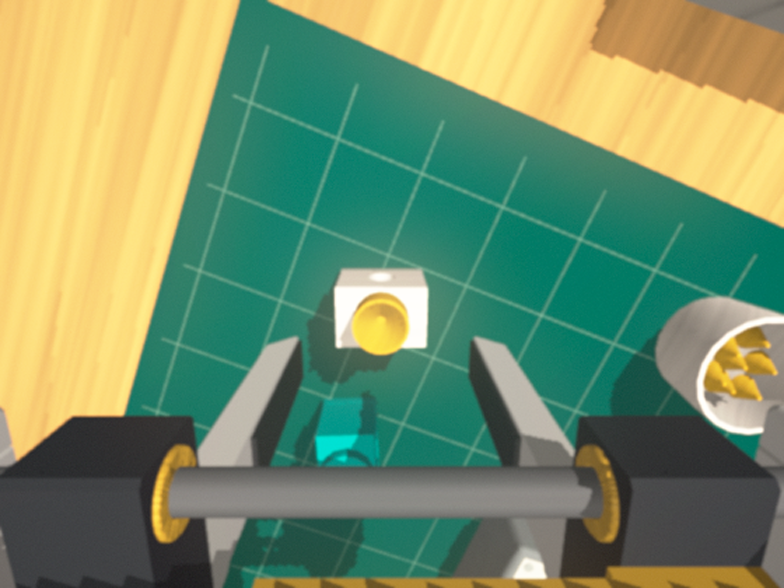

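{"name": "apply_moves", "arguments": {
  "steps": [
    [0.72,[0,-0.001,0.018],[0.1,0.1,0]],
    [0.72,[0,0,0.018],[0,0,0]],
    [0.72,[0,0,0.018],[0,0,0]],
    [0.72,[0,0,0.018],[0,0,0]],
    [0.72,[0,0,0.007],[0,0,0]],
    [0.72,[0,0,0],[0,0,0]],
    [0.72,[0,0,0],[0,0,0]]
  ]
}}

```text
clock: 26.65
eef_pos: [450.8, 378.3, -4.1]
tcp_rot: [[-0.373, 0.928, -0.0], [0.928, 0.373, -0.001], [-0.001, -0.0, -1.0]]
wrist_force: [0.5, 0.3, -0.4]
finger_gap: 0.72
```

{"name": "apply_moves", "arguments": {
  "steps": [
    [0.4,[0,0,0],[0,0,0]],
    [0.4,[0,0,0],[0,0,0]],
    [0.4,[0,0,0],[0,0,0]],
    [0.4,[0,0,0],[0,0,0]],
    [0.4,[0,0,0],[0,0,0]],
    [0.4,[0,0,0],[0,0,0]],
    [0.4,[0,0,0],[0,0,0]],
    [0.4,[0,0,0],[0,0,0]]
  ]
}}

```text
clock: 27.32
eef_pos: [450.1, 379.0, -3.9]
tcp_rot: [[-0.374, 0.928, -0.001], [0.928, 0.374, -0.0], [0.0, -0.001, -1.0]]
wrist_force: [-2.0, -1.3, 6.1]
finger_gap: 0.486
```

{"name": "apply_moves", "arguments": {
  "steps": [
    [0.4,[0,0,-0.003],[0,0,0]],
    [0.4,[0,0,-0.01],[0,0,0]],
    [0.4,[0,0,-0.02],[0,0,0]],
    [0.4,[0,0,-0.025],[0,0,0]],
    [0.4,[0,0,-0.03],[0,0,0]],
    [0.4,[0,0,0],[0,0,0]],
    [0.4,[0,0,0],[0,0,0]]
  ]
}}

```text
clock: 27.9
eef_pos: [451.3, 379.8, 85.1]
tcp_rot: [[-0.374, 0.928, 0.002], [0.928, 0.374, 0.002], [0.001, 0.003, -1.0]]
wrist_force: [-0.2, -0.2, -3.7]
finger_gap: 0.487
```

```bash
python3 - <<'E'
from h import *
s=st(); go(551.1,45.7,82,94.15)
E
```

```text
t 27.90 pos [451.26 379.78  85.08] yaw(tool x) 111.95 tz [ 0.  0. -1.] F [-0.23 -0.18 -3.69] gap 0.487 q [-52.17  38.91  14.88 102.67 -14.49  40.11  -7.39]
TURN 3 x [ 0.05 -0.02  5.93]
MOVE after turn: total [-0.34  0.08  0.  ] = 10 x [-0.034, 0.0075, 0.0003]
```

{"name": "apply_moves", "arguments": {
  "steps": [
    [0.4,[0,0,0],[0,0,5.9]],
    [0.4,[0,0,0],[0,0,5.9]],
    [0.4,[0,0,0],[0,0,5.9]],
    [0.4,[-0.034,0.0075,0],[0,0,0]],
    [0.4,[-0.034,0.0075,0],[0,0,0]],
    [0.4,[-0.034,0.0075,0],[0,0,0]],
    [0.4,[-0.034,0.0075,0],[0,0,0]],
    [0.4,[-0.034,0.0075,0],[0,0,0]]
  ]
}}

```text
clock: 28.57
eef_pos: [498.9, 210.2, 81.9]
tcp_rot: [[-0.075, 0.997, -0.003], [0.997, 0.075, -0.002], [-0.002, -0.004, -1.0]]
wrist_force: [1.1, -0.3, -3.2]
finger_gap: 0.485
```

{"name": "apply_moves", "arguments": {
  "steps": [
    [0.4,[-0.034,0.0075,0],[0,0,0]],
    [0.4,[-0.034,0.0075,0],[0,0,0]],
    [0.4,[-0.034,0.0075,0],[0,0,0]],
    [0.4,[-0.034,0.0075,0],[0,0,0]],
    [0.4,[-0.034,0.0075,0],[0,0,0]],
    [0.4,[0,0,0],[0,0,0]],
    [0.4,[0,0,0],[0,0,0]],
    [0.4,[0,0,0],[0,0,0]]
  ]
}}

```text
clock: 29.23
eef_pos: [548.8, 45.7, 82.2]
tcp_rot: [[-0.073, 0.997, -0.004], [0.997, 0.073, -0.0], [0.0, -0.004, -1.0]]
wrist_force: [-0.3, 0.1, -3.6]
finger_gap: 0.489
```

{"name": "apply_moves", "arguments": {
  "steps": [
    [0.4,[0,0,0],[0,0,0]],
    [0.4,[0,0,0],[0,0,0]]
  ]
}}

```text
clock: 29.4
eef_pos: [549.4, 47.2, 82.9]
tcp_rot: [[-0.077, 0.997, -0.002], [0.997, 0.077, 0.0], [0.0, -0.002, -1.0]]
wrist_force: [0.5, -0.6, -3.4]
finger_gap: 0.484
```

```bash
python3 - <<'E'
from h import *
st();shot('wrist','w19',(0,0,560,420),1.4); st();go(551.1,45.7,62,94.15)
E
```

```text
t 29.40 pos [549.38  47.19  82.93] yaw(tool x) 94.39 tz [-0.  0. -1.] F [ 0.47 -0.57 -3.43] gap 0.484 q [-18.34  36.87  16.18 108.56 -16.2   36.89  12.22]
t 29.45 pos [549.61  47.07  83.16] yaw(tool x) 94.39 tz [-0. -0. -1.] F [ 0.51 -0.77 -3.26] gap 0.488 q [-18.34  36.85  16.2  108.55 -16.19  36.89  12.22]
TURN 1 x [-0.08 -0.    0.24]
MOVE after turn: total [-0.    0.    0.02] = 1 x [-0.0015, 0.0014, 0.0212]
```

View pics/w19.png

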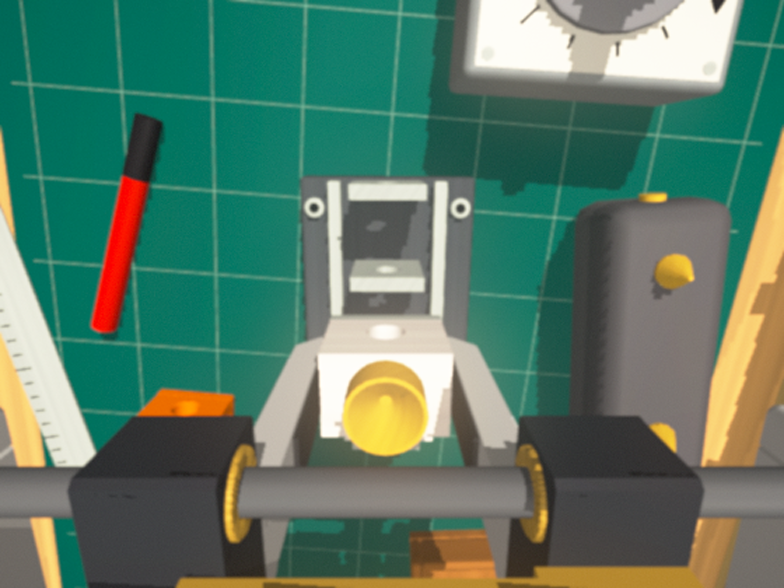

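{"name": "apply_moves", "arguments": {
  "steps": [
    [0.4,[-0.0013,0.0013,0.02],[0,0,0.2]],
    [0.4,[0,0,0],[0,0,0]],
    [0.4,[0,0,0],[0,0,0]],
    [0.4,[0,0,0],[0,0,0]],
    [0.4,[0,0,0],[0,0,0]],
    [0.4,[0,0,0],[0,0,0]]
  ]
}}

```text
clock: 29.95
eef_pos: [552.0, 44.4, 64.2]
tcp_rot: [[-0.071, 0.997, 0.001], [0.997, 0.071, -0.0], [-0.0, 0.001, -1.0]]
wrist_force: [-0.1, 0.3, -3.2]
finger_gap: 0.486
```

```bash
python3 - <<'E'
from h import *
st();go(551.1,45.7,14,94.15)
E
```

```text
t 29.95 pos [552.01  44.39  64.22] yaw(tool x) 94.06 tz [ 0. -0. -1.] F [-0.09  0.34 -3.21] gap 0.486 q [-17.52  38.57  15.45 109.04 -16.98  34.56  12.83]
MOVE after turn: total [ 0.   -0.    0.05] = 2 x [0.0007, -0.0004, 0.0251]
```

{"name": "apply_moves", "arguments": {
  "steps": [
    [0.4,[0.0013,-0.0008,0.01],[0,0,0]],
    [0.4,[0,0,0.01],[0,0,0]],
    [0.4,[0,0,0.01],[0,0,0]],
    [0.4,[0,0,0],[0,0,0]],
    [0.4,[0,0,0],[0,0,0]],
    [0.4,[0,0,0],[0,0,0]]
  ]
}}

```text
clock: 30.45
eef_pos: [550.6, 45.2, 33.2]
tcp_rot: [[-0.07, 0.998, -0.001], [0.998, 0.07, -0.001], [-0.001, -0.001, -1.0]]
wrist_force: [0.2, 0.1, -3.3]
finger_gap: 0.483
```

```bash
python3 - <<'E'
from h import *
st();go(551.1,45.7,14,94.15)
E
```

```text
t 30.45 pos [550.65  45.21  33.25] yaw(tool x) 94.03 tz [-0. -0. -1.] F [ 0.16  0.12 -3.31] gap 0.483 q [-16.66  41.29  14.   110.09 -18.1   30.79  13.67]
MOVE after turn: total [0.   0.   0.02] = 1 x [0.0005, 0.0005, 0.0192]
```

{"name": "apply_moves", "arguments": {
  "steps": [
    [0.4,[0.0004,0.0004,0.006],[0,0,0]],
    [0.4,[0,0,0.006],[0,0,0]],
    [0.4,[0,0,0.005],[0,0,0]],
    [0.4,[0,0,0.002],[0,0,0]],
    [0.4,[0,0,0.001],[0,0,0]],
    [0.4,[0,0,0],[0,0,0]],
    [0.4,[0,0,0],[0,0,0]]
  ]
}}

```text
clock: 31.03
eef_pos: [550.5, 45.9, 14.2]
tcp_rot: [[-0.07, 0.998, -0.001], [0.998, 0.07, -0.0], [0.0, -0.001, -1.0]]
wrist_force: [-1.6, 0.5, 6.1]
finger_gap: 0.488
```

{"name": "apply_moves", "arguments": {
  "steps": [
    [0.65,[0,0,0],[0,0,0]],
    [0.65,[0,0,0],[0,0,0]],
    [0.65,[0,0,0],[0,0,0]],
    [0.65,[0,0,0],[0,0,0]],
    [0.65,[0,0,0],[0,0,0]],
    [0.65,[0,0,-0.01],[0,0,0]],
    [0.65,[0,0,-0.025],[0,0,0]],
    [0.65,[0,0,-0.025],[0,0,0]]
  ]
}}

```text
clock: 31.7
eef_pos: [550.2, 45.7, 74.0]
tcp_rot: [[-0.07, 0.998, -0.003], [0.998, 0.07, -0.001], [-0.001, -0.003, -1.0]]
wrist_force: [0.1, -0.2, -0.1]
finger_gap: 0.648
```

{"name": "apply_moves", "arguments": {
  "steps": [
    [0.7,[0,0,-0.025],[0,0,0]],
    [0.7,[0,0,-0.01],[0,0,0]],
    [0.7,[0,0,0],[0,0,0]],
    [0.7,[0,0,0],[0,0,0]]
  ]
}}

```text
clock: 32.03
eef_pos: [551.1, 46.1, 108.7]
tcp_rot: [[-0.071, 0.997, 0.0], [0.997, 0.071, -0.0], [-0.0, 0.0, -1.0]]
wrist_force: [-0.8, -0.1, -0.7]
finger_gap: 0.7
```

```bash
python3 - <<'E'
from h import *
st();shot('side','s20',(200,140,480,350),2.8);shot('wrist','w20',(0,0,560,420),1.4); go(408,-235,90,86.5)
E
```

```text
t 32.03 pos [551.14  46.14 108.7 ] yaw(tool x) 94.06 tz [ 0. -0. -1.] F [-0.81 -0.06 -0.66] gap 0.700 q [-19.12  34.81  17.47 107.33 -15.4   40.13  11.32]
TURN 2 x [-0.08  0.02  3.78]
MOVE after turn: total [-0.29 -0.12  0.02] = 9 x [-0.0321, -0.0138, 0.0019]
```

View pics/w20.png

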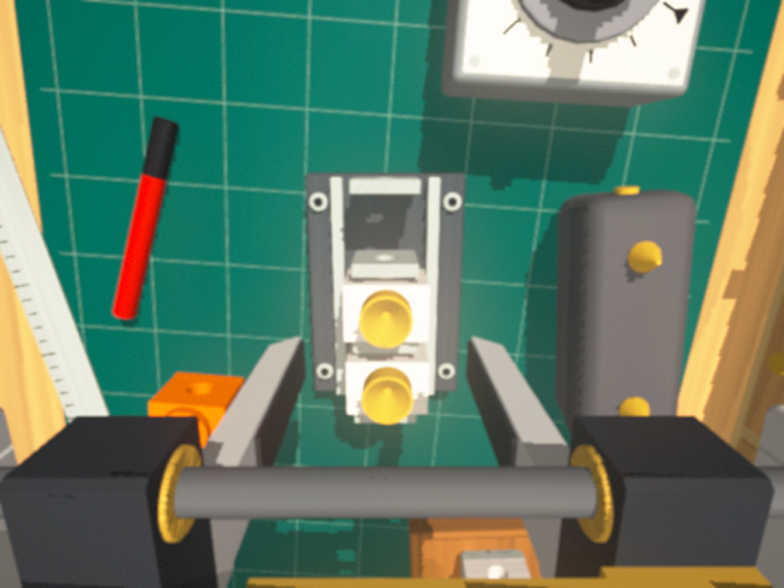

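View pics/s20.png

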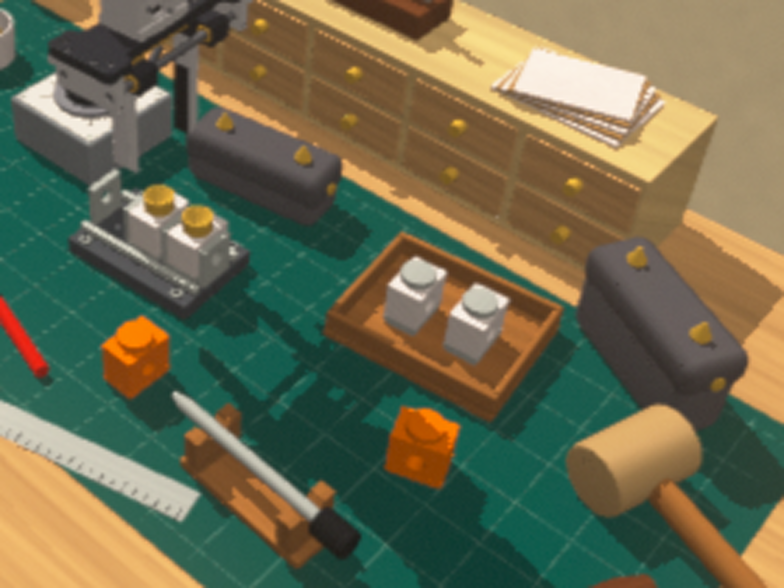

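{"name": "apply_moves", "arguments": {
  "steps": [
    [0.6,[0,0,0],[0,0,3.8]],
    [0.6,[0,0,0],[0,0,3.8]],
    [0.6,[-0.0321,-0.0138,0],[0,0,0]],
    [0.6,[-0.0321,-0.0138,0],[0,0,0]],
    [0.6,[-0.0321,-0.0138,0],[0,0,0]],
    [0.6,[-0.0321,-0.0138,0],[0,0,0]],
    [0.6,[-0.0321,-0.0138,0],[0,0,0]],
    [0.6,[-0.0321,-0.0138,0],[0,0,0]]
  ]
}}

```text
clock: 32.8
eef_pos: [454.5, -142.1, 107.3]
tcp_rot: [[0.062, 0.998, -0.003], [0.998, -0.062, -0.0], [-0.0, -0.003, -1.0]]
wrist_force: [-0.1, 0.3, 0.5]
finger_gap: 0.599
```

{"name": "apply_moves", "arguments": {
  "steps": [
    [0.5,[-0.0321,-0.0138,0],[0,0,0]],
    [0.5,[-0.0321,-0.0138,0],[0,0,0]],
    [0.5,[-0.0321,-0.0138,0],[0,0,0]],
    [0.5,[0,0,0],[0,0,0]],
    [0.5,[0,0,0],[0,0,0]],
    [0.5,[0,0,0],[0,0,0]],
    [0.5,[0,0,0],[0,0,0]],
    [0.5,[0,0,0],[0,0,0]]
  ]
}}

```text
clock: 33.47
eef_pos: [409.7, -233.1, 108.3]
tcp_rot: [[0.059, 0.998, -0.001], [0.998, -0.059, 0.0], [0.0, -0.001, -1.0]]
wrist_force: [-0.6, -1.1, 0.2]
finger_gap: 0.498
```

```bash
python3 - <<'E'
from h import *
st();shot('wrist','w21',(0,0,560,420),1.4); st()
E
```

```text
t 33.47 pos [ 409.73 -233.13  108.28] yaw(tool x) 86.61 tz [-0.  0. -1.] F [-0.59 -1.13  0.16] gap 0.498 q [ 14.48  29.39  16.77 119.47 -14.98  33.16  38.44]
t 33.52 pos [ 409.76 -233.29  108.41] yaw(tool x) 86.60 tz [-0.  0. -1.] F [-0.23  1.16 -0.23] gap 0.500 q [ 14.48  29.38  16.78 119.46 -14.98  33.16  38.44]
```

View pics/w21.png

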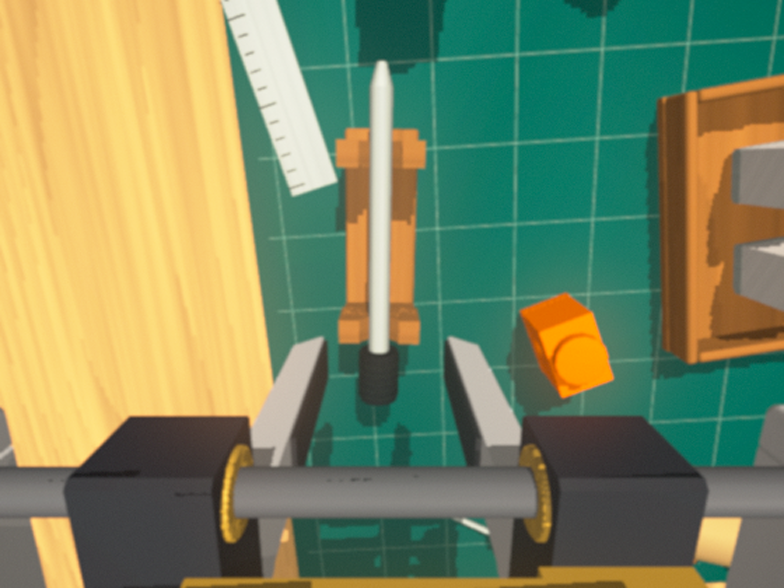

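```bash
python3 - <<'E'
from h import *
c=manip.camera_info('wrist')
P=lambda l:np.array(l,float)/1.4-0.15
n,sh,m=plane(c,P([(381.5,62),(379,350),(380.5,200)]),42.5); print(n,sh,m,np.linalg.norm(n-sh),'pin yaw',np.rad2deg(np.arctan2((n-sh)[1],(n-sh)[0])))
u=(n-sh)/np.linalg.norm(n-sh)
# nose length 158
for name,uv in (('near post front/back',[(379,305),(379,318)]),('far',[(381,128),(381,145)])): print(name,plane(c,P(uv),47.5))
g=(n-158*u)+30*u; print('grasp',g); go(g[0],g[1],60,np.rad2deg(np.arctan2(u[1],u[0])))
E
```

```text
[ 415.43 -107.02   42.5 ] [ 404.22 -264.51   42.5 ] [ 410.61 -176.22   42.5 ] 157.89520713593154 pin yaw 85.92838293644236
near post front/back [[ 406.16 -234.84   47.5 ]
 [ 405.66 -242.67   47.5 ]]
far [[ 413.23 -139.15   47.5 ]
 [ 412.71 -147.55   47.5 ]]
grasp [ 406.34 -234.69   42.5 ]
TURN 1 x [-0.05 -0.01  0.67]
MOVE after turn: total [-0.   -0.    0.05] = 2 x [-0.0008, -0.0017, 0.0242]
```

```bash
python3 - <<'E'
from h import *
c=manip.camera_info('wrist');ct=manip.camera_info('top')
P=lambda l:np.array(l,float)/1.4-0.15
B=lambda l:np.array(l,float)/4.2+[220,145]-0.4
print('decoy disc',plane(ct,B([(643,348)]),54),'corners',plane(ct,B([(588,340),(668,314),(684,354),(610,384)]),46))
print('decoy wrist',plane(c,P([(581,361)]),54))
print('tray near corner wrist', plane(c,P([(660,97),(690,95),(692,361)]),30))
g=np.array([407.2,-222.7]); go(g[0],g[1],50,86); go(g[0],g[1],12,86)
E
```

```text
decoy disc [[ 520.08 -273.23   54.  ]] corners [[ 526.02 -238.62   46.  ]
 [ 542.97 -292.57   46.  ]
 [ 516.19 -302.47   46.  ]
 [ 496.63 -252.54   46.  ]]
decoy wrist [[ 520.56 -273.46   54.  ]]
tray near corner wrist [[ 565.6  -131.15   30.  ]
 [ 581.77 -131.09   30.  ]
 [ 600.49 -288.79   30.  ]]
TURN 1 x [-0.05 -0.01  0.6 ]
MOVE after turn: total [ 0.01 -0.    0.06] = 2 x [0.0052, -0.0016, 0.0292]
TURN 1 x [-0.05 -0.01  0.6 ]
MOVE after turn: total [ 0.01 -0.    0.1 ] = 3 x [0.0035, -0.0011, 0.0321]
```

{"name": "apply_moves", "arguments": {
  "steps": [
    [0.4,[0.0053,-0.0016,0.02],[0,0,0.6]],
    [0.4,[0.0053,-0.0016,0.02],[0,0,0]],
    [0.4,[0,0,0.02],[0,0,0]],
    [0.4,[0,0,0],[0,0,0]],
    [0.4,[0,0,0],[0,0,0]],
    [0.4,[0,0,0],[0,0,0]],
    [0.4,[0,0,0],[0,0,0]]
  ]
}}

```text
clock: 34.1
eef_pos: [407.7, -224.4, 49.8]
tcp_rot: [[0.072, 0.997, 0.001], [0.997, -0.072, -0.002], [-0.001, 0.002, -1.0]]
wrist_force: [1.4, -0.4, 0.2]
finger_gap: 0.396
```

```bash
python3 - <<'E'
from h import *
st();shot('wrist','w22',(0,0,560,420),1.4); go(407.2,-222.7,12,86)
E
```

```text
t 34.10 pos [ 407.66 -224.37   49.76] yaw(tool x) 85.86 tz [ 0. -0. -1.] F [ 1.37 -0.39  0.15] gap 0.396 q [ 16.41  34.95  12.99 123.02 -18.58  23.71  40.07]
MOVE after turn: total [ 0.   -0.    0.04] = 2 x [0.0008, -0.0003, 0.0189]
```

View pics/w22.png

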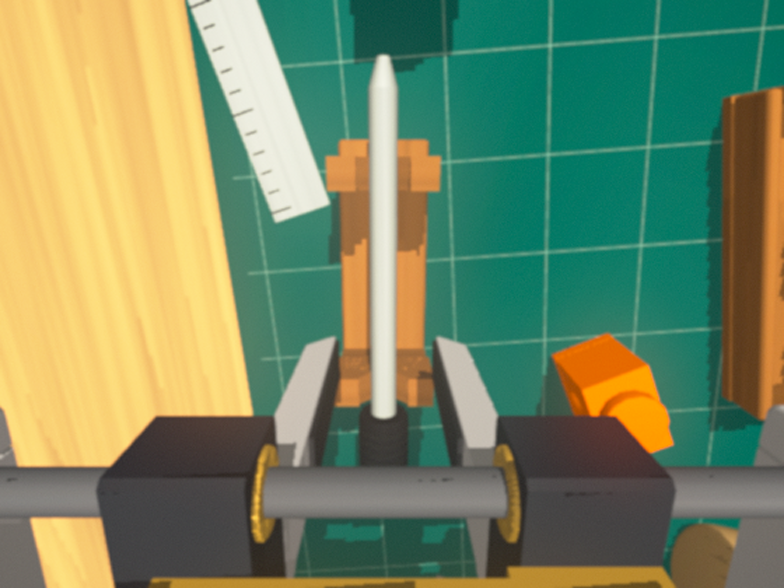

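```bash
python3 - <<'E'
from h import *
c=manip.camera_info('wrist')
P=lambda l:np.array(l,float)/1.4-0.15
for y in (-214.7,-222.7,-230.7,-238,-252): print(y,(proj(c,[[395,y,47.5],[420,y,47.5],[407,y,10]])+.15)*1.4)
print(plane(c,P([(384,417),(384,57)]),42.5))
im=cv2.imread('pics/w22_raw.png'); cv2.imwrite('pics/w22z.png',cv2.resize(im[235:305,215:345],None,fx=6,fy=6,interpolation=cv2.INTER_CUBIC))
E
```

```text
-214.7 [[355.33 321.17]
 [411.1  317.3 ]
 [382.43 296.02]]
-222.7 [[356.91 337.88]
 [412.13 334.08]
 [383.55 310.55]]
-230.7 [[358.46 354.25]
 [413.13 350.53]
 [384.65 324.84]]
-238 [[359.85 368.92]
 [414.03 365.26]
 [385.64 337.67]]
-252 [[362.44 396.32]
 [415.71 392.77]
 [387.5  361.72]]
[[ 404.06 -266.49   42.5 ]
 [ 415.75 -107.11   42.5 ]]
```

View pics/w22z.png

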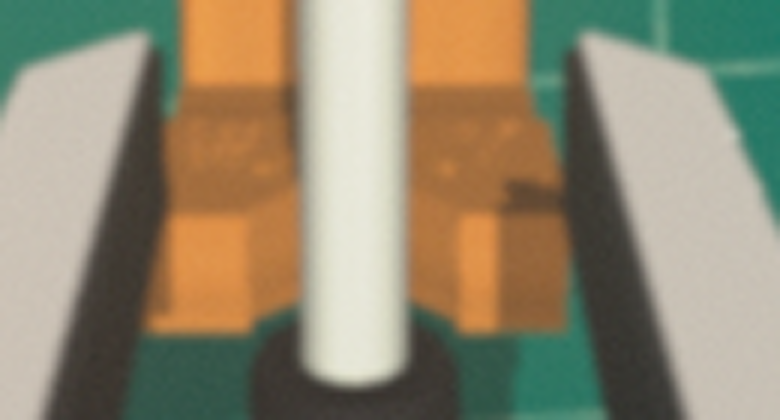

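```bash
python3 - <<'E'
from h import *
st();go(407.0,-226,12,85.9)
E
```

```text
t 34.15 pos [ 407.59 -224.36   49.75] yaw(tool x) 85.86 tz [ 0. -0. -1.] F [ 0.2  -0.57 -0.01] gap 0.401 q [ 16.42  34.95  12.99 123.04 -18.58  23.7   40.07]
MOVE after turn: total [-0.   -0.    0.04] = 2 x [-0.0008, -0.0002, 0.0189]
```

{"name": "apply_moves", "arguments": {
  "steps": [
    [0.4,[-0.0017,-0.0005,0.012],[0,0,0]],
    [0.4,[0,0,0.012],[0,0,0]],
    [0.4,[0,0,0.012],[0,0,0]],
    [0.4,[0,0,0.002],[0,0,0]],
    [0.4,[0,0,0],[0,0,0]],
    [0.4,[0,0,0],[0,0,0]],
    [0.4,[0,0,0],[0,0,0]]
  ]
}}

```text
clock: 34.73
eef_pos: [406.6, -226.0, 11.5]
tcp_rot: [[0.073, 0.997, 0.001], [0.997, -0.073, -0.001], [-0.001, 0.001, -1.0]]
wrist_force: [-0.2, 0.3, 0.0]
finger_gap: 0.402
```

```bash
python3 - <<'E'
from h import *
st();shot('side','s23',(240,260,350,350),6.5)
E
```

```text
t 34.73 pos [ 406.62 -226.     11.53] yaw(tool x) 85.84 tz [ 0. -0. -1.] F [-0.23  0.27  0.01] gap 0.402 q [ 18.81  39.14   9.95 124.07 -20.31  18.2   41.76]
```

View pics/s23.png

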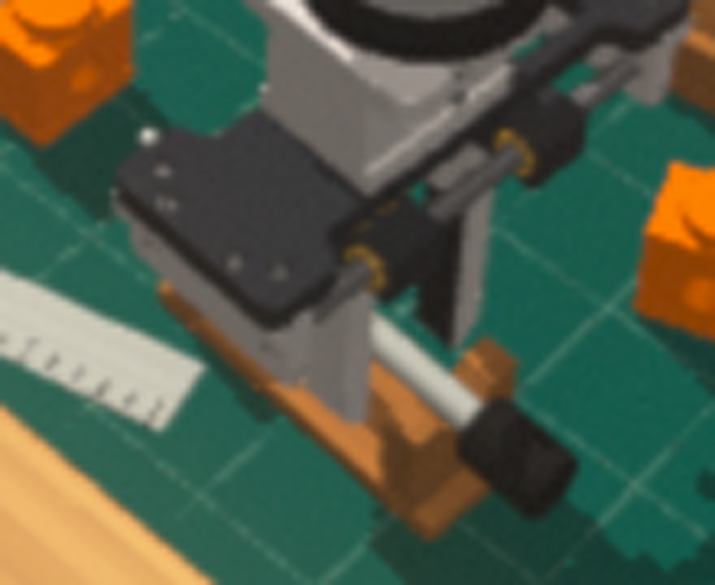

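```bash
python3 - <<'E'
from h import *
c=manip.camera_info('side');s=manip.read_state();R=s['tcp_rot'];p=s['eef_pos']
for d in [(8,-31,-22),(-8,-31,-22),(37.5,-88,-119),(-37.5,-88,-119),(37.5,-88,-140),(37.5,88,-119),(-37.5,88,-119),(8,-31,-119),(60,-31,-60),(78,0,-200)]:
    print(d,(proj(c,p+R@np.array(d,float))-[240,260])*6.5)
E
```

```text
(8, -31, -22) [[298.61 407.74]]
(-8, -31, -22) [[333.84 439.42]]
(37.5, -88, -119) [[ 96.52 259.46]]
(-37.5, -88, -119) [[273.97 420.74]]
(37.5, -88, -140) [[ 95.18 213.69]]
(37.5, 88, -119) [[509.2  -36.64]]
(-37.5, 88, -119) [[687.33  94.45]]
(8, -31, -119) [[307.74 214.18]]
(60, -31, -60) [[188.92 235.83]]
(78, 0, -200) [[ 226.88 -154.04]]
```

{"name": "apply_moves", "arguments": {
  "steps": [
    [0.4,[0,0,0.003],[0,0,0]],
    [0.4,[0,0,0],[0,0,0]],
    [0.0,[0,0,0],[0,0,0]],
    [0.0,[0,0,0],[0,0,0]],
    [0.0,[0,0,0],[0,0,0]],
    [0.0,[0,0,0],[0,0,0]],
    [0.0,[0,0,0],[0,0,0]],
    [0.0,[0,0,0],[0,0,0]]
  ],
  "squeeze": 50
}}

```text
clock: 35.45
eef_pos: [406.5, -225.8, 7.8]
tcp_rot: [[0.072, 0.997, 0.0], [0.997, -0.072, -0.001], [-0.001, 0.0, -1.0]]
wrist_force: [1.2, -0.0, 0.2]
finger_gap: 0.111
```

{"name": "apply_moves", "arguments": {
  "steps": [
    [0.0,[0,0,0],[0,0,0]],
    [0.0,[0,0,0],[0,0,0]],
    [0.0,[0,0,0],[0,0,0]]
  ]
}}

```text
clock: 35.7
eef_pos: [406.5, -225.8, 7.8]
tcp_rot: [[0.072, 0.997, 0.0], [0.997, -0.072, -0.001], [-0.001, 0.0, -1.0]]
wrist_force: [1.1, 0.2, -0.1]
finger_gap: 0.112
```

```bash
python3 - <<'E'
from h import *
st()
E
```

```text
t 35.70 pos [ 406.46 -225.78    7.8 ] yaw(tool x) 85.85 tz [ 0. -0. -1.] F [ 1.12  0.17 -0.06] gap 0.112 q [ 18.99  39.57   9.68 124.14 -20.48  17.72  41.9 ]
```

{"name": "apply_moves", "arguments": {
  "steps": [
    [0.0,[0,0,-0.004],[0,0,0]],
    [0.0,[0,0,-0.01],[0,0,0]],
    [0.0,[0,0,-0.015],[0,0,0]],
    [0.0,[0,0,-0.02],[0,0,0]],
    [0.0,[0,0,-0.02],[0,0,0]],
    [0.0,[0,0,0],[0,0,0]],
    [0.0,[0,0,0],[0,0,0]],
    [0.0,[0,0,0],[0,0,0]]
  ]
}}

```text
clock: 36.37
eef_pos: [405.4, -225.1, 76.2]
tcp_rot: [[0.072, 0.997, -0.002], [0.997, -0.072, 0.0], [0.0, -0.002, -1.0]]
wrist_force: [-0.3, 0.0, -1.0]
finger_gap: 0.111
```

```bash
python3 - <<'E'
from h import *
st();shot('side','s24',(220,220,360,340),5.5); shot('wrist','w24',(0,0,560,420),1.4)
E
```

```text
t 36.37 pos [ 405.4  -225.12   76.23] yaw(tool x) 85.85 tz [-0.  0. -1.] F [-0.33  0.01 -1.02] gap 0.111 q [ 15.    32.19  15.21 122.07 -17.36  27.82  39.28]
```

View pics/s24.png

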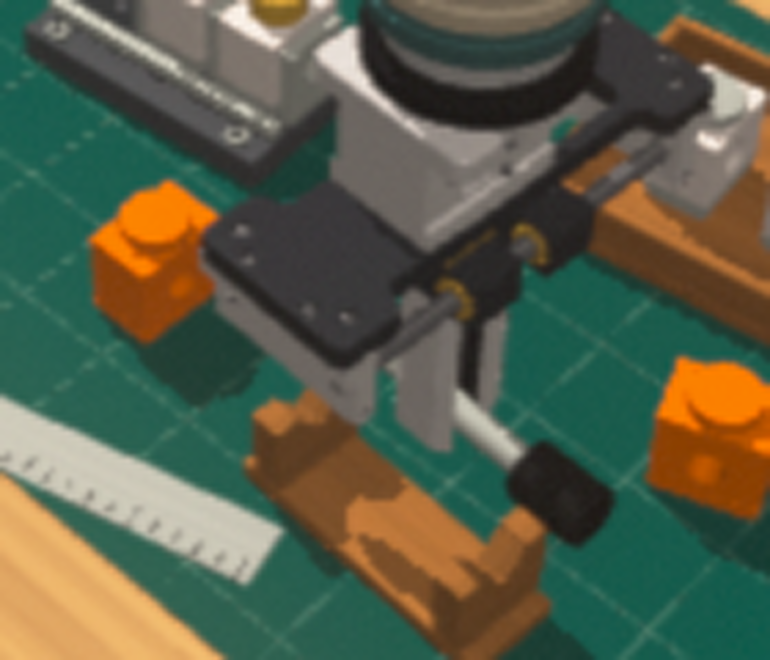

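View pics/w24.png

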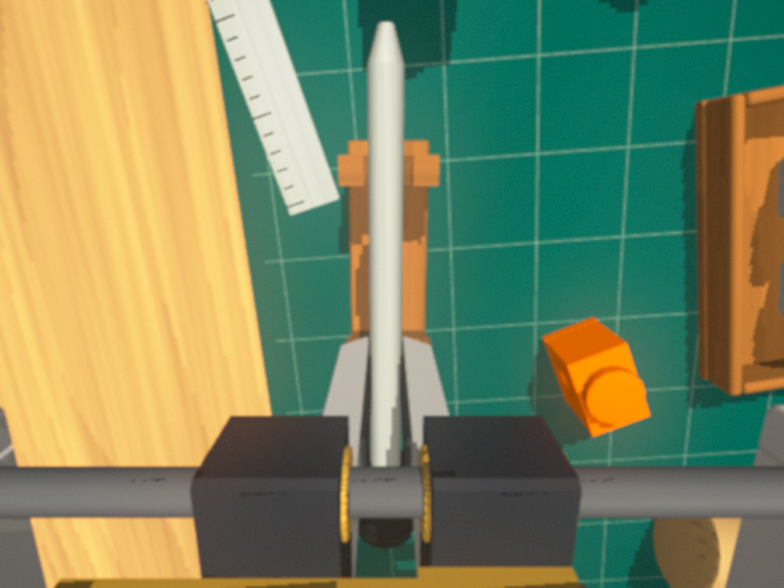

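```bash
python3 - <<'E'
from h import *
c=manip.camera_info('wrist');s=st();R=s['tcp_rot'];p=s['eef_pos']
for x,z in [(119,-34.7),(117,-34.7),(119,-37),(119,-32),(119,-28),(107,-34.7)]:
    print(x,z,(proj(c,p+R@np.array([x,0,z]))+.15)*1.4)
cs=manip.camera_info('side')
for x in (-38,-70): print(x,(proj(cs,p+R@np.array([x,0,-34.7]))-[220,220])*5.5)
go(565.3,-150,75,94.15)
E
```

```text
t 36.47 pos [ 405.18 -225.11   75.81] yaw(tool x) 85.84 tz [-0.  0. -1.] F [ 0.3  -0.53 -1.2 ] gap 0.114 q [ 15.02  32.25  15.2  122.06 -17.35  27.83  39.27]
119 -34.7 [[384.84  24.17]]
117 -34.7 [[384.84  31.31]]
119 -37 [[384.83  22.11]]
119 -32 [[384.84  26.51]]
119 -28 [[384.86  29.83]]
107 -34.7 [[384.85  66.28]]
-38 [[519.32 468.12]]
-70 [[587.05 524.18]]
TURN 2 x [-0.07 -0.01 -4.15]
MOVE after turn: total [0.06 0.17 0.  ] = 5 x [0.0127, 0.033, 0.0002]
```

{"name": "apply_moves", "arguments": {
  "steps": [
    [0.0,[0,0,0],[0,0,-4.15]],
    [0.0,[0,0,0],[0,0,-4.15]],
    [0.0,[0.0127,0.033,0],[0,0,0]],
    [0.0,[0.0127,0.033,0],[0,0,0]],
    [0.0,[0.0127,0.033,0],[0,0,0]],
    [0.0,[0.0127,0.033,0],[0,0,0]],
    [0.0,[0.0127,0.033,0],[0,0,0]],
    [0.0,[0,0,0],[0,0,0]]
  ]
}}

```text
clock: 37.13
eef_pos: [573.1, -144.6, 75.2]
tcp_rot: [[-0.08, 0.997, 0.005], [0.997, 0.08, 0.002], [0.002, 0.005, -1.0]]
wrist_force: [0.9, 1.5, -0.9]
finger_gap: 0.112
```

{"name": "apply_moves", "arguments": {
  "steps": [
    [0.0,[0,0,0],[0,0,0]],
    [0.0,[0,0,0],[0,0,0]],
    [0.0,[0,0,0],[0,0,0]]
  ]
}}

```text
clock: 37.38
eef_pos: [564.1, -151.3, 75.9]
tcp_rot: [[-0.07, 0.998, -0.003], [0.998, 0.07, -0.001], [-0.0, -0.003, -1.0]]
wrist_force: [-0.2, -0.1, -1.6]
finger_gap: 0.11
```

```bash
python3 - <<'E'
from h import *
st();shot('wrist','w25',(0,0,560,420),1.4); go(565.3,-150.3,40,94.15)
E
```

```text
t 37.38 pos [ 564.08 -151.32   75.87] yaw(tool x) 94.04 tz [-0. -0. -1.] F [-0.21 -0.11 -1.58] gap 0.110 q [  2.39  39.54  15.62 103.6  -15.63  39.13  30.87]
MOVE after turn: total [0.   0.   0.04] = 2 x [0.0005, 0.0005, 0.0181]
```

View pics/w25.png

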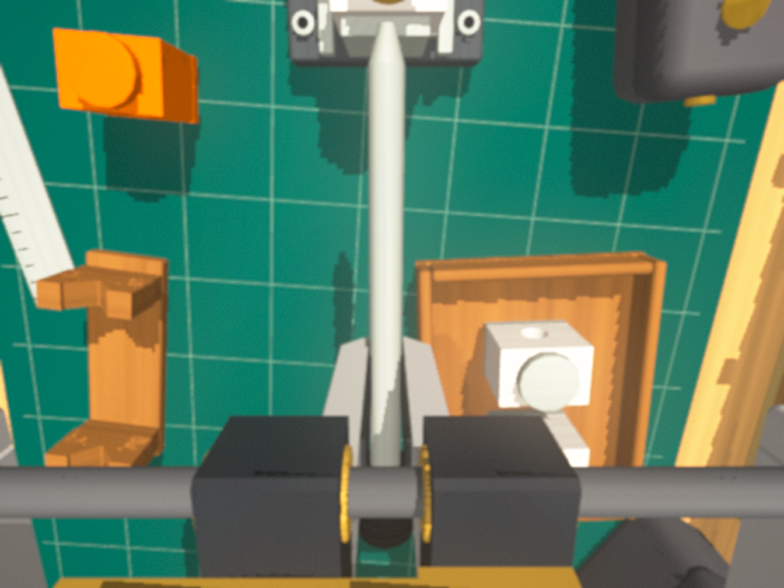

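```bash
python3 - <<'E'
from h import *
c=manip.camera_info('wrist');s=st();R=s['tcp_rot'];p=s['eef_pos']
P=lambda l:np.array(l,float)/1.4-0.15
print((plane(c,P([(290,62),(482,62)]),18)-p)@R)
im=cv2.imread('pics/w25_raw.png'); cv2.imwrite('pics/w25z.png',cv2.resize(im[0:60,195:355],None,fx=5,fy=5,interpolation=cv2.INTER_CUBIC))
E
```

```text
t 37.43 pos [ 564.32 -151.46   76.19] yaw(tool x) 94.02 tz [-0. -0. -1.] F [-0.11  0.57 -1.97] gap 0.114 q [  2.4   39.52  15.62 103.59 -15.64  39.13  30.86]
[[124.98 -47.    58.25]
 [124.94  48.08  58.02]]
```

View pics/w25z.png

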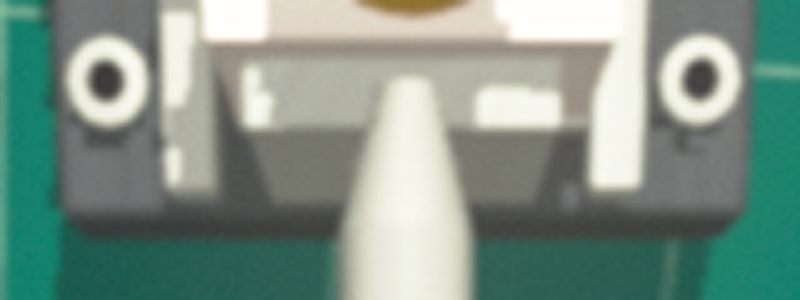

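{"name": "apply_moves", "arguments": {
  "steps": [
    [0.0,[0,0,0.015],[0,0,0]],
    [0.0,[0,0,0.015],[0,0,0]],
    [0.0,[0,0,0.015],[0,0,0]],
    [0.0,[0,0,0.015],[0,0,0]],
    [0.0,[0,0,0.008],[0,0,0]],
    [0.0,[0,0,0],[0,0,0]],
    [0.0,[0,0,0],[0,0,0]],
    [0.0,[0,0,0],[0,0,0]]
  ]
}}

```text
clock: 38.1
eef_pos: [566.4, -151.0, 9.4]
tcp_rot: [[-0.072, 0.997, 0.001], [0.997, 0.072, -0.001], [-0.001, 0.001, -1.0]]
wrist_force: [1.0, -0.2, -2.0]
finger_gap: 0.112
```

```bash
python3 - <<'E'
from h import *
st();shot('wrist','w26',(0,0,560,420),1.4); shot('side','s26',(230,190,370,310),5.5)
E
```

```text
t 38.10 pos [ 566.42 -150.95    9.43] yaw(tool x) 94.10 tz [ 0. -0. -1.] F [ 1.03 -0.18 -2.03] gap 0.112 q [  4.05  45.2   12.95 105.34 -17.71  31.37  32.6 ]
```

View pics/w26.png

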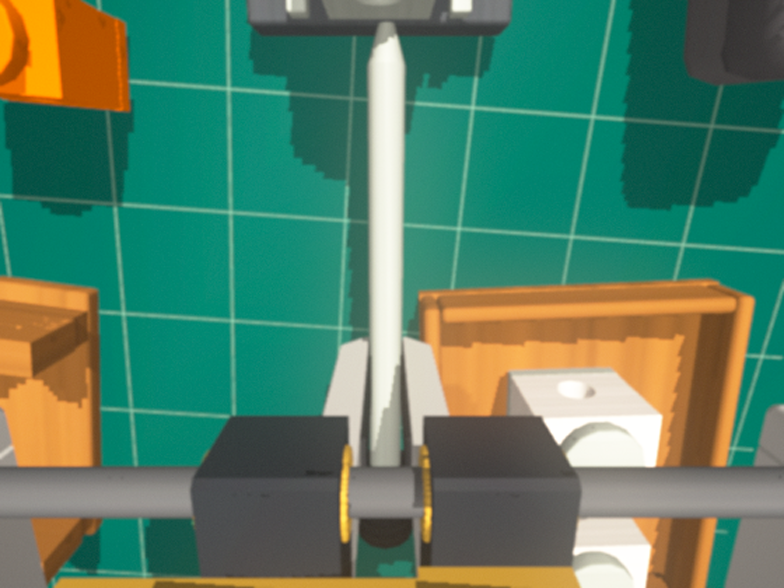

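View pics/s26.png

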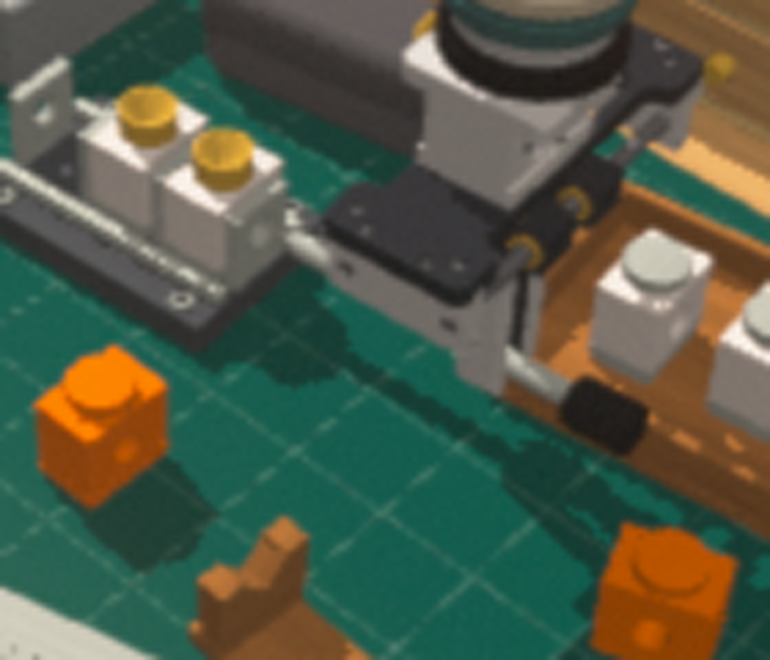

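```bash
python3 - <<'E'
from h import *
c=manip.camera_info('wrist');s=st();R=s['tcp_rot'];p=s['eef_pos']
P=lambda l:np.array(l,float)/1.4-0.15
print((plane(c,P([(250,34),(509,32)]),0*18+18)-p)@R)
go(564.9,-151,7.3,94.15)
E
```

```text
t 38.20 pos [ 566.67 -150.77    9.6 ] yaw(tool x) 94.12 tz [ 0. -0. -1.] F [-0.18  0.49 -1.08] gap 0.111 q [  4.03  45.19  12.95 105.33 -17.71  31.36  32.61]
[[122.19 -48.7   -8.57]
 [122.88  44.98  -8.47]]
MOVE after turn: total [-0. -0.  0.] = 1 x [-0.0001, -0.0018, 0.0023]
```

Nudging the pin sideways and down, then starting the insertion along tool x.

{"name": "apply_moves", "arguments": {
  "steps": [
    [0.0,[0,-0.002,0.0022],[0,0,0]],
    [0.0,[0,0,0],[0,0,0]],
    [0.0,[0,0,0],[0,0,0]],
    [0.0,[0,0,0],[0,0,0]],
    [0.0,[0,0,0],[0,0,0]]
  ]
}}

```text
clock: 38.62
eef_pos: [564.1, -150.5, 6.5]
tcp_rot: [[-0.072, 0.997, -0.0], [0.997, 0.072, -0.001], [-0.001, -0.0, -1.0]]
wrist_force: [0.6, 0.0, -1.5]
finger_gap: 0.112
```

```bash
python3 - <<'E'
from h import *
st();shot('side','s27',(230,190,320,260),7);shot('wrist','w27',(180,0,380,80),4)
E
```

```text
t 38.62 pos [ 564.12 -150.54    6.54] yaw(tool x) 94.15 tz [-0. -0. -1.] F [ 0.57  0.01 -1.45] gap 0.112 q [  4.16  45.35  12.79 105.7  -17.79  30.89  32.76]
```

View pics/s27.png

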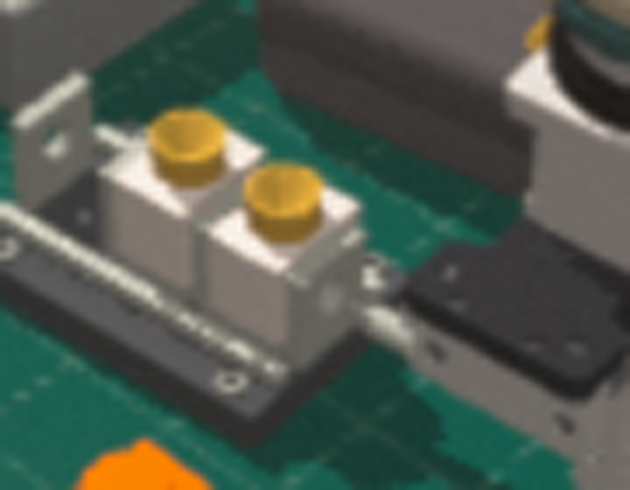

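View pics/w27.png

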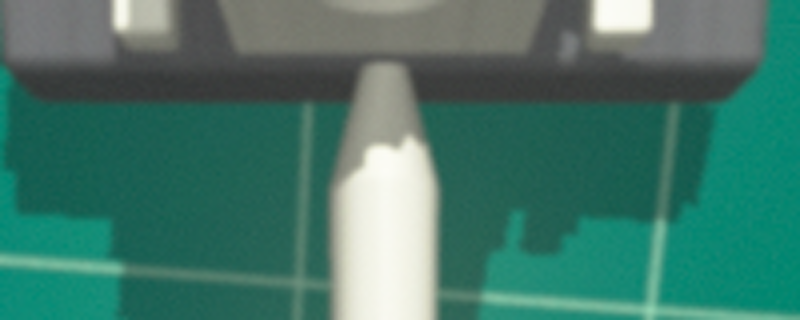

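{"name": "apply_moves", "arguments": {
  "steps": [
    [0.0,[0.006,0,-0.0005],[0,0,0]],
    [0.0,[0.006,0,0],[0,0,0]],
    [0.0,[0.006,0,0],[0,0,0]],
    [0.0,[0.006,0,0],[0,0,0]],
    [0.0,[0,0,0],[0,0,0]],
    [0.0,[0,0,0],[0,0,0]]
  ]
}}

```text
clock: 39.22
eef_pos: [562.4, -125.7, 6.9]
tcp_rot: [[-0.074, 0.997, -0.0], [0.997, 0.074, -0.0], [-0.0, -0.0, -1.0]]
wrist_force: [0.3, -0.5, -1.3]
finger_gap: 0.114
```

```bash
cat >> h.py <<'E'
def jl(pr=True):
    s=manip.read_state();p=s['eef_pos'];a=np.deg2rad(4.15);d=p[:2]-[551.06,45.73]
    print('jig-local TCP x %.2f y %.2f, pin axis z %.1f nose depth past outer wall %.1f'%(d[0]*np.cos(a)+d[1]*np.sin(a),-d[0]*np.sin(a)+d[1]*np.cos(a),p[2]+34.7,-d[0]*np.sin(a)+d[1]*np.cos(a)+119+69.5),'F',s['wrist_force'],'M',s['moment'],'gap %.3f'%s['finger_gap'])
E
python3 - <<'E'
from h import *
st();jl();shot('wrist','w28',(180,0,380,80),4)
E
```

```text
t 39.22 pos [ 562.36 -125.71    6.91] yaw(tool x) 94.22 tz [-0. -0. -1.] F [ 0.31 -0.51 -1.3 ] gap 0.114 q [  1.65  44.94  12.92 106.91 -18.27  30.18  31.03]
jig-local TCP x -1.14 y -171.81, pin axis z 41.6 nose depth past outer wall 16.7 F [ 0.31 -0.51 -1.3 ] M [-0.09  0.09 -0.04] gap 0.114
```

View pics/w28.png

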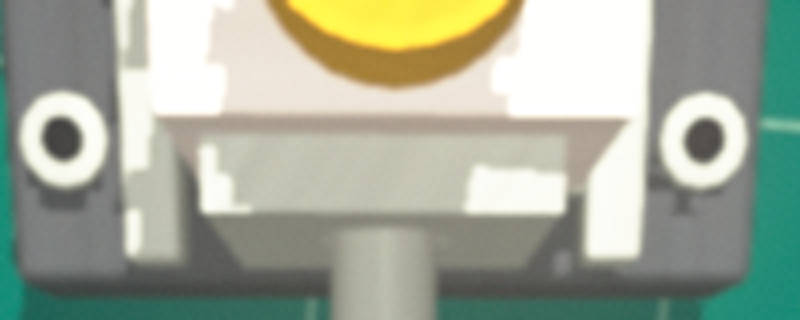

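{"name": "apply_moves", "arguments": {
  "steps": [
    [0.0,[0.005,0.0003,0],[0,0,0]],
    [0.0,[0.005,0.0003,0],[0,0,0]],
    [0.0,[0.005,0,0],[0,0,0]],
    [0.0,[0.005,0,0],[0,0,0]],
    [0.0,[0.005,0,0],[0,0,0]],
    [0.0,[0.005,0,0],[0,0,0]],
    [0.0,[0.005,0,0],[0,0,0]],
    [0.0,[0,0,0],[0,0,0]]
  ]
}}

```text
clock: 39.93
eef_pos: [560.2, -89.8, 6.8]
tcp_rot: [[-0.074, 0.997, -0.001], [0.997, 0.074, 0.001], [0.001, -0.001, -1.0]]
wrist_force: [0.0, 1.0, -1.5]
finger_gap: 0.112
```

```bash
python3 - <<'E'
from h import *
jl()
E
```

```text
jig-local TCP x -0.66 y -135.84, pin axis z 41.5 nose depth past outer wall 52.7 F [ 0.04  0.97 -1.5 ] M [-0.1   0.03  0.02] gap 0.112
```

{"name": "apply_moves", "arguments": {
  "steps": [
    [0.0,[0.005,0.0003,0],[0,0,0]],
    [0.0,[0.005,0,0],[0,0,0]],
    [0.0,[0.005,0,0],[0,0,0]],
    [0.0,[0.005,0,0],[0,0,0]],
    [0.0,[0.005,0,0],[0,0,0]],
    [0.0,[0.005,0,0],[0,0,0]],
    [0.0,[0.005,0,0],[0,0,0]],
    [0.0,[0,0,0],[0,0,0]]
  ]
}}

```text
clock: 40.6
eef_pos: [558.0, -54.9, 6.8]
tcp_rot: [[-0.074, 0.997, -0.001], [0.997, 0.074, 0.001], [0.001, -0.001, -1.0]]
wrist_force: [0.1, 0.6, -1.3]
finger_gap: 0.116
```

```bash
python3 - <<'E'
from h import *
jl();shot('wrist','w29',(0,0,560,420),1.4)
E
```

```text
jig-local TCP x -0.33 y -100.92, pin axis z 41.5 nose depth past outer wall 87.6 F [ 0.05  0.6  -1.26] M [-0.11  0.07 -0.01] gap 0.116
```

View pics/w29.png

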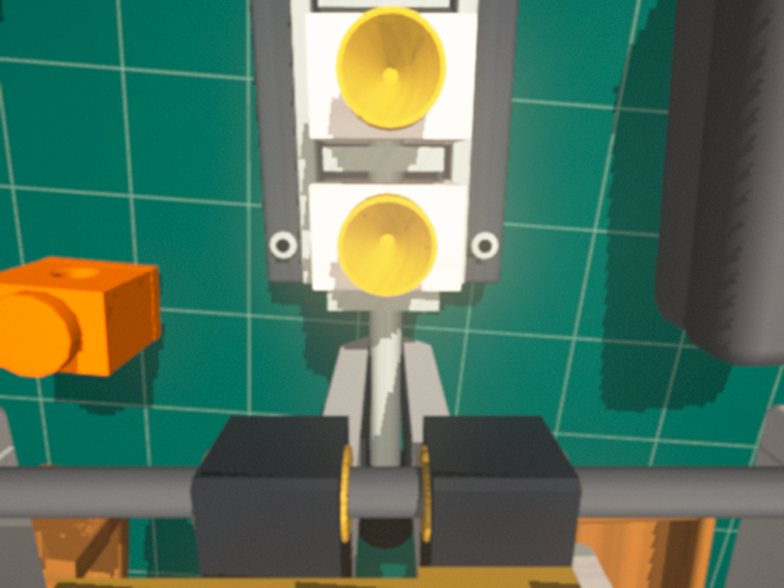

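{"name": "apply_moves", "arguments": {
  "steps": [
    [0.0,[0.005,0.0003,0],[0,0,0]],
    [0.0,[0.005,0,0],[0,0,0]],
    [0.0,[0.004,0,0],[0,0,0]],
    [0.0,[0.004,0,0],[0,0,0]],
    [0.0,[0,0,0],[0,0,0]],
    [0.0,[0,0,0],[0,0,0]]
  ]
}}

```text
clock: 41.15
eef_pos: [557.1, -38.3, 6.9]
tcp_rot: [[-0.073, 0.997, -0.001], [0.997, 0.073, -0.0], [-0.0, -0.001, -1.0]]
wrist_force: [-1.4, 0.0, -1.6]
finger_gap: 0.113
```

```bash
python3 - <<'E'
from h import *
jl();shot('side','s30',(220,180,310,260),7)
E
```

```text
jig-local TCP x -0.09 y -84.25, pin axis z 41.6 nose depth past outer wall 104.3 F [-1.41  0.02 -1.58] M [-0.05  0.1   0.02] gap 0.113
```

View pics/s30.png

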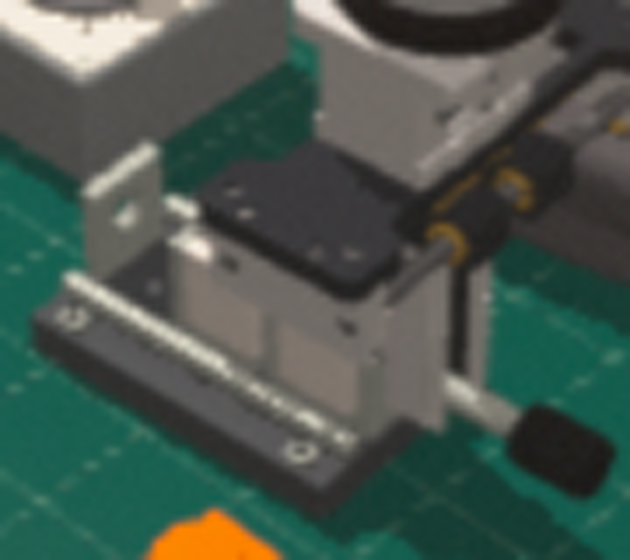

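{"name": "apply_moves", "arguments": {
  "steps": [
    [0.42,[0,0,0],[0,0,0]],
    [0.42,[0,0,0],[0,0,0]],
    [0.42,[0,0,0],[0,0,0]],
    [0.42,[0,0,0],[0,0,0]],
    [0.42,[0,0,0],[0,0,0]],
    [0.42,[0,0,0],[0,0,0]],
    [0.42,[0,0,0],[0,0,0]]
  ]
}}

```text
clock: 41.78
eef_pos: [557.2, -38.8, 6.9]
tcp_rot: [[-0.072, 0.997, -0.0], [0.997, 0.072, -0.001], [-0.0, -0.0, -1.0]]
wrist_force: [0.6, 0.4, -0.0]
finger_gap: 0.423
```

{"name": "apply_moves", "arguments": {
  "steps": [
    [0.42,[-0.007,0,0],[0,0,0]],
    [0.42,[-0.007,0,0],[0,0,0]],
    [0.42,[-0.007,0,0],[0,0,0]],
    [0.42,[-0.007,0,0],[0,0,0]],
    [0.42,[-0.007,0,0],[0,0,0]],
    [0.42,[-0.007,0,0],[0,0,0]],
    [0.42,[-0.007,0,0],[0,0,0]],
    [0.42,[-0.005,0,0],[0,0,0]]
  ]
}}

```text
clock: 42.45
eef_pos: [561.1, -94.0, 7.0]
tcp_rot: [[-0.071, 0.997, -0.0], [0.997, 0.071, -0.001], [-0.001, -0.0, -1.0]]
wrist_force: [-0.3, -0.0, 0.5]
finger_gap: 0.42
```

{"name": "apply_moves", "arguments": {
  "steps": [
    [0.42,[0,0,0],[0,0,0]],
    [0.42,[0,0,0],[0,0,0]],
    [0.42,[0,0,0],[0,0,0]]
  ]
}}

```text
clock: 42.7
eef_pos: [561.0, -92.1, 6.9]
tcp_rot: [[-0.073, 0.997, -0.001], [0.997, 0.073, -0.0], [0.0, -0.001, -1.0]]
wrist_force: [-0.7, -0.8, 0.3]
finger_gap: 0.42
```

```bash
python3 - <<'E'
from h import *
jl();st();shot('side','s31',(220,180,330,270),7);shot('wrist','w31',(0,0,560,420),1.4)
E
```

```text
jig-local TCP x -0.08 y -138.21, pin axis z 41.6 nose depth past outer wall 50.3 F [-0.74 -0.75  0.28] M [-0.06  0.07 -0.01] gap 0.420
t 42.70 pos [560.98 -92.12   6.85] yaw(tool x) 94.17 tz [-0. -0. -1.] F [-0.74 -0.75  0.28] gap 0.420 q [ -1.87  44.58  13.17 108.15 -18.99  29.42  28.46]
```

View pics/s31.png

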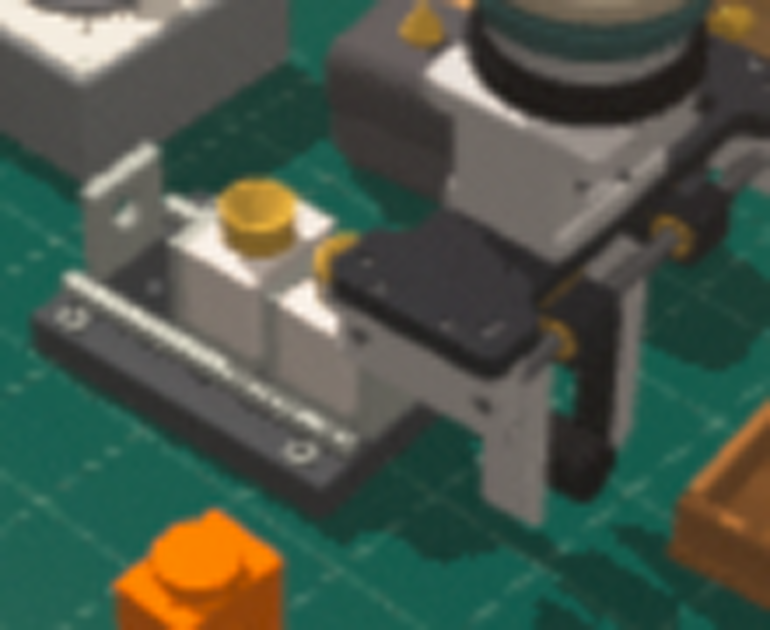

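View pics/w31.png

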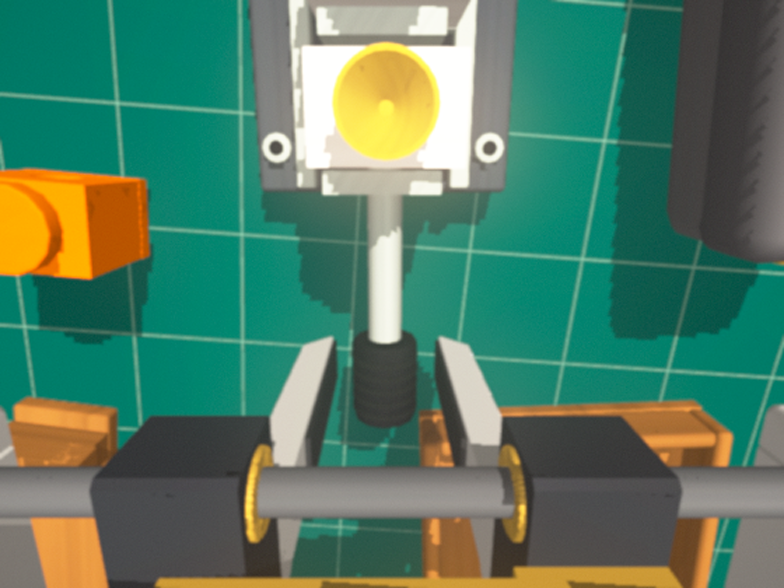

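{"name": "apply_moves", "arguments": {
  "steps": [
    [0.1,[0,0,0],[0,0,0]],
    [0.1,[0,0,0],[0,0,0]],
    [0.1,[0,0,0],[0,0,0]],
    [0.1,[0,0,0],[0,0,0]],
    [0.1,[0,0,0],[0,0,0]],
    [0.1,[0,0,0],[0,0,0]],
    [0.1,[0,0,0],[0,0,0]]
  ]
}}

```text
clock: 43.38
eef_pos: [561.0, -92.4, 6.9]
tcp_rot: [[-0.072, 0.997, -0.001], [0.997, 0.072, -0.0], [-0.0, -0.001, -1.0]]
wrist_force: [-0.2, -0.2, -0.2]
finger_gap: 0.241
```

```bash
python3 - <<'E'
from h import *
jl();shot('side','s32',(220,180,330,270),7)
E
```

```text
jig-local TCP x -0.08 y -138.45, pin axis z 41.6 nose depth past outer wall 50.0 F [-0.18 -0.19 -0.21] M [ 0.11  0.09 -0.01] gap 0.241
```

View pics/s32.png

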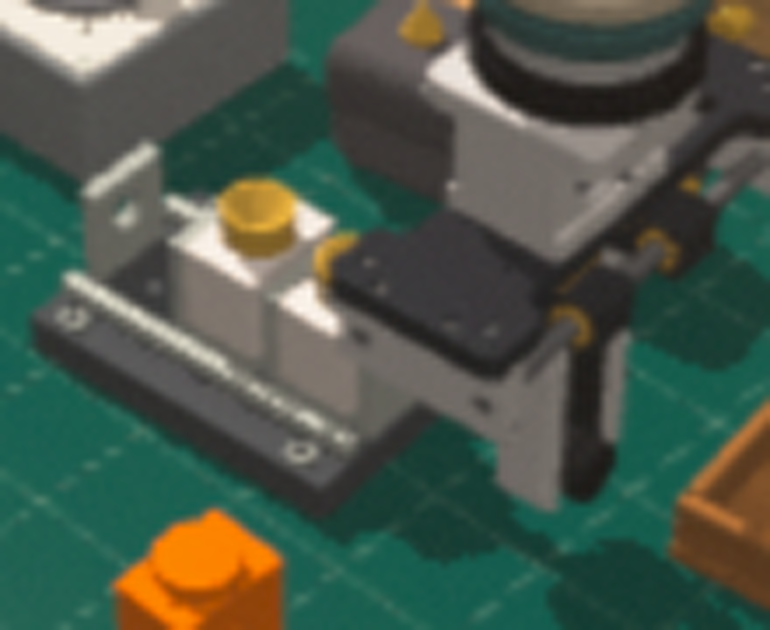

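{"name": "apply_moves", "arguments": {
  "steps": [
    [0.1,[0.005,0,0],[0,0,0]],
    [0.1,[0.005,0,0],[0,0,0]],
    [0.1,[0.005,0,0],[0,0,0]],
    [0.1,[0.005,0,0],[0,0,0]],
    [0.1,[0.005,0,0],[0,0,0]],
    [0.1,[0.005,0,0],[0,0,0]],
    [0.1,[0,0,0],[0,0,0]]
  ]
}}

```text
clock: 44.02
eef_pos: [558.8, -60.7, 6.9]
tcp_rot: [[-0.074, 0.997, -0.001], [0.997, 0.074, 0.001], [0.001, -0.001, -1.0]]
wrist_force: [0.7, 0.9, 1.0]
finger_gap: 0.246
```

```bash
python3 - <<'E'
from h import *
jl()
E
```

```text
jig-local TCP x 0.06 y -106.74, pin axis z 41.6 nose depth past outer wall 81.8 F [0.74 0.91 1.01] M [ 0.24  0.09 -0.04] gap 0.246
```

{"name": "apply_moves", "arguments": {
  "steps": [
    [0.1,[0.004,0,0],[0,0,0]],
    [0.1,[0.004,0,0],[0,0,0]],
    [0.1,[0.004,0,0],[0,0,0]],
    [0.1,[0.004,0,0],[0,0,0]],
    [0.1,[0,0,0],[0,0,0]],
    [0.1,[0,0,0],[0,0,0]]
  ]
}}

```text
clock: 44.52
eef_pos: [557.7, -45.5, 6.9]
tcp_rot: [[-0.073, 0.997, -0.001], [0.997, 0.073, 0.001], [0.001, -0.001, -1.0]]
wrist_force: [0.4, 0.8, 1.7]
finger_gap: 0.241
```

```bash
python3 - <<'E'
from h import *
jl();shot('side','s33',(220,180,330,270),7);shot('wrist','w33',(0,0,560,420),1.4)
E
```

```text
jig-local TCP x -0.03 y -91.51, pin axis z 41.6 nose depth past outer wall 97.0 F [0.37 0.84 1.66] M [0.28 0.09 0.01] gap 0.241
```

View pics/s33.png

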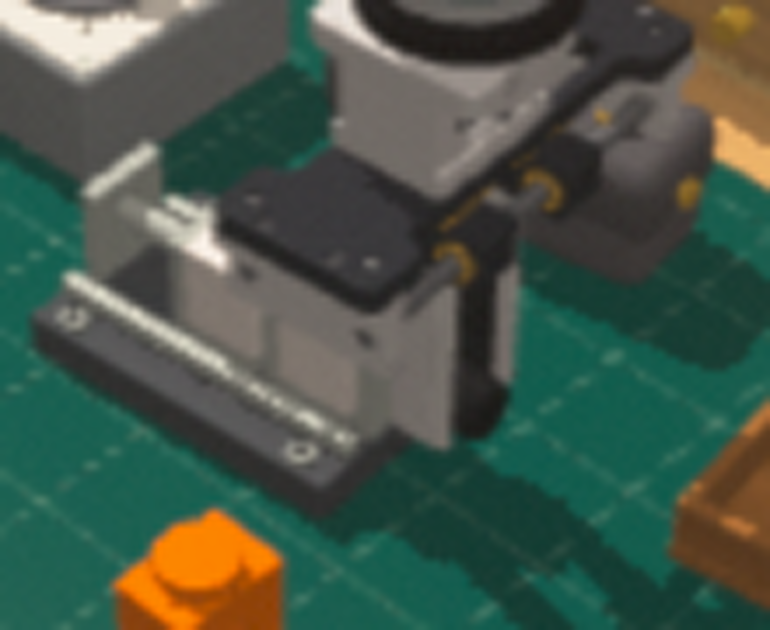

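View pics/w33.png

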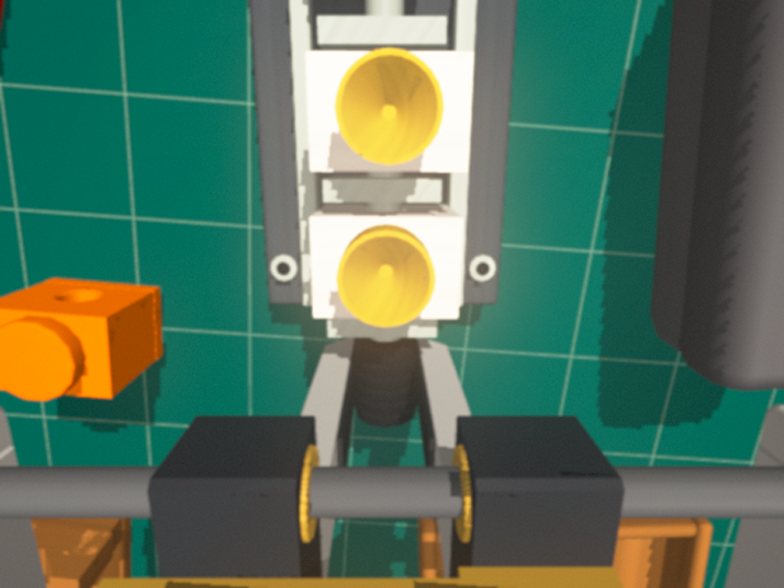

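{"name": "apply_moves", "arguments": {
  "steps": [
    [0.1,[0.002,0,0],[0,0,0]],
    [0.1,[0.002,0,0],[0,0,0]],
    [0.1,[0.0015,0,0],[0,0,0]],
    [0.1,[0,0,0],[0,0,0]],
    [0.1,[0,0,0],[0,0,0]]
  ]
}}

```text
clock: 45.03
eef_pos: [557.4, -41.4, 6.9]
tcp_rot: [[-0.072, 0.997, -0.0], [0.997, 0.072, -0.001], [-0.001, -0.0, -1.0]]
wrist_force: [-0.5, -1.7, 1.8]
finger_gap: 0.244
```

```bash
python3 - <<'E'
from h import *
jl();shot('wrist','w34',(150,180,400,330),3.2)
E
```

```text
jig-local TCP x -0.00 y -87.37, pin axis z 41.6 nose depth past outer wall 101.1 F [-0.52 -1.66  1.84] M [-0.31  0.06  0.02] gap 0.244
```

View pics/w34.png

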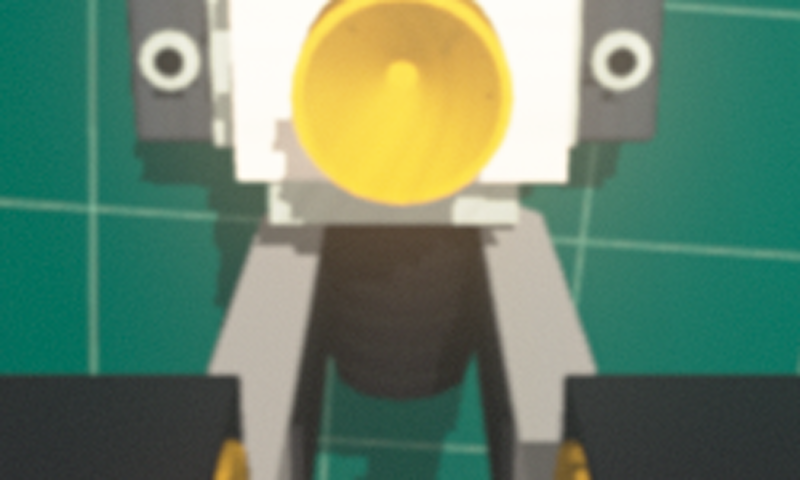

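{"name": "apply_moves", "arguments": {
  "steps": [
    [0.1,[0.001,0,0],[0,0,0]],
    [0.1,[0.001,0,0],[0,0,0]],
    [0.1,[0.001,0,0],[0,0,0]],
    [0.1,[0,0,0],[0,0,0]],
    [0.1,[0,0,0],[0,0,0]]
  ]
}}

```text
clock: 45.5
eef_pos: [557.2, -38.9, 6.9]
tcp_rot: [[-0.072, 0.997, -0.0], [0.997, 0.072, -0.001], [-0.001, -0.0, -1.0]]
wrist_force: [0.5, -4.5, 2.0]
finger_gap: 0.247
```

```bash
python3 - <<'E'
from h import *
jl()
E
```

```text
jig-local TCP x -0.02 y -84.89, pin axis z 41.6 nose depth past outer wall 103.6 F [ 0.46 -4.49  1.95] M [-0.93  0.08 -0.01] gap 0.247
```

{"name": "apply_moves", "arguments": {
  "steps": [
    [0.1,[0.001,0,0],[0,0,0]],
    [0.1,[0.001,0,0],[0,0,0]],
    [0.1,[0,0,0],[0,0,0]],
    [0.1,[0,0,0],[0,0,0]]
  ]
}}

```text
clock: 45.83
eef_pos: [557.2, -39.0, 6.9]
tcp_rot: [[-0.071, 0.998, 0.0], [0.997, 0.071, -0.004], [-0.004, 0.0, -1.0]]
wrist_force: [-0.1, -7.9, 1.5]
finger_gap: 0.238
```

```bash
python3 - <<'E'
from h import *
jl();shot('wrist','w35',(150,180,400,330),3.2)
E
```

```text
jig-local TCP x -0.02 y -84.93, pin axis z 41.6 nose depth past outer wall 103.6 F [-0.14 -7.95  1.48] M [-1.76  0.06  0.04] gap 0.238
```

View pics/w35.png

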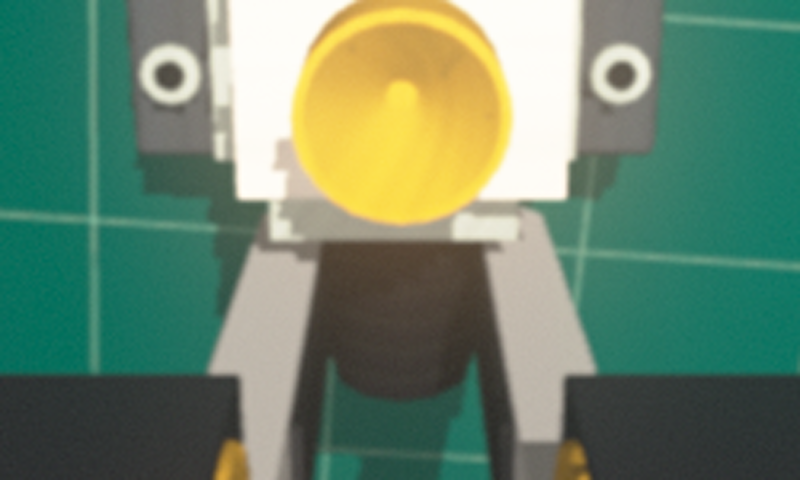

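{"name": "apply_moves", "arguments": {
  "steps": [
    [0.42,[0,0,0],[0,0,0]],
    [0.42,[0,0,0],[0,0,0]],
    [0.42,[0,0,0],[0,0,0]],
    [0.42,[0,0,0],[0,0,0]],
    [0.42,[0,0,0],[0,0,0]],
    [0.42,[-0.003,0,-0.02],[0,0,0]],
    [0.42,[0,0,-0.035],[0,0,0]],
    [0.42,[0,0,-0.035],[0,0,0]]
  ]
}}

```text
clock: 46.55
eef_pos: [555.8, -38.9, 96.9]
tcp_rot: [[-0.072, 0.997, -0.004], [0.997, 0.072, -0.0], [0.0, -0.004, -1.0]]
wrist_force: [0.6, -0.1, -0.1]
finger_gap: 0.418
```

```bash
python3 - <<'E'
from h import *
st();go(632,223,115,91)
E
```

```text
t 46.55 pos [555.85 -38.93  96.89] yaw(tool x) 94.14 tz [-0. -0. -1.] F [ 0.58 -0.12 -0.06] gap 0.418 q [-10.66  36.32  18.18 106.98 -16.83  39.54  21.47]
TURN 1 x [-0.22  0.    3.14]
MOVE after turn: total [ 0.26  0.08 -0.02] = 8 x [0.0326, 0.0101, -0.0023]
```

{"name": "apply_moves", "arguments": {
  "steps": [
    [0.42,[0.0326,0.0101,-0.005],[0,0,1]],
    [0.42,[0.0326,0.0101,-0.005],[0,0,0]],
    [0.42,[0.0326,0.0101,-0.005],[0,0,0]],
    [0.42,[0.0326,0.0101,-0.005],[0,0,0]],
    [0.42,[0.0326,0.0101,0],[0,0,0]],
    [0.42,[0,0,0],[0,0,0]],
    [0.42,[0,0,0],[0,0,0]],
    [0.42,[0,0,0],[0,0,0]]
  ]
}}

```text
clock: 47.22
eef_pos: [597.6, 125.9, 116.5]
tcp_rot: [[-0.055, 0.998, -0.001], [0.998, 0.055, -0.001], [-0.001, -0.001, -1.0]]
wrist_force: [0.2, -1.4, -0.1]
finger_gap: 0.42
```

```bash
python3 - <<'E'
from h import *
st();shot('wrist','w36',(0,0,560,420),1.4);shot('side','s36',(220,180,330,270),7);st()
E
```

```text
t 47.22 pos [597.58 125.88 116.52] yaw(tool x) 93.15 tz [-0. -0. -1.] F [ 0.21 -1.41 -0.07] gap 0.420 q [-27.12  38.78  20.58  97.68 -17.49  46.81   4.54]
t 47.32 pos [597.77 124.48 116.74] yaw(tool x) 93.01 tz [-0. -0. -1.] F [0.32 0.97 0.66] gap 0.419 q [-27.03  38.76  20.63  97.7  -17.49  46.81   4.53]
```

View pics/w36.png

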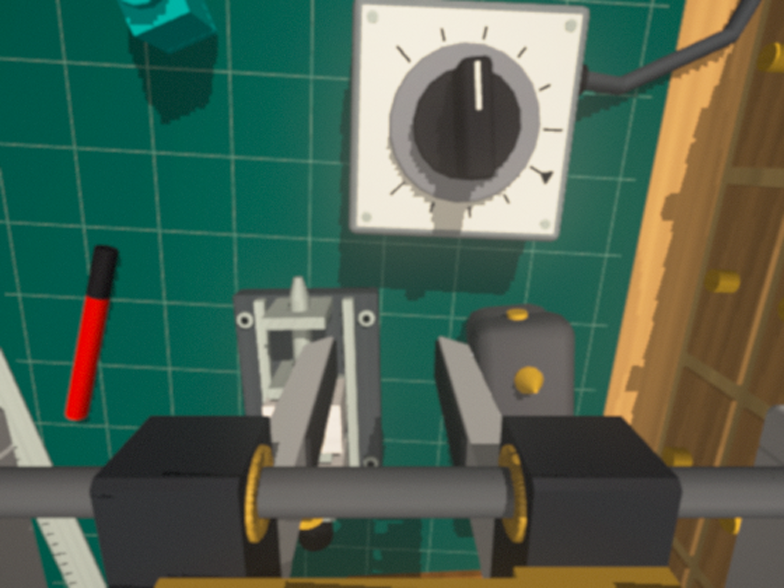

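View pics/s36.png

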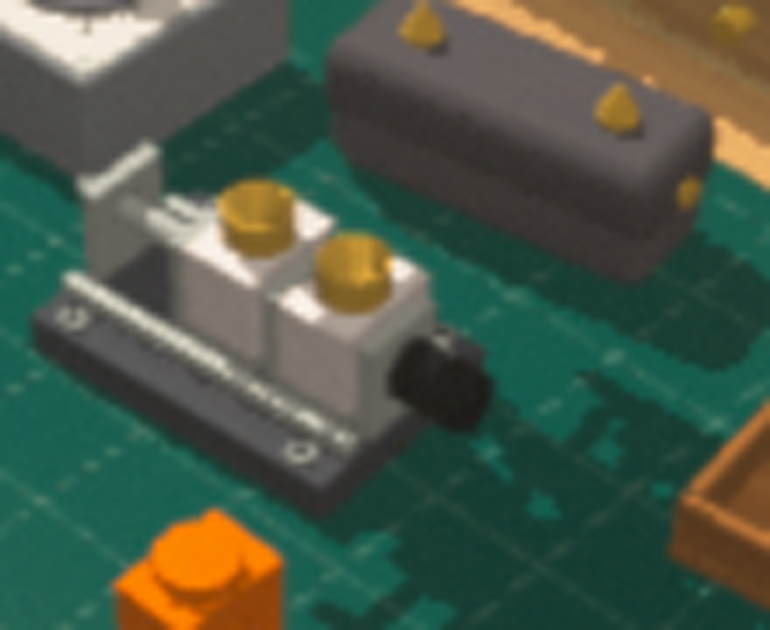

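```bash
python3 - <<'E'
from h import *
c=manip.camera_info('wrist')
P=lambda l:np.array(l,float)/1.4-0.15
n=plane(c,P([(299,278)]),42)[0]; a=np.deg2rad(4.15);d=n[:2]-[551.06,45.73]; print('nose local',d[0]*np.cos(a)+d[1]*np.sin(a),-d[0]*np.sin(a)+d[1]*np.cos(a))
print('box',fit(c,np.array(rect(118,118,55)),P([(588,8),(556,238),(350,231),(357,0)]),[632,223,0]))
q=plane(c,P([(477,62),(479.5,108)]),99);print('pointer',q,np.rad2deg(np.arctan2(*(q[0]-q[1])[[1,0]])))
print('ticks',plane(c,P([(538,172),(547,176)]),55))
im=cv2.imread('pics/w36_raw.png'); cv2.imwrite('pics/w36z.png',cv2.resize(im[0:175,245:425],None,fx=3.4,fy=3.4,interpolation=cv2.INTER_CUBIC))
E
```

```text
nose local 1.4393302560531378 86.75752693609765
box (array([633.  , 220.58,   0.8 ]), np.float64(3.552651505183488))
pointer [[630.01 243.91  99.  ]
 [632.95 226.06  99.  ]] 99.35012903571305
ticks [[675.27 200.56  55.  ]
 [680.34 198.76  55.  ]]
```

View pics/w36z.png

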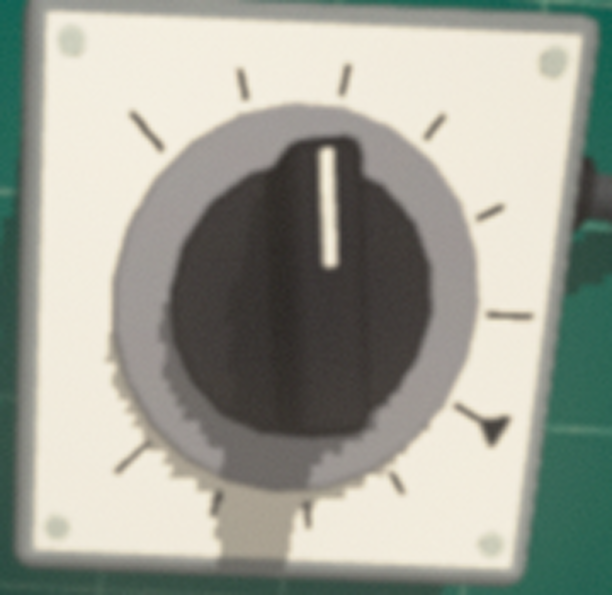

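```bash
python3 - <<'E'
from h import *
st();go(632.8,222.3,116,98)
E
```

```text
t 47.32 pos [597.77 124.48 116.74] yaw(tool x) 93.01 tz [-0. -0. -1.] F [0.32 0.97 0.66] gap 0.419 q [-27.03  38.76  20.63  97.7  -17.49  46.81   4.53]
TURN 1 x [-0.07  0.08 -4.99]
MOVE after turn: total [0.09 0.05 0.  ] = 3 x [0.0307, 0.0161, 0.0002]
```

{"name": "apply_moves", "arguments": {
  "steps": [
    [0.42,[0,0,0],[0,0,-5]],
    [0.42,[0.0307,0.0161,0],[0,0,0]],
    [0.42,[0.0307,0.0161,0],[0,0,0]],
    [0.42,[0.0307,0.0161,0],[0,0,0]],
    [0.42,[0,0,0],[0,0,0]],
    [0.42,[0,0,0],[0,0,0]],
    [0.42,[0,0,0],[0,0,0]],
    [0.42,[0,0,0],[0,0,0]]
  ]
}}

```text
clock: 47.98
eef_pos: [632.9, 221.3, 116.8]
tcp_rot: [[-0.138, 0.99, -0.001], [0.99, 0.138, -0.002], [-0.002, -0.001, -1.0]]
wrist_force: [0.2, 0.3, -1.0]
finger_gap: 0.42
```

```bash
python3 - <<'E'
from h import *
st();shot('wrist','w37',(0,0,560,420),1.4);go(632.8,222.3,54,98)
E
```

```text
t 47.98 pos [632.87 221.34 116.81] yaw(tool x) 97.94 tz [-0. -0. -1.] F [ 0.23  0.32 -0.97] gap 0.420 q [-32.79  43.24  19.77  87.36 -16.85  52.45   0.3 ]
MOVE after turn: total [ 0.   -0.    0.06] = 2 x [0.0003, -0.0, 0.0315]
```

View pics/w37.png

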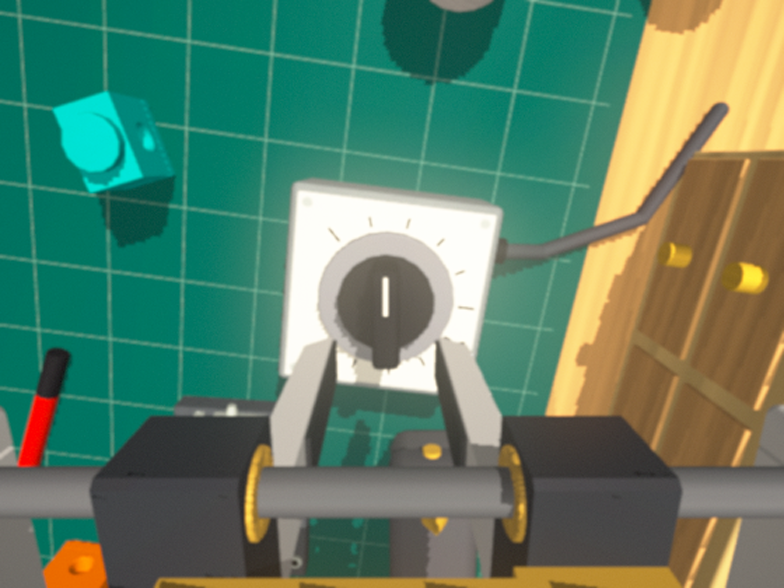

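```bash
python3 - <<'E'
from h import *
c=manip.camera_info('wrist')
P=lambda l:np.array(l,float)/1.4-0.15
print((proj(c,[[632.9,221.3,99]])+.15)*1.4, plane(c,P([(386,257),(386,341),(386,278),(386,318)]),99))
E
```

```text
[[384.63 328.11]] [[628.7  256.1   99.  ]
 [634.48 214.78  99.  ]
 [630.09 246.15  99.  ]
 [632.84 226.51  99.  ]]
```

{"name": "apply_moves", "arguments": {
  "steps": [
    [0.42,[0.0006,0,0.016],[0,0,0]],
    [0.42,[0,0,0.016],[0,0,0]],
    [0.42,[0,0,0.016],[0,0,0]],
    [0.42,[0,0,0.014],[0,0,0]],
    [0.42,[0,0,0],[0,0,0]],
    [0.42,[0,0,0],[0,0,0]],
    [0.42,[0,0,0],[0,0,0]]
  ]
}}

```text
clock: 48.62
eef_pos: [633.6, 224.2, 55.7]
tcp_rot: [[-0.14, 0.99, 0.001], [0.99, 0.14, -0.0], [-0.001, 0.001, -1.0]]
wrist_force: [0.4, 0.4, 0.3]
finger_gap: 0.419
```

```bash
python3 - <<'E'
from h import *
st();shot('side','s38',(190,130,300,220),7)
E
```

```text
t 48.62 pos [633.55 224.22  55.75] yaw(tool x) 98.07 tz [ 0. -0. -1.] F [0.44 0.38 0.31] gap 0.419 q [-32.05  47.38  18.08  89.6  -18.47  45.94   1.56]
```

View pics/s38.png

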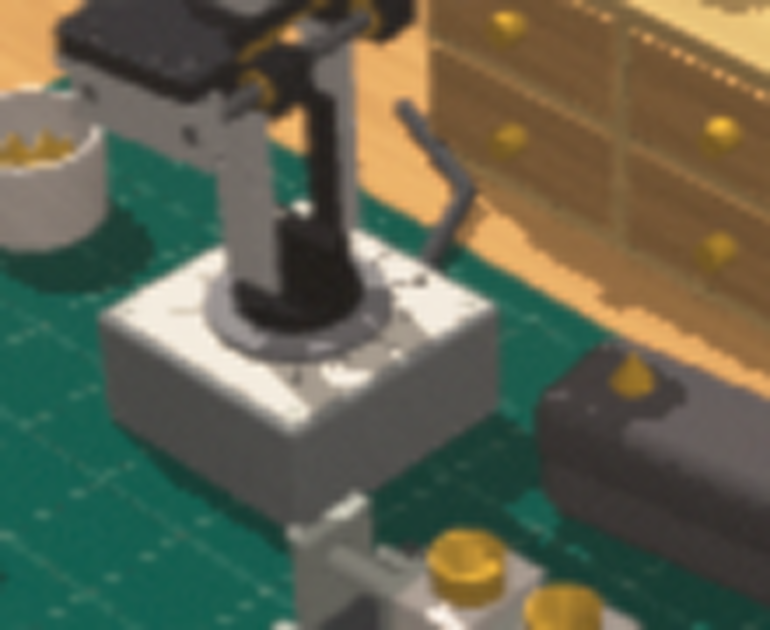

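{"name": "apply_moves", "arguments": {
  "steps": [
    [0.42,[-0.0018,-0.0005,0],[0,0,0]],
    [0.0,[0,0,0],[0,0,0]],
    [0.0,[0,0,0],[0,0,0]],
    [0.0,[0,0,0],[0,0,0]],
    [0.0,[0,0,0],[0,0,0]],
    [0.0,[0,0,0],[0,0,0]],
    [0.0,[0,0,0],[0,0,0]],
    [0.0,[0,0,0],[0,0,0]]
  ],
  "squeeze": 30
}}

```text
clock: 49.33
eef_pos: [632.6, 223.3, 54.9]
tcp_rot: [[-0.142, 0.99, -0.0], [0.99, 0.142, -0.0], [-0.0, -0.0, -1.0]]
wrist_force: [-0.5, -0.4, 1.8]
finger_gap: 0.145
```

```bash
python3 - <<'E'
from h import *
st()
E
```

```text
t 49.33 pos [632.57 223.32  54.86] yaw(tool x) 98.15 tz [-0. -0. -1.] F [-0.49 -0.44  1.82] gap 0.145 q [-31.96  47.38  18.01  89.77 -18.47  45.83   1.71]
```

{"name": "apply_moves", "arguments": {
  "steps": [
    [0.0,[0,0,0],[0,0,6]],
    [0.0,[0,0,0],[0,0,6]],
    [0.0,[0,0,0],[0,0,6]],
    [0.0,[0,0,0],[0,0,6]],
    [0.0,[0,0,0],[0,0,6]],
    [0.0,[0,0,0],[0,0,6]],
    [0.0,[0,0,0],[0,0,6]],
    [0.0,[0,0,0],[0,0,0]]
  ]
}}

```text
clock: 50.0
eef_pos: [633.0, 223.2, 54.9]
tcp_rot: [[0.559, 0.829, 0.001], [0.829, -0.559, -0.001], [-0.001, 0.001, -1.0]]
wrist_force: [-0.4, -0.9, 1.6]
finger_gap: 0.146
```

```bash
python3 - <<'E'
from h import *
st()
E
```

```text
t 50.00 pos [633.02 223.17  54.89] yaw(tool x) 56.00 tz [ 0. -0. -1.] F [-0.38 -0.91  1.58] gap 0.146 q [-38.04  49.54  29.46  89.95 -29.86  48.51 -31.09]
```

{"name": "apply_moves", "arguments": {
  "steps": [
    [0.0,[0,0,0],[0,0,6]],
    [0.0,[0,0,0],[0,0,6]],
    [0.0,[0,0,0],[0,0,6]],
    [0.0,[0,0,0],[0,0,6]],
    [0.0,[0,0,0],[0,0,6]],
    [0.0,[0,0,0],[0,0,6]],
    [0.0,[0,0,0],[0,0,6]],
    [0.0,[0,0,0],[0,0,0]]
  ]
}}

```text
clock: 50.67
eef_pos: [633.2, 222.8, 54.9]
tcp_rot: [[0.97, 0.244, 0.001], [0.244, -0.97, -0.001], [0.0, 0.002, -1.0]]
wrist_force: [0.7, 0.0, 2.1]
finger_gap: 0.149
```

{"name": "apply_moves", "arguments": {
  "steps": [
    [0.0,[0,0,0],[0,0,6]],
    [0.0,[0,0,0],[0,0,6]],
    [0.0,[0,0,0],[0,0,6]],
    [0.0,[0,0,0],[0,0,6]],
    [0.0,[0,0,0],[0,0,6]],
    [0.0,[0,0,0],[0,0,6]],
    [0.0,[0,0,0],[0,0,0]],
    [0.0,[0,0,0],[0,0,0]]
  ]
}}

```text
clock: 51.33
eef_pos: [633.2, 222.5, 54.9]
tcp_rot: [[0.93, -0.367, 0.001], [-0.367, -0.93, -0.002], [0.001, 0.001, -1.0]]
wrist_force: [1.4, -1.8, 1.3]
finger_gap: 0.146
```

```bash
python3 - <<'E'
from h import *
st();shot('wrist','w39',(0,0,560,420),1.4)
E
```

```text
t 51.33 pos [633.16 222.52  54.88] yaw(tool x) -21.54 tz [ 0. -0. -1.] F [ 1.41 -1.75  1.29] gap 0.146 q [-46.96  55.78  48.9   90.25 -47.96  56.84 -94.46]
```

View pics/w39.png

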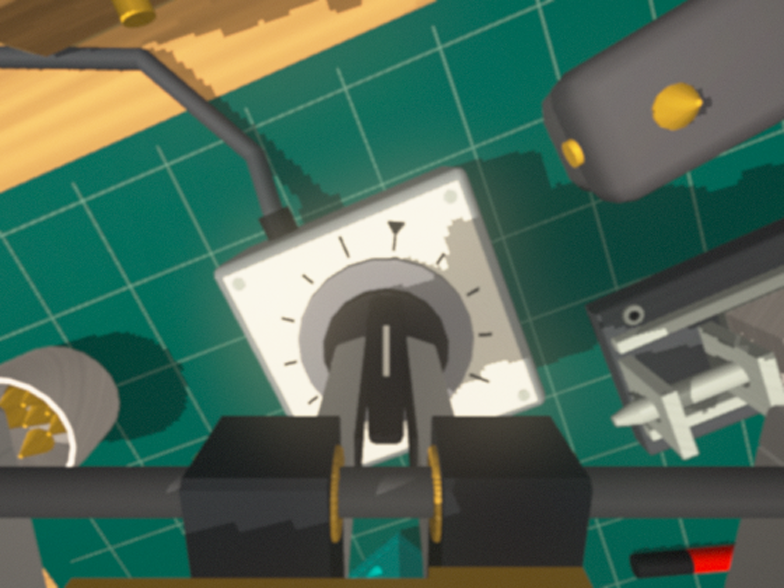

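```bash
python3 - <<'E'
from h import *
c=manip.camera_info('wrist')
P=lambda l:np.array(l,float)/1.4-0.15
q=plane(c,P([(396.5,230),(395,244),(344,246)]),55)[:,:2]; ctr=plane(c,P([(386,330)]),99)[0,:2]
r,e=fit(c,np.array(rect(118,118,55))[[0,1,3]],P([(461,169),(543,402),(217,274)]),[632,223,0]); print('box',r,e)
for cc in (np.array([633,222.5]),r[:2]): print(cc,np.rad2deg(np.arctan2(q[:,1]-cc[1],q[:,0]-cc[0])))
E
```

```text
box [631.89 223.62 -89.17] 4.421503088376856
[633.  222.5] [-26.22 -26.07   1.38]
[631.89 223.62] [-26.79 -26.72   0.01]
```

{"name": "apply_moves", "arguments": {
  "steps": [
    [0.0,[0,0,0],[0,0,4.8]],
    [0.0,[0,0,0],[0,0,0]],
    [0.0,[0,0,0],[0,0,0]],
    [0.0,[0,0,0],[0,0,0]]
  ]
}}

```text
clock: 51.72
eef_pos: [633.1, 222.5, 54.9]
tcp_rot: [[0.895, -0.446, 0.001], [-0.446, -0.895, -0.001], [0.001, 0.001, -1.0]]
wrist_force: [2.0, -2.5, 0.4]
finger_gap: 0.145
```

{"name": "apply_moves", "arguments": {
  "steps": [
    [0.42,[0,0,0],[0,0,0]],
    [0.42,[0,0,0],[0,0,0]],
    [0.42,[0,0,0],[0,0,0]],
    [0.42,[0,0,0],[0,0,0]],
    [0.42,[0,0,0],[0,0,0]],
    [0.42,[0,0,-0.02],[0,0,0]],
    [0.42,[0,0,-0.025],[0,0,0]],
    [0.42,[0,0,-0.025],[0,0,0]]
  ]
}}

```text
clock: 52.38
eef_pos: [631.7, 223.3, 124.8]
tcp_rot: [[0.894, -0.448, -0.002], [-0.448, -0.894, -0.001], [-0.002, 0.002, -1.0]]
wrist_force: [0.3, 0.8, -0.4]
finger_gap: 0.417
```

```bash
python3 - <<'E'
from h import *
st();go(480,330,200,-26)
E
```

```text
t 52.38 pos [631.74 223.28 124.84] yaw(tool x) -26.64 tz [-0. -0. -1.] F [ 0.3   0.81 -0.41] gap 0.417 q [ -48.73   51.99   53.46   87.47  -44.77   63.92 -101.97]
TURN 1 x [ 0.11  0.1  -0.64]
MOVE after turn: total [-0.18 -0.03 -0.08] = 6 x [-0.0305, -0.0049, -0.0125]
```

Dial turned and released. Moving the arm away for the final checks.

{"name": "apply_moves", "arguments": {
  "steps": [
    [0.5,[0,0,-0.03],[0,0,0]],
    [0.5,[-0.03,-0.005,-0.012],[0,0,0]],
    [0.5,[-0.03,-0.005,-0.012],[0,0,0]],
    [0.5,[-0.03,-0.005,-0.012],[0,0,0]],
    [0.5,[-0.03,-0.005,-0.012],[0,0,0]],
    [0.5,[-0.03,-0.005,0],[0,0,0]],
    [0.5,[0,0,0],[0,0,0]],
    [0.5,[0,0,0],[0,0,0]]
  ]
}}

```text
clock: 53.05
eef_pos: [508.1, 315.0, 202.6]
tcp_rot: [[0.896, -0.445, -0.001], [-0.445, -0.896, 0.0], [-0.001, 0.0, -1.0]]
wrist_force: [-0.2, -0.9, 0.1]
finger_gap: 0.497
```

```bash
python3 - <<'E'
from h import *
st();shot('wrist','w40',(0,0,560,420),1.4);shot('top','t40');shot('side','s40',(150,120,430,330),2.8)
t=cv2.imread('pics/t40_raw.png');cv2.imwrite('pics/t40.png',cv2.resize(t[140:290,110:400],None,fx=2.75,fy=2.75,interpolation=cv2.INTER_CUBIC))
E
```

```text
t 53.05 pos [508.08 315.04 202.63] yaw(tool x) -26.41 tz [-0.  0. -1.] F [-0.19 -0.94  0.14] gap 0.497 q [ -67.5    42.96   60.06   95.26  -40.27   66.14 -113.15]
```

View pics/w40.png

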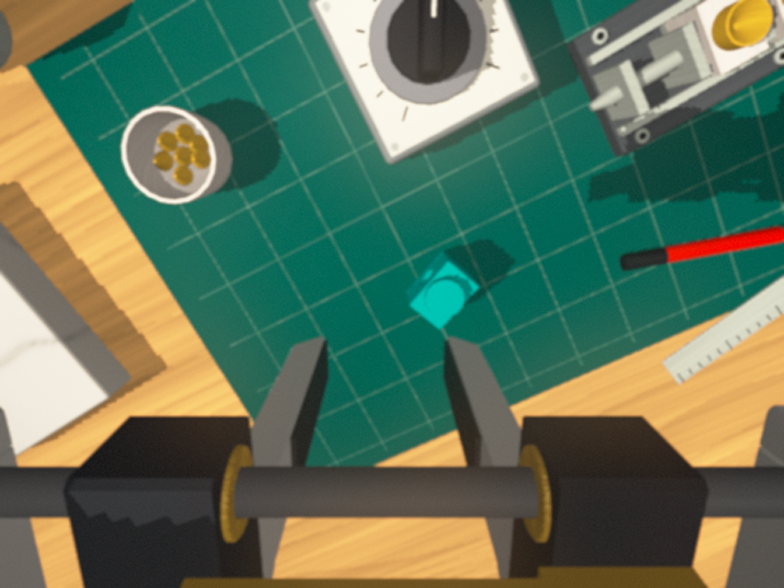

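View pics/t40.png

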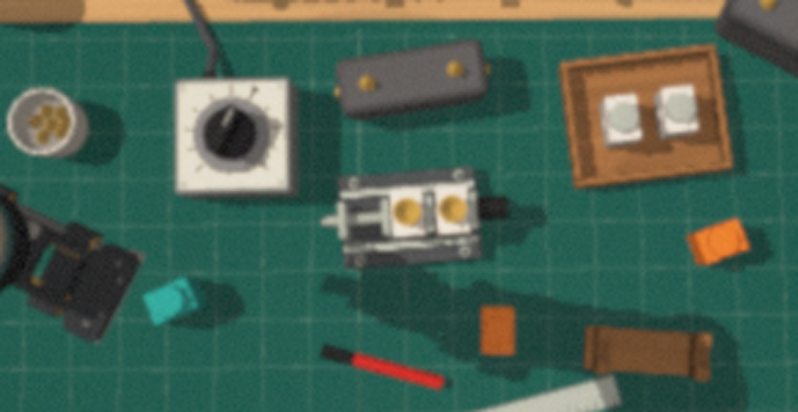

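View pics/s40.png

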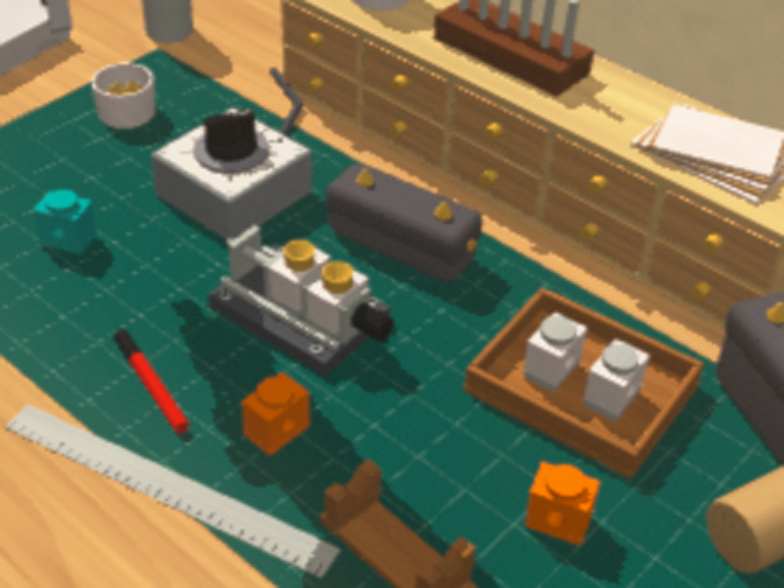

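```bash
python3 - <<'E'
from h import *
t=cv2.imread('pics/t40_raw.png')
a=cv2.resize(t[165:212,170:222],None,fx=8,fy=8,interpolation=cv2.INTER_CUBIC);b=cv2.resize(t[195:242,225:300],None,fx=8,fy=8,interpolation=cv2.INTER_CUBIC)
cv2.imwrite('pics/t40z.png',cv2.resize(np.hstack([a,b]),None,fx=0.78,fy=0.78))
E
```

```text
(no output)
```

View pics/t40z.png

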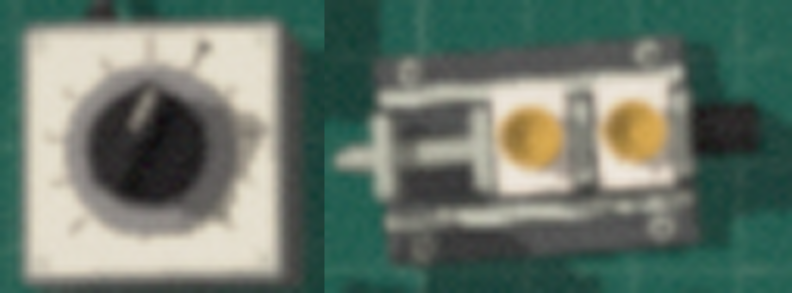

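{"name": "apply_moves", "arguments": {
  "steps": [
    [0.5,[0.03,0.01,0],[0,0,0]],
    [0.5,[0.03,0.01,0],[0,0,0]],
    [0.5,[0,0,0],[0,0,0]],
    [0.5,[0,0,0],[0,0,0]],
    [0.5,[0,0,0],[0,0,0]],
    [0.5,[0,0,0],[0,0,0]]
  ]
}}

```text
clock: 53.7
eef_pos: [554.2, 268.4, 202.4]
tcp_rot: [[0.894, -0.449, -0.001], [-0.449, -0.894, -0.0], [-0.001, 0.001, -1.0]]
wrist_force: [0.2, 0.4, -0.7]
finger_gap: 0.501
```

```bash
python3 - <<'E'
from h import *
st();shot('wrist','w41',(190,0,390,150),4)
E
```

```text
t 53.70 pos [554.16 268.43 202.39] yaw(tool x) -26.65 tz [-0. -0. -1.] F [ 0.23  0.41 -0.69] gap 0.501 q [ -60.07   43.99   58.83   92.33  -40.13   67.21 -108.65]
```

View pics/w41.png

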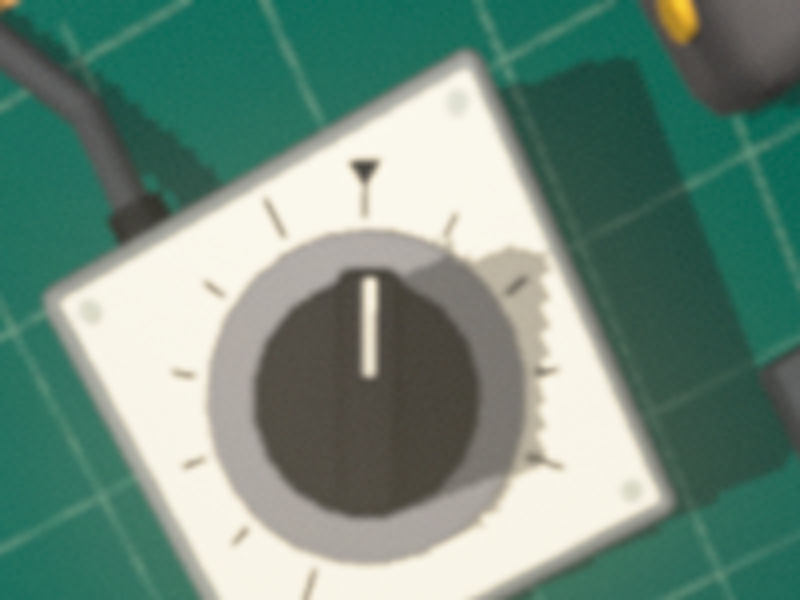

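The pointer at (369,280)–(369,375) lines up with the wedge at (365,170). The pin, cones, flats and bystanders are all in place, so I'm handing the job in.

```bash
python3 - <<'E'
from h import *
manip.sign_off(); st()
E
```

```text
the job is handed in; nothing more can be done
the job is handed in; nothing more can be done
```

The changeover is done and handed in at about 54 s of the 210 s allowed; sign-off gave no verdict.

- **Anvils:** Both flat anvils stand upright in the tray. Both cone anvils are upright in the jig, in the middle and right-hand pockets.
- **Pin:** I pushed it from the right until it stopped moving against about 8 N. In the last pictures the head is against the end wall, and the nose stands out roughly 17–19 mm beyond the far wall, against 19 mm when home.
- **Dial:** I turned it only after the pin was home. In the last close wrist picture the pointer lines up with the wedge. A coarser reading from the low-resolution top picture was about 3° different, inside the 6.9° tolerance.
- **Rest of the bench:** The bags, marker and dish look unmoved in the last pictures. The maul and awl were not checked up close, but the arm never went near them. The gripper was open and clear of everything.

**Fingertip position:** The fingertips sit about 22 mm behind the reported tool centre, not 17 mm ahead as the interface text says. My first attempt to grasp a flat anvil closed too high and missed because of this. Nothing was disturbed, and I corrected the heights for every grasp after that.

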